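# Free and remove the sheet feeder's feed roller

### The arm

A 6-joint arm with a two-finger parallel gripper is mounted at the origin on a cart in front of the work surface, level with it; the furniture and walls round the work are solid. World frame = base frame: x ahead of the robot, y to its left, z up, the work surface at z = 0. Lengths are in m, angles in rad, forces in N, time in s.
With the tool pointing down it reaches from about 0.425 to 0.925 m from the base axis. Payload 12.5 kg.
Tool frame: the origin (TCP) lies midway between the tips of the shut fingers; the grasp point (between the pads) lies 19 mm behind it; y points along the fingers, z is the direction in which the jaws open and shut, and the axes are right-handed (so a half turn about y gives the same grasp; the last joint's range is limited). The gripper opens to 85 mm and grips with 20 to 120 N. Pads are 22 mm wide; open, the fingers measure 114 mm over their backs; the gripper's body (76 mm by 85 mm) begins 54 mm behind the grasp point. The pads swing forward as they close: fully open they stand 13 mm farther back than shut.
Start: joints at [1.234, 0.491, 1.559, -0, 1.092, -0.106], TCP at [0.143, 0.608, 0.231] pointing down, gripper open.
Joint ranges: [-3.1, 3.1], [-0.84, 2.19], [0.05, 2.79], [-1.13, 4.28], [0.06, 2.93], [-2.69, 2.69]. Speed limits (rad/s): [2.22, 2.22, 2.79, 3.14, 3.14, 3.14].

### API

Orientations are given as a unit quaternion [x, y, z, w].
In Python, from station import arm gives the robot as it stands.
- The arm moves only by the tool play_rows, never from a script. Its argument "steps" is a list of rows, each an object with "translation": the shift along the tool's x, y, z in mm, a list of three; "rotation": the turn, a rotation vector about the tool's x, y, z in degrees, a list of three. In form: [{"translation": [tx, ty, tz], "rotation": [rx, ry, rz]}, ...]. A call has 1 to 5 rows; each row shifts and turns the commanded pose from where the row before left it, along the tool's axes as they then stand; what a row does not reach is not made up. A row lasts 1/12 s, in which the tool goes at most 41.7 mm and 7.16 degrees, less where a joint would pass 70% of its speed; a pose out of reach is approached as far as the arm can. A call with a gripper value outside its range is refused whole. "fingers" is the finger opening in mm, from 0 to 85.4, set as the call begins (left out, the last holds). The fingers move at their own pace and stop on an object; the grip force is fixed at half the most. Time passes only in rows, so rows that do not move let the fingers close. It gives the time, the measured TCP pose, the force and the opening at its end, in the units of the state.
- arm.get_obs(): the state, without advancing time (a new reading comes with each control period).
- arm.get_image(name): name is "scene" or "side" or "wrist"; returns the picture (480x640x3 uint8, blue, green, red); there is no depth.
- arm.calibration(name): a dict with "fx", "fy", "cx", "cy" (pixels), "rvec" (rotation vector, rad) and "tvec" (3), from world to camera coordinates, as OpenCV has them; the wrist camera has in their place "T_tool_cam" (4x4, takes a point from camera to tool coordinates, whose origin is the TCP and whose axes are the tool frame's). Camera axes: x right, y down, z forward; pixel columns grow to the right and rows downward; lengths in m; the calibration is good to about 2 mm. A picture is of the moment at which its call begins: read the wrist's pose just before it. calibration takes no time and is no camera call.
- arm.hand_in(): hands the job in, once; it reports no verdict.
Trained networks look in the newest picture that a camera, given by its name, has taken for a name from the list of things; names that differ only in an ending like _2 or _b are one class to them, and where a whole thing is asked for, a point or a joint stands for the part that bears it (a point fixed in the world has none). Each returns a list of dicts, best first, with "conf" (0 to 1); they miss things now and then, are a little off and sometimes report something else, mostly with a low value. They report only what shows in the picture. A call takes as long as a camera call.
- arm.silhouettes(target, camera): "mask" (480x640 bool, what is visible of it) and "bbox" ([left, top, right, bottom] as shares, 0 to 1, of the picture: columns of its width, rows of its height, round what is visible of it).
- arm.place_of(target, camera): "at" ([row, column] as shares, 0 to 1, of the picture: columns of its width, rows of its height: a listed point, or the origin of a listed thing).
The state is a dict: "clock": time; "joint_pos": joint angles; "qd": joint speeds; "tau": joint torques, N m; "ee_pos": TCP position; "ee_rot": TCP orientation; "ft_force": force on the tool from outside, world axes, zero at the start; "torque": the same for the moment, N m; "grip_width": opening from 0.0 (shut) to 1.0 (fully open).
Only numpy, scipy, OpenCV 4.12 (cv2) and the standard library are available. Lean on these libraries where they do the work, as an engineer would, in place of code of your own. Each camera call takes 0.05 s, during which the arm holds its last target.

### The job

Take the feed roller out of the desktop sheet feeder: unlock its cover with the quarter-turn knob so that it springs fully open, then press the roller's spring pin in with the forked tool, lift that end out of its bracket and park it in the notch on top of the bracket. Finish with the roller lying in the parts tray, the forked tool lying flat on the worktop and the cover left open, and do not shove the other things about.

Things in the scene. Friction and masses are not known exactly. Their poses are not given: they have to be found in the camera images.
- feeder: white desktop sheet feeder, 180 wide x 135 deep x 210 mm high, fixed. Origin on the worktop under its middle; x to its back, y to its left, z up. Under its cover is a bay whose floor rises to the back at 35 degrees; the floor's front edge is 87 mm high and 25 mm (level) in front of the roller's axis. In the bay the roller lies level, between two steel brackets.
- feeder_cover (a joint): flat cover over the bay, hinged at its upper (back) edge about a level axis; 0 shut, 2.35 rad fully open, standing about upright behind the roller. A spring opens it by itself in about 1 s once the knob is unlocked (some 2 N at the knob).
- latch_knob (a joint): black quarter-turn knob at the cover's front left corner: 0 to 0.12 rad is locked, 1.571 is its stop. It turns anticlockwise seen from outside, about an axis square to the cover (35 degrees from vertical). The cam lets go at about 1.2 rad. After that the knob moves away with the cover.
- latch_grip (a point): point on the knob's axis, 7 mm below the top of its grip bar. z: along the axis, out of the cover; y: along the bar. Bar 32 long x 12 thick x 24 mm high, on a disc of 34 mm diameter whose face is 17 mm below this point. At 0 rad the bar lies across the feeder (along y of pin_hole), at 1.571 rad up the slope.
- roller: black rubber feed roller 28 mm in diameter, 64 long, 0.1 to 0.16 kg, on a steel spring bar. Origin: middle of the rubber, on the axis; y: along the axis to its plain end, where a 6 mm stub reaches 46 mm from the origin. At the -y end the spring pin reaches 70 mm. About 2 mm end play. Once parked, it comes free when drawn 8 to 10 mm along its axis to the spring end, then lifted.
- spring_pin (a joint): sliding pin at the roller's -y end, 0 out, 0.010 m fully pressed in towards the roller; spring force 2.4 N at 0 to 5.4 N at 10 mm. Its tip leaves the bracket's hole when the pin is in by about 6 to 7 mm (roller pushed to its plain end).
- pin_collar (a point): centre of the outer face of the pin's collar (16 mm in diameter, 4 thick), 48 mm from the roller's middle. Beyond it, 16 mm of bare 6 mm stem show between the collar and the bracket: the fork goes there and pushes the collar towards the roller.
- pin_tip (a point): centre of the end face of the spring pin (6 mm in diameter), 22 mm beyond the collar's outer face.
- pin_hole (a point): fixed: centre of the 9 mm blind hole in the spring-end bracket, at its face towards the roller, 18 mm off the bay floor. x: up the slope; y: level, along the roller to its plain end; z: square out of the slope. Bracket 11 mm thick, 30 wide along x, flat top 10 mm above the centre; two ears 8 mm high on it leave a notch 13 mm wide at x = 0. The bay's side wall is 36 mm to -y, 36 mm high.
- hub_hole (a point): fixed, axes as pin_hole: centre of the 9 mm blind hole, 8 mm deep, in the plain-end bracket, at its face towards the roller; the roller's stub sits about 6 mm deep in it and lets the roller tilt. Bracket 30 mm high, 30 wide; side wall 24 mm to +y.
- rest_notch (a point): fixed, axes as pin_hole: centre of the pin's end when parked in the notch: 13 mm above the hole's centre and 4 mm past the bracket's face (-y); lying 3 mm short of it to 12 mm past it is parked.
- fork_tool: spring-bar tool, loose: wooden handle, steel blade with two prongs; 143 mm long, 0.09 kg. Origin: on its underside; x to the prongs, z up. Handle x = -47 to 30 mm, 16 wide (y), 22 high (z), flat sides. Blade 4 thick (y), 12 high, centred 11 mm above the underside. Prongs one above the other (z), gap 9, flared to 16 at the ends, x = 75 to 96 mm, 19 mm over both.
- fork_crotch (a point): bottom of the slot between the prongs, x = 75 mm and 11 mm above the tool's underside.
- fork_grip (a point): middle of the handle's height at x = 5 mm, the place to hold it.
- flat_tool: a look-alike with the same handle and a plain flat blade end without prongs, not needed; it may lie in either of two places. Axes as fork_tool.
- parts_tray: grey open tray 110 (x) x 170 (y) x 26 mm, fixed, walls and floor 4 mm. Origin: centre of its underside; y along its length. The roller fits with its axis along y.
- sticky_yellow: block of sticky notes 50 x 50 x 24 mm, bystander
- staple_box: small card box 42 x 68 x 19 mm, bystander
- bulldog_clip_2: spring clip 43 x 41 x 17 mm, bystander
- glue_stick: glue stick standing upright, 30 mm in diameter, 96 high, bystander
- eraser: eraser 20 x 44 x 12 mm, bystander

How it is judged:
By the outcome, as a careful person would: the job done as asked, in the order asked, and still so for the second after the job is handed in, with the robot touching nothing.
It also fails if it takes over 72 s, if anything falls off the work surface, if the arm or the gripper's body presses on something with over 40 N, if the wrist force passes 120 N, or if a joint passes its speed limit or range.

## Working session

There is one attempt and no reset: what is moved stays moved. The work goes in short steps, Python scripts to look and compute and a tool call to move; the robot and the scene stay as the last step left them, time stands still between calls to the robot, and variables do not carry over. Pictures are saved under pics/ and viewed, and the job is handed in when it is done.

Besides the shell and the picture viewer there is one more tool, called by a JSON object that holds its "name" and its "arguments", one argument or row to a line. play_rows: Moves the arm, as the interface text tells. Its arguments: {"type":"object","properties":{"steps":{"type":"array"},"fingers":{"type":"number"}},"required":["steps"]}

```bash
ls; mkdir -p pics; python3 - <<'E'
from station import arm
import cv2
o=arm.get_obs(); print(o)
for n in("scene","side","wrist"):
    im=arm.get_image(n); cv2.imwrite(f"pics/a_{n}.png",im); print(n,arm.calibration(n))
E
```

```text
pics
{'clock': 0.0, 'joint_pos': array([ 1.23438802e+00,  4.91561236e-01,  1.55945709e+00,  1.14721963e-05,
        1.09170735e+00, -1.05640549e-01]), 'qd': array([ 5.80993419e-04, -2.98544365e-05, -1.59703456e-04,  2.42758641e-03,
        8.43390923e-04, -4.06978156e-04]), 'tau': array([ 1.07415541e-03, -6.18466115e+01, -2.61587620e+01,  2.09380238e-05,
        4.13095288e-03,  3.37108611e-05]), 'ee_pos': array([0.14287653, 0.60821289, 0.23072407]), 'ee_rot': array([ 0.70279471, -0.08150098,  0.08131832, -0.70201461]), 'ft_force': array([-0.40353461,  0.47061306,  0.1919232 ]), 'torque': array([ 0.00750336, -0.03420715, -0.0404635 ]), 'grip_width': 0.9971747307591156}
scene {'fx': 463.15414135284715, 'fy': 463.15414135284715, 'cx': 322.02509245587487, 'cy': 232.37883648926183, 'rvec': array([ 2.06313929, -0.72173241,  0.39899925]), 'tvec': array([-0.3775955 ,  0.28466665,  0.72198098])}
side {'fx': 525.2401325463894, 'fy': 525.2401325463894, 'cx': 330.97833961807606, 'cy': 241.00078034553704, 'rvec': array([ 2.2254617 , -0.05208155,  0.00924819]), 'tvec': array([-0.53002725,  0.15921193,  1.32329051])}
wrist {'fx': 359.7055776140705, 'fy': 359.7055776140705, 'cx': 318.95465747994086, 'cy': 245.85358716114072, 'T_tool_cam': array([[ 6.20467131e-04,  9.45006879e-01,  3.27049863e-01,
        -8.38448570e-02],
       [-5.16133105e-04, -3.27049580e-01,  9.45007040e-01,
        -1.42501990e-01],
       [ 9.99999674e-01, -7.55147068e-04,  2.84825821e-04,
        -4.74155344e-04],
       [ 0.00000000e+00,  0.00000000e+00,  0.00000000e+00,
         1.00000000e+00]])}
```

View pics/a_scene.png

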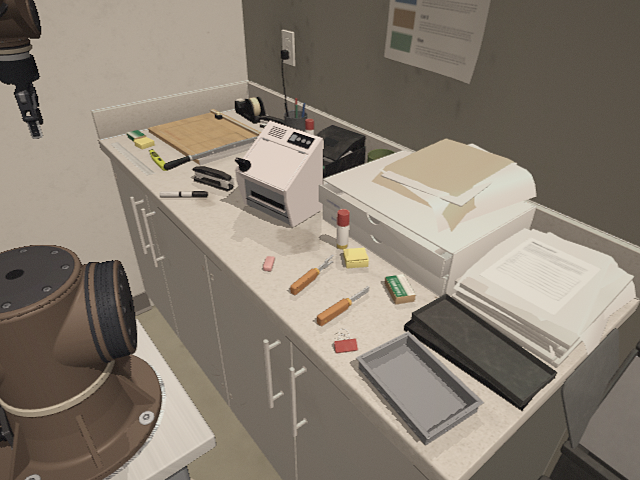

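View pics/a_side.png

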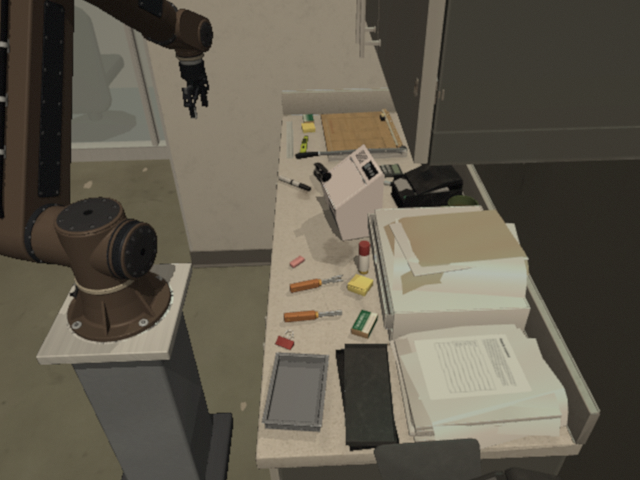

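View pics/a_wrist.png

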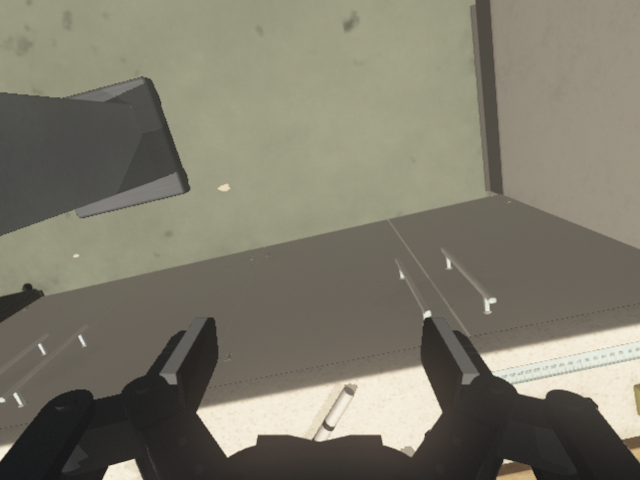

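```bash
cat > h.py <<'E'
import numpy as np, cv2, json
from scipy.spatial.transform import Rotation as R
from station import arm
def cal(n,o=None):
    c=arm.calibration(n); K=np.array([[c['fx'],0,c['cx']],[0,c['fy'],c['cy']],[0,0,1]])
    if 'rvec' in c:
        Rm=cv2.Rodrigues(np.array(c['rvec']))[0]; t=np.array(c['tvec'])
    else:
        o=o or arm.get_obs()
        T=np.eye(4);T[:3,:3]=R.from_quat(o['ee_rot']).as_matrix();T[:3,3]=o['ee_pos']
        W=np.linalg.inv(T@np.array(c['T_tool_cam'])); Rm=W[:3,:3];t=W[:3,3]
    return K,Rm,t
def proj(C,p):
    K,Rm,t=C; q=(np.atleast_2d(p)@Rm.T+t)@K.T; return q[:,:2]/q[:,2:]
def ray(C,uv):
    K,Rm,t=C; d=Rm.T@np.linalg.solve(K,[uv[0],uv[1],1]); return -Rm.T@t, d/np.linalg.norm(d)
def onplane(C,uv,z):
    o,d=ray(C,uv); return o+d*(z-o[2])/d[2]
def tri(obs):
    A=np.zeros((3,3));b=np.zeros(3);rs=[]
    for C,uv in obs:
        o,d=ray(C,uv);P=np.eye(3)-np.outer(d,d);A+=P;b+=P@o
    x=np.linalg.solve(A,b)
    return x,[np.linalg.norm(proj(C,x)[0]-uv) for C,uv in obs]
E
python3 - <<'E'
from h import *
Cs={n:cal(n) for n in('scene','side')}
for t in ['feeder','latch_knob','latch_grip','fork_tool','fork_crotch','fork_grip','flat_tool','parts_tray','glue_stick','staple_box','sticky_yellow','bulldog_clip_2','eraser','feeder_cover']:
    r={}
    for n in Cs:
        d=arm.place_of(t,n)
        r[n]=[(np.array([x['at'][1]*640,x['at'][0]*480]),x['conf']) for x in d[:2]]
        print(t,n,[(v.round(1).tolist(),round(c,2)) for v,c in r[n]])
    if r['scene'] and r['side']:
        x,e=tri([(Cs[n],r[n][0][0]) for n in Cs]); print('   tri',x.round(4),np.round(e,1), 'plane z0',[onplane(Cs[n],r[n][0][0],0.0).round(3)[:2].tolist() for n in Cs])
E
```

```text
feeder scene [([284.0, 208.6], 0.96)]
feeder side [([353.1, 221.7], 0.88)]
   tri [0.6107 0.3204 0.0012] [0.3 0.3] plane z0 [[0.611, 0.321], [0.611, 0.323]]Traceback (most recent call last):
  File "<stdin>", line 6, in <module>
ValueError: it knows: bulldog_clip, eraser, feeder, flat_tool, fork_crotch, fork_grip, fork_tool, glue_stick, hub_hole, latch_grip, parts_tray, pin_collar, pin_hole, pin_tip, rest_notch, roller, staple_box, stick
```

```bash
python3 - <<'E'
from h import *
Cs={n:cal(n) for n in('scene','side')}
for t in ['latch_grip','fork_tool','fork_crotch','fork_grip','flat_tool','parts_tray','glue_stick','eraser','pin_hole','hub_hole']:
    r={}
    for n in Cs:
        d=arm.place_of(t,n)
        r[n]=[(np.array([x['at'][1]*640,x['at'][0]*480]),x['conf']) for x in d[:2]]
        print(t,n,[(v.round(1).tolist(),round(c,2)) for v,c in r[n]])
    if r['scene'] and r['side']:
        x,e=tri([(Cs[n],r[n][0][0]) for n in Cs]); print('   tri',x.round(4),np.round(e,1), 'plane z0',[onplane(Cs[n],r[n][0][0],0.0).round(3)[:2].tolist() for n in Cs])
E
python3 - <<'E'
import cv2
a=cv2.imread('pics/a_scene.png')
cv2.imwrite('pics/b1.png',cv2.resize(a[100:260,210:410],None,fx=4,fy=4)[:600])
cv2.imwrite('pics/b2.png',cv2.resize(a[240:440,250:490],None,fx=3.3,fy=3)[:600])
a=cv2.imread('pics/a_side.png')
cv2.imwrite('pics/b3.png',cv2.resize(a[140:260,290:450],None,fx=5,fy=5)[:600])
E
```

```text
latch_grip scene [([237.8, 156.9], 0.72)]
latch_grip side [([320.9, 173.2], 0.51), ([363.0, 326.5], 0.3)]
   tri [0.5169 0.37   0.153 ] [2.8 2.3] plane z0 [[0.682, 0.687], [0.521, 0.62]]
fork_tool scene [([307.3, 282.0], 0.73)]
fork_tool side [([296.3, 394.2], 0.73), ([308.0, 289.7], 0.6)]
   tri [ 0.4161 -0.1745  0.0457] [72.2 58.1] plane z0 [[0.474, 0.037], [0.446, -0.292]]
fork_crotch scene [([328.3, 262.6], 0.91), ([282.8, 170.1], 0.7)]
fork_crotch side [([334.1, 279.6], 0.84)]
   tri [0.5407 0.0472 0.0146] [0. 0.] plane z0 [[0.553, 0.062], [0.541, 0.064]]
fork_grip scene [([305.4, 276.0], 0.95)]
fork_grip side [([306.9, 281.9], 0.85)]
   tri [0.4701 0.0383 0.0178] [0.1 0.1] plane z0 [[0.483, 0.056], [0.469, 0.058]]
flat_tool scene [([335.0, 316.8], 0.72)]
flat_tool side [([300.7, 318.9], 0.7), ([297.5, 263.4], 0.2)]
   tri [ 0.4535 -0.0785  0.0005] [1.2 0.9] plane z0 [[0.452, -0.081], [0.454, -0.075]]
parts_tray scene []
parts_tray side [([298.6, 392.2], 0.77)]
glue_stick scene [([342.4, 244.3], 0.83)]
glue_stick side [([361.6, 267.5], 0.55)]
   tri [0.6158 0.0877 0.0133] [1.5 1.3] plane z0 [[0.626, 0.097], [0.618, 0.109]]
eraser scene [([271.0, 265.4], 0.59)]
eraser side [([296.1, 263.5], 0.5)]
   tri [0.4407 0.1268 0.0066] [0.1 0.1] plane z0 [[0.445, 0.134], [0.44, 0.135]]
pin_hole scene [([283.4, 173.3], 0.89), ([306.6, 279.1], 0.44)]
pin_hole side [([348.8, 192.2], 0.88)]
   tri [0.5949 0.2932 0.1232] [0.7 0.6] plane z0 [[0.732, 0.497], [0.609, 0.491]]
hub_hole scene [([256.2, 163.6], 0.89)]
hub_hole side [([338.6, 175.6], 0.67)]
   tri [0.5708 0.3822 0.1247] [1.2 1. ] plane z0 [[0.703, 0.607], [0.582, 0.6]]
```

View pics/b1.png

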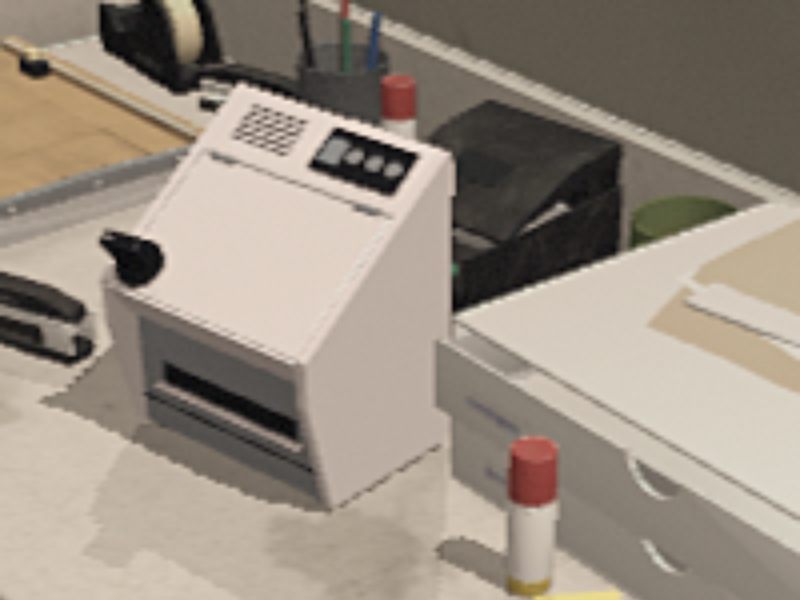

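View pics/b2.png

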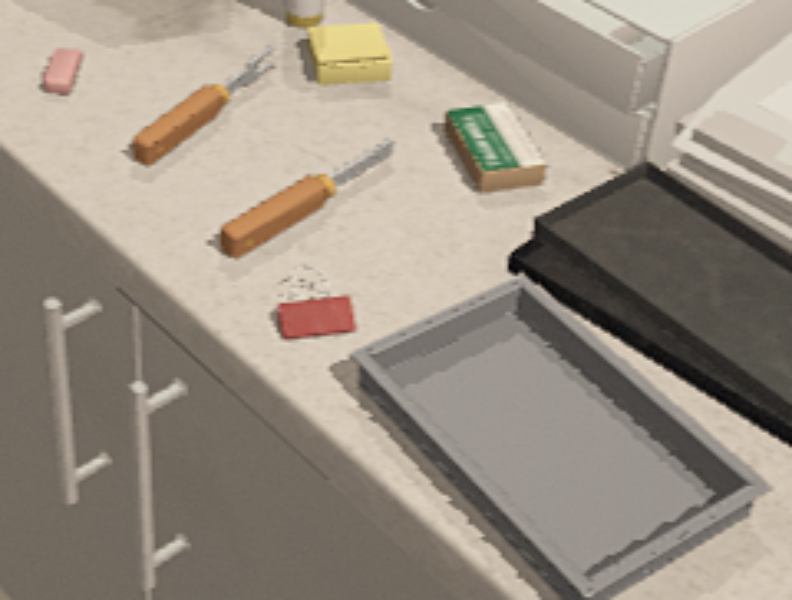

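View pics/b3.png

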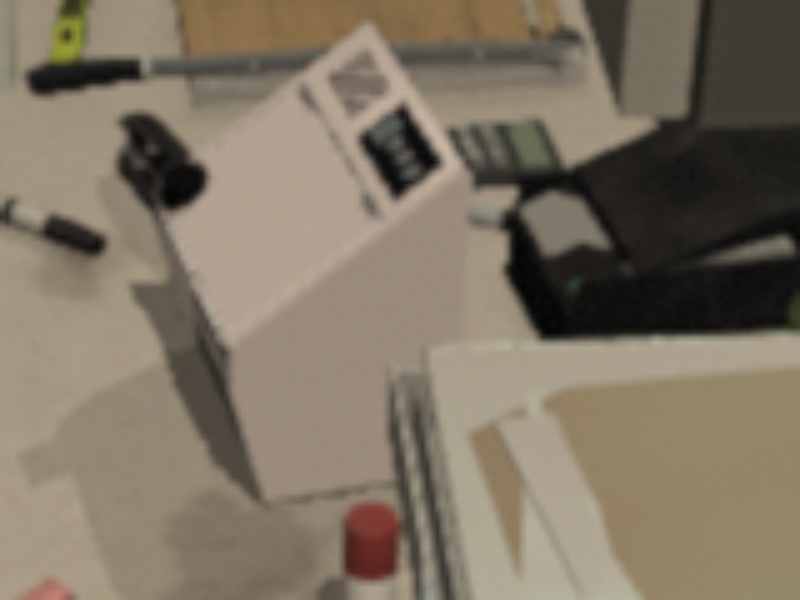

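```bash
python3 - <<'E'
from h import *
o=arm.get_obs(); M=R.from_quat(o['ee_rot']).as_matrix(); print(M.round(3))
# feeder fit check
f=np.array([.611,.321,0]); 
for yaw in (13,15,17):
    y=np.radians(yaw); F=np.array([[np.cos(y),-np.sin(y),0],[np.sin(y),np.cos(y),0],[0,0,1]])
    corners=[(sx*.0675,sy*.09,z) for sx in(-1,1) for sy in(-1,1) for z in(0,.21)]
    for n in('scene','side'):
        print(yaw,n,proj(cal(n),np.array(corners)@F.T+f).round(0).tolist())
E
```

```text
[[ 0.973  0.     0.229]
 [-0.229  0.     0.973]
 [ 0.    -1.     0.   ]]
13 scene [[292.0, 231.0], [290.0, 153.0], [242.0, 208.0], [235.0, 134.0], [325.0, 209.0], [327.0, 136.0], [276.0, 189.0], [273.0, 119.0]]
13 side [[340.0, 243.0], [340.0, 180.0], [324.0, 210.0], [323.0, 150.0], [384.0, 236.0], [388.0, 173.0], [365.0, 203.0], [367.0, 143.0]]
15 scene [[294.0, 231.0], [292.0, 153.0], [242.0, 209.0], [235.0, 135.0], [325.0, 209.0], [327.0, 135.0], [275.0, 189.0], [271.0, 119.0]]
15 side [[341.0, 244.0], [341.0, 181.0], [323.0, 210.0], [322.0, 150.0], [385.0, 235.0], [389.0, 172.0], [364.0, 203.0], [366.0, 143.0]]
17 scene [[296.0, 230.0], [293.0, 153.0], [242.0, 209.0], [234.0, 135.0], [325.0, 208.0], [327.0, 134.0], [274.0, 190.0], [270.0, 119.0]]
17 side [[343.0, 244.0], [343.0, 181.0], [323.0, 211.0], [321.0, 151.0], [386.0, 234.0], [390.0, 172.0], [363.0, 203.0], [364.0, 143.0]]
```

```bash
cat >> h.py <<'E'
YAW=np.radians(15.2); S=np.radians(35)
def frame(yaw=YAW):
    f=np.array([np.cos(yaw),np.sin(yaw),0]);v=np.array([-np.sin(yaw),np.cos(yaw),0]);k=np.array([0,0,1.])
    return np.cos(S)*f+np.sin(S)*k, v, -np.sin(S)*f+np.cos(S)*k   # u,v,a
def cur():
    o=arm.get_obs(); return np.array(o['ee_pos']),R.from_quat(o['ee_rot'])
def plan(p1,M1,n=None,p0=None,r0=None,dec=1):
    if p0 is None: p0,r0=cur()
    r1=M1 if isinstance(M1,R) else R.from_matrix(M1)
    w=(r0.inv()*r1).as_rotvec(degrees=True); d=np.array(p1)-p0
    if n is None: n=int(np.ceil(max(np.linalg.norm(d)*1000/40,np.linalg.norm(w)/7.0,1)))
    print('dist mm',(np.linalg.norm(d)*1000).round(1),'ang',np.linalg.norm(w).round(1),'n',n)
    p,r=p0.copy(),r0; rows=[]
    for i in range(n):
        rem=(r.inv()*r1).as_rotvec(degrees=True)/(n-i); tr=r.inv().apply((np.array(p1)-p)/(n-i))*1000
        tr=tr.round(dec);rem=rem.round(dec); rows.append({"translation":(tr+0).tolist(),"rotation":(rem+0).tolist()})
        p=p+r.apply(tr/1000); r=r*R.from_rotvec(rem,degrees=True)
    for i in range(0,n,5): print(json.dumps(rows[i:i+5]))
    return rows
def st():
    o=arm.get_obs(); print('t',round(o['clock'],2),'p',o['ee_pos'].round(4),'F',o['ft_force'].round(1),'g',round(o['grip_width']*85.4,1),'q',o['joint_pos'].round(3))
E
python3 - <<'E'
from h import *
u,v,a=frame()
K=np.array([.517,.370,.153])
plan(K+.12*a,np.column_stack([-v,-a,u]))
E
```

```text
dist mm 401.0 ang 70.0 n 11
[{"translation": [32.6, -1.8, -16.3], "rotation": [2.9, 5.4, -1.7]}, {"translation": [34.0, -1.6, -13.1], "rotation": [2.9, 5.4, -1.7]}, {"translation": [35.1, -1.1, -9.7], "rotation": [2.9, 5.4, -1.7]}, {"translation": [35.9, -0.5, -6.4], "rotation": [2.9, 5.4, -1.7]}, {"translation": [36.3, 0.4, -2.9], "rotation": [2.9, 5.4, -1.7]}]
[{"translation": [36.4, 1.4, 0.4], "rotation": [2.8, 5.4, -1.7]}, {"translation": [36.2, 2.5, 3.8], "rotation": [2.9, 5.4, -1.7]}, {"translation": [35.6, 3.9, 7.0], "rotation": [2.8, 5.4, -1.7]}, {"translation": [34.6, 5.3, 10.1], "rotation": [2.9, 5.4, -1.8]}, {"translation": [33.3, 7.0, 12.9], "rotation": [2.8, 5.5, -1.7]}]
[{"translation": [31.8, 8.7, 15.7], "rotation": [2.9, 5.4, -1.8]}]
```

{"name": "play_rows", "arguments": {
  "steps": [
    {"translation": [32.6,-1.8,-16.3],"rotation": [2.9,5.4,-1.7]},
    {"translation": [34.0,-1.6,-13.1],"rotation": [2.9,5.4,-1.7]},
    {"translation": [35.1,-1.1,-9.7],"rotation": [2.9,5.4,-1.7]},
    {"translation": [35.9,-0.5,-6.4],"rotation": [2.9,5.4,-1.7]},
    {"translation": [36.3,0.4,-2.9],"rotation": [2.9,5.4,-1.7]}
  ]
}}

```text
clock: 1.67
ee_pos: [0.2838, 0.4907, 0.2408]
ee_rot: [-0.573, 0.181, -0.305, 0.739]
ft_force: [0.5, -0.3, 0.7]
grip_width: 1.004
```

{"name": "play_rows", "arguments": {
  "steps": [
    {"translation": [36.4,1.4,0.4],"rotation": [2.8,5.4,-1.7]},
    {"translation": [36.2,2.5,3.8],"rotation": [2.9,5.4,-1.7]},
    {"translation": [35.6,3.9,7.0],"rotation": [2.8,5.4,-1.7]},
    {"translation": [34.6,5.3,10.1],"rotation": [2.9,5.4,-1.8]},
    {"translation": [33.3,7.0,12.9],"rotation": [2.8,5.5,-1.7]}
  ]
}}

```text
clock: 2.08
ee_pos: [0.4235, 0.3741, 0.25]
ee_rot: [-0.403, 0.267, -0.504, 0.716]
ft_force: [0.7, -0.0, 0.7]
grip_width: 0.999
```

{"name": "play_rows", "arguments": {
  "steps": [
    {"translation": [32,8.7,15.7],"rotation": [2.9,5.4,-1.8]},
    {"translation": [0,0,0],"rotation": [0,0,0]}
  ],
  "fingers": 40
}}

```text
clock: 2.25
ee_pos: [0.4531, 0.3487, 0.2512]
ee_rot: [-0.364, 0.282, -0.542, 0.703]
ft_force: [-0.6, 0.3, -0.1]
grip_width: 0.753
```

```bash
cat > look.py <<'E'
import sys
from h import *
o=arm.get_obs();C=cal('wrist',o); st()
im=arm.get_image('wrist'); cv2.imwrite('pics/%s.png'%sys.argv[1],im)
for t in sys.argv[2:]:
    d=arm.place_of(t,'wrist'); print(t,[((np.array(x['at'])*[480,640])[::-1].round(1).tolist(),round(x['conf'],2)) for x in d[:3]])
E
python3 look.py c1 latch_grip feeder pin_hole hub_hole
```

```text
t 2.25 p [0.4531 0.3487 0.2512] F [-0.6  0.3 -0.1] g 64.3 q [ 0.635  0.266  2.024 -0.68   0.344  0.968]
latch_grip [([320.0, 225.5], 0.94)]
feeder [([300.1, 241.3], 0.94), ([272.4, 403.5], 0.41)]
pin_hole [([338.9, 325.0], 0.65)]
hub_hole [([349.4, 223.5], 0.77)]
```

View pics/c1.png

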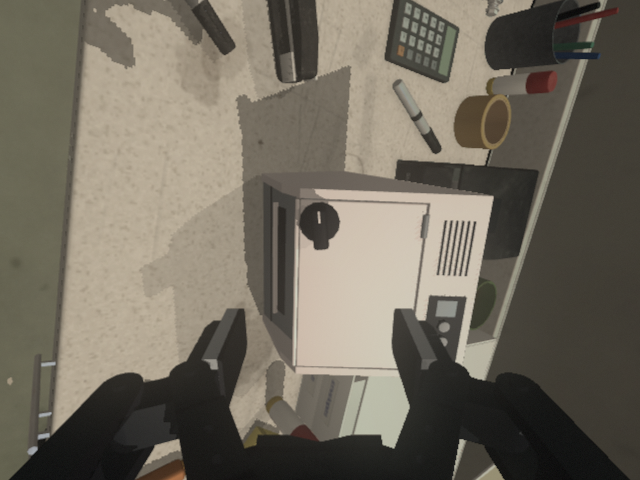

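```bash
python3 - <<'E'
from h import *
Cs,Ci,Cw=cal('scene'),cal('side'),cal('wrist')
for n,o in dict(grip=[(Cs,[237.8,156.9]),(Ci,[320.9,173.2]),(Cw,[320,225.5])],hub=[(Cs,[256.2,163.6]),(Ci,[338.6,175.6]),(Cw,[349.4,223.5])],
 pin=[(Cs,[283.4,173.3]),(Ci,[348.8,192.2]),(Cw,[338.9,325])],org=[(Cs,[284,208.6]),(Ci,[353.1,221.7]),(Cw,[300.1,241.3])]).items():
    x,e=tri(o); print(n,x.round(4),np.round(e,1), tri([o[0],o[2]])[0].round(4))
st()
f=np.array([.611,.321,0])
yaw=YAW
F=np.array([[np.cos(yaw),-np.sin(yaw),0],[np.sin(yaw),np.cos(yaw),0],[0,0,1]])
im=cv2.imread('pics/c1.png')
P=[(-.0675,.09,0),(-.0675,-.09,0),(-.0682,.09,.1165),(-.0682,-.09,.1165),(.0675,.09,.21),(.0675,-.09,.21)]
for q in proj(Cw,np.array(P)@F.T+f): cv2.circle(im,tuple(int(i) for i in q),3,(0,0,255),-1); print(q.round(0))
cv2.imwrite('pics/c2.png',im)
E
```

```text
grip [0.5188 0.378  0.1489] [2.8 2.5 1.2] [0.5172 0.3793 0.1545]
hub [0.5701 0.3809 0.1252] [1.1 1.1 0.6] [0.5712 0.3804 0.1226]
pin [0.5895 0.2818 0.1284] [0.6 2.  4.6] [0.5861 0.2803 0.128 ]
org [ 0.6138  0.3307 -0.0061] [1.3 0.8 1.3] [ 0.6165  0.3311 -0.0084]
t 2.5 p [0.4502 0.3524 0.2514] F [-0.5 -0.5 -0.1] g 40.1 q [ 0.643  0.265  2.022 -0.669  0.347  0.952]
[246. 185.]
[256. 328.]
[303. 205.]
[306. 380.]
[498. 204.]
[469. 379.]
```

View pics/c2.png

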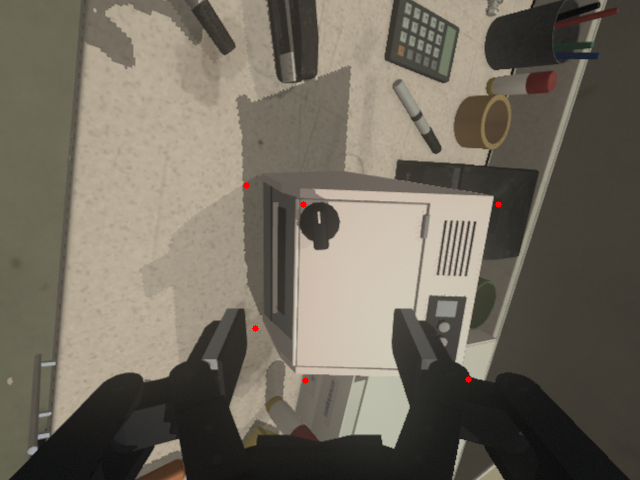

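```bash
python3 look.py c3 latch_grip feeder hub_hole pin_hole; python3 - <<'E'
import cv2
a=cv2.imread('pics/c3.png'); cv2.imwrite('pics/c4.png',cv2.resize(a[160:400,230:510],None,fx=2.8,fy=2.5))
E
```

```text
t 2.5 p [0.4502 0.3524 0.2514] F [-0.5 -0.5 -0.1] g 40.1 q [ 0.643  0.265  2.022 -0.669  0.347  0.952]
latch_grip [([322.1, 232.0], 0.59)]
feeder [([299.6, 243.2], 0.7)]
hub_hole [([348.7, 229.7], 0.88), ([271.4, 406.0], 0.67)]
pin_hole [([341.0, 329.2], 0.65), ([218.9, 452.9], 0.55)]
```

View pics/c4.png

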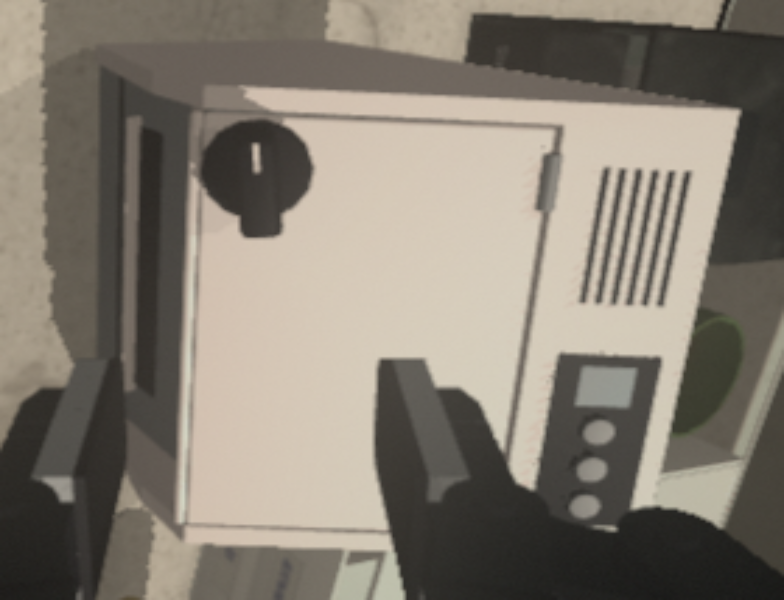

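```bash
python3 - <<'E'
from h import *
Cs,Ci,Cw=cal('scene'),cal('side'),cal('wrist')
for n,o in dict(grip=[(Cs,[237.8,156.9]),(Ci,[320.9,173.2]),(Cw,[322.1,232])],hub=[(Cs,[256.2,163.6]),(Ci,[338.6,175.6]),(Cw,[348.7,229.7])],
 pin=[(Cs,[283.4,173.3]),(Ci,[348.8,192.2]),(Cw,[341,329.2])],org=[(Cs,[284,208.6]),(Ci,[353.1,221.7]),(Cw,[299.6,243.2])],
 cFR=[(Cs,[285.7,191]),(Ci,[336.4,209.6]),(Cw,[295.4,377.2])], tBL=[(Cs,[270,120.7]),(Ci,[363.6,144.4]),(Cw,[494.3,203.2])],
 tBR=[(Cs,[322.5,138]),(Ci,[382.6,174])],bFR=[(Cs,[292.5,227]),(Ci,[342.6,240])],
 cFL=[(Cs,[210+110/4,100+285/4]),(Cw,[303.2,194])]).items():
    x,e=tri(o); print(n,x.round(4),np.round(e,1))
E
```

```text
grip [0.5184 0.3739 0.1515] [2.6 2.5 1.9]
hub [0.5687 0.376  0.1279] [1.2 1.3 1.1]
pin [0.5891 0.2789 0.1307] [1.2 2.  3.3]
org [ 0.613   0.3285 -0.0047] [1.1 0.6 1.3]
cFR [0.5547 0.2223 0.1156] [0.8 0.5 1. ]
tBL [0.6477 0.4248 0.2076] [0.2 0.5 2.1]
tBR [0.6816 0.2457 0.2088] [0.1 0.1]
bFR [0.5735 0.2292 0.0032] [0.2 0.1]
cFL [0.5246 0.3981 0.1078] [0.2 0.5]
```

```bash
python3 - <<'E'
from h import *
from scipy.optimize import least_squares
Cs,Ci,Cw=cal('scene'),cal('side'),cal('wrist')
obs=[('cFR',[(Cs,[285.7,191]),(Ci,[336.4,209.6]),(Cw,[295.4,377.2])]),('tBL',[(Cs,[270,120.7]),(Ci,[363.6,144.4]),(Cw,[494.3,203.2])]),
('tBR',[(Cs,[322.5,138]),(Ci,[382.6,174])]),('bFR',[(Cs,[292.5,227]),(Ci,[342.6,240])]),('cFL',[(Cw,[303.2,194])]),
('o',[(Cs,[284,208.6]),(Ci,[353.1,221.7]),(Cw,[299.6,243.2])]),
('hub',[(Cs,[256.2,163.6]),(Ci,[338.6,175.6]),(Cw,[348.7,229.7])]),('pin',[(Cs,[283.4,173.3]),(Ci,[348.8,192.2]),(Cw,[341,329.2])]),('grip',[(Cs,[237.8,156.9]),(Ci,[320.9,173.2]),(Cw,[322.1,232])])]
def model(p):
    x,y,yaw,xr,yp,yh,zr,kx,ky,cx,cz,bx=p
    s,c=np.sin(S),np.cos(S)
    L=dict(cFR=(cx,-.09,cz),cFL=(cx,.09,cz),tBL=(.0675,.09,.21),tBR=(.0675,-.09,.21),bFR=(bx,-.09,0),o=(0,0,0),hub=(xr,yh,zr),pin=(xr,yp,zr))
    g=np.array([cx,0,cz])+ kx*np.array([c,0,s])+.0245*np.array([-s,0,c]); L['grip']=(g[0],ky,g[2])
    F=np.array([[np.cos(yaw),-np.sin(yaw),0],[np.sin(yaw),np.cos(yaw),0],[0,0,1]])
    return {k:F@np.array(q)+[x,y,0] for k,q in L.items()}
def res(p):
    m=model(p); r=[]
    for k,os in obs:
        for C,uv in os:
            w=0.5 if k in('o','hub','pin','grip') else 1
            r+=list((proj(C,m[k])[0]-uv)*w)
    r+=[(p[6]-.1265)/.001,(p[9]+.0675)/.003,(p[10]-.1165)/.003,(p[5]-p[4]-.104)/.01]
    return np.array(r)
p0=[.605,.323,.19,-.023,-.03,.07,.1265,.02,.07,-.0675,.1165,-.06]
s=least_squares(res,p0,loss='soft_l1'); p=s.x; print(p.round(4),np.degrees(p[2]));m=model(p)
for k,q in m.items(): print(k,q.round(4))
for k,os in obs: print(k,[(proj(C,m[k])[0]-uv).round(1).tolist() for C,uv in os])
E
```

```text
[ 0.5998  0.3237  0.2016 -0.0198 -0.0445  0.0568  0.1269  0.0171  0.0646
 -0.0649  0.1173 -0.0451] 11.548103209831577
cFR [0.5542 0.2225 0.1173]
cFL [0.5182 0.3988 0.1173]
tBL [0.6479 0.4254 0.21  ]
tBR [0.6839 0.249  0.21  ]
bFR [0.5737 0.2265 0.    ]
o [0.5998 0.3237 0.    ]
hub [0.569  0.3753 0.1269]
pin [0.5893 0.2761 0.1269]
grip [0.5232 0.374  0.1471]
cFR [[0.5, -0.8], [-0.6, -0.7], [0.0, 0.1]]
tBL [[-0.3, -1.0], [0.4, -1.2], [1.0, 0.4]]
tBR [[-0.1, -1.2], [0.8, -0.9]]
bFR [[0.7, 1.4], [0.1, 1.6]]
cFL [[-0.5, -0.5]]
o [[-4.2, 0.9], [-3.7, 0.1], [-6.5, 4.9]]
hub [[0.3, -0.8], [-0.3, 1.6], [0.1, -0.3]]
pin [[1.8, 1.1], [-1.5, 2.8], [-0.1, -0.7]]
grip [[2.8, 3.5], [1.8, -1.3], [-0.3, -0.5]]
```

```bash
sed -i 's/YAW=np.radians(15.2)/YAW=np.radians(11.3)/' h.py; python3 - <<'E'
from h import *
u,v,a=frame()
K=np.array([.521,.374,.149])
plan(K+.06*a,np.column_stack([-v,-a,u]),4)
E
```

```text
dist mm 66.5 ang 4.0 n 4
[{"translation": [-1.2, 16.6, 0.5], "rotation": [0.0, 0.8, -0.6]}, {"translation": [-1.4, 16.6, 0.5], "rotation": [0.0, 0.8, -0.6]}, {"translation": [-1.5, 16.5, 0.4], "rotation": [0.0, 0.8, -0.5]}, {"translation": [-1.7, 16.6, 0.4], "rotation": [0.0, 0.9, -0.6]}]
```

{"name": "play_rows", "arguments": {
  "steps": [
    {"translation": [-1.2,16.6,0.5],"rotation": [0.0,0.8,-0.6]},
    {"translation": [-1.4,16.6,0.5],"rotation": [0.0,0.8,-0.6]},
    {"translation": [-1.5,16.5,0.4],"rotation": [0.0,0.8,-0.5]},
    {"translation": [-1.7,16.6,0.4],"rotation": [0.0,0.9,-0.6]},
    {"translation": [0,0,0],"rotation": [0,0,0]}
  ]
}}

```text
clock: 3.17
ee_pos: [0.4881, 0.3672, 0.1957]
ee_rot: [-0.358, 0.293, -0.563, 0.685]
ft_force: [-0.5, -0.9, 0.3]
grip_width: 0.468
```

```bash
python3 look.py c5 latch_grip;python3 look.py c5 latch_grip; python3 - <<'E'
import cv2
a=cv2.imread('pics/c5.png'); cv2.imwrite('pics/c6.png',cv2.resize(a[160:480,190:510],None,fx=1.85,fy=1.85))
E
```

```text
t 3.17 p [0.4881 0.3672 0.1957] F [-0.5 -0.9  0.3] g 40.0 q [ 0.64   0.406  1.989 -0.945  0.31   1.294]
latch_grip [([322.0, 268.5], 0.91)]
t 3.27 p [0.4873 0.3668 0.1977] F [-0.2  0.1 -0.3] g 39.7 q [ 0.641  0.401  1.99  -0.939  0.311  1.287]
latch_grip []
```

View pics/c6.png

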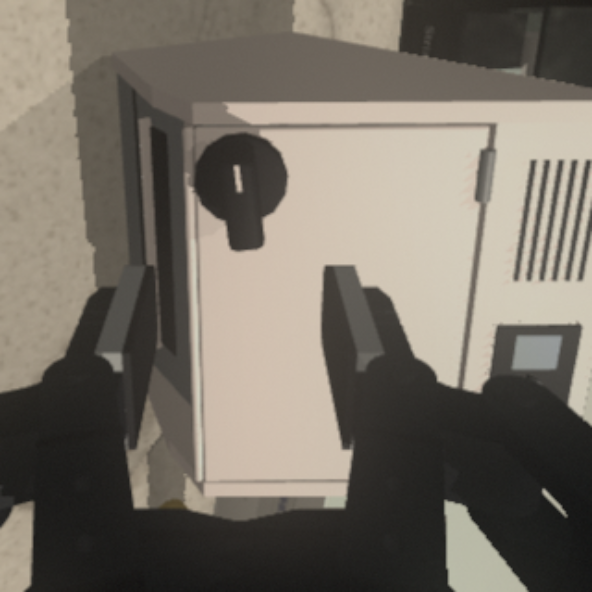

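```bash
cat > kin.py <<'E'
from h import *
from scipy.optimize import least_squares
D=[([1.23438802,.491561236,1.55945709,0,1.09170735,-.105640549],[.14287653,.60821289,.23072407],None),
([.635,.266,2.024,-.68,.344,.968],[.4531,.3487,.2512],None),([.643,.265,2.022,-.669,.347,.952],[.4502,.3524,.2514],None),
([.640,.406,1.989,-.945,.310,1.294],[.4881,.3672,.1957],[-0.358,0.293,-0.563,0.685]),([.641,.401,1.99,-.939,.311,1.287],[.4873,.3668,.1977],None)]
def fk(q,p):
    a1,d1,L2,a3,L3,d6=p
    r=R.from_euler('Z',q[0]); 
    pos=r.apply([a1,0,d1]); r2=r*R.from_euler('Y',q[1]); pos=pos+r2.apply([0,0,L2])
    r3=r2*R.from_euler('Y',q[2]); pos=pos+r3.apply([a3,0,L3])
    r6=r3*R.from_euler('ZYZ',q[3:6]); return pos+r6.apply([0,0,d6]), r6
if __name__=='__main__':
    def res(p): return np.concatenate([(fk(np.array(q),p)[0]-x)*1000 for q,x,_ in D])
    for s0 in([0,.3,.4,0,.4,.25],[.1,.4,.4,0,.35,.25]):
        s=least_squares(res,s0,x_scale=.1); print(s.x.round(4),np.abs(s.fun).max())
    q,x,e=D[3]; print((fk(np.array(q),s.x)[1].inv()*R.from_quat(e)).as_matrix().round(3))
E
python3 kin.py
```

```text
[ 0.3552 -0.1599  0.3302 -0.1358  0.0564 -0.0149] 63.03981310612694
[ 0.3552 -0.1599  0.3302 -0.1358  0.0564 -0.0149] 63.03981322350935
[[-0.001 -0.    -1.   ]
 [-1.     0.     0.001]
 [ 0.     1.    -0.   ]]
```

```bash
sed -i 's/a1,d1,L2,a3,L3,d6=p/a1,d1,L2,a3,L3,d6,b=p/; s/r.apply(\[a1,0,d1\])/r.apply([a1,b,d1])/; s/\[0,.3,.4,0,.4,.25\]/[0,.3,.4,0,.4,.25,.06]/; s/\[.1,.4,.4,0,.35,.25\]/[.1,.4,.4,0,.35,.25,.06]/' kin.py; python3 kin.py
```

```text
[3.000e-04 1.956e-01 5.869e-01 4.280e-02 4.104e-01 2.548e-01 6.590e-02] 0.3216324919515512
[3.000e-04 1.956e-01 5.869e-01 4.280e-02 4.104e-01 2.548e-01 6.590e-02] 0.3216325009350318
[[-0.001 -0.    -1.   ]
 [-1.     0.     0.001]
 [ 0.     1.    -0.   ]]
```

```bash
cat >> kin.py <<'E'
PP=np.array([3.0e-4,.1956,.5869,.0428,.4104,.2548,.0659])
MT=R.from_matrix(np.array([[0,0,-1],[-1,0,0],[0,1,0.]]))
LO=np.array([-3.1,-.84,.05,-1.13,.06,-2.69]);HI=np.array([3.1,2.19,2.79,4.28,2.93,2.69])
def ik(p,Rt,q0=None):
    r6=(Rt if isinstance(Rt,R) else R.from_matrix(Rt))*MT.inv()
    best=None
    starts=[q0] if q0 is not None else [np.array([.6,.4,1.9,x,.4,y]) for x in(-.8,0.3,1.5,3) for y in(-1.5,0,1.2)]
    for s in starts:
        def f(q):
            pp,rr=fk(q,PP); return np.concatenate([(pp-p)*10,(rr.inv()*r6).as_rotvec()])
        s_=least_squares(f,np.clip(s,LO-.5+.01,HI+.5-.01),bounds=(LO-.5,HI+.5)); c=s_.cost
        if best is None or c<best[1]-1e-9: best=(s_.x,c)
    return best[0].round(3),best[1], bool((best[0]>LO).all() and (best[0]<HI).all())
E
python3 - <<'E'
from kin import *
u,v,a=frame(); K=np.array([.521,.374,.149])
B=R.from_matrix(np.column_stack([-v,-a,u]))
for d in (.06,.03,-.012):
    print(d,ik(K+d*a,B), ik(K+d*a,R.from_rotvec(a*np.radians(80))*B))
# tilt reduced about v
for t in(5,10,15,20):
    B2=R.from_rotvec(-v*np.radians(t))*B; print(t,B2.as_matrix()[:,1].round(2),ik(K-.012*a,B2))
# tilt about u
for t in(-20,-10,10,20):
    B2=R.from_rotvec(u*np.radians(t))*B; print(t,B2.as_matrix()[:,1].round(2),ik(K-.012*a,B2))
E
```

```text
0.06 (array([ 0.641,  0.401,  1.989, -0.938,  0.31 ,  1.285]), np.float64(8.295490525302048e-28), True) (array([ 0.641,  0.401,  1.989, -0.938,  0.31 , -0.111]), np.float64(6.351716956589104e-31), True)
0.03 (array([ 0.626,  0.457,  1.979, -1.057,  0.277,  1.398]), np.float64(4.7467675400906575e-21), True) (array([ 0.626,  0.457,  1.979, -1.057,  0.277,  0.002]), np.float64(1.7669839668198273e-25), True)
-0.012 (array([ 0.606,  0.535,  1.957, -1.248,  0.243,  1.58 ]), np.float64(2.6641644708279372e-30), False) (array([ 0.606,  0.535,  1.957, -1.248,  0.243,  0.184]), np.float64(2.811598199745358e-27), False)
5 [ 0.63  0.13 -0.77] (array([ 0.62 ,  0.543,  2.003,  1.363, -0.273, -1.024]), np.float64(4.9061380144563495e-30), False)
10 [ 0.69  0.14 -0.71] (array([ 0.634,  0.557,  2.046,  1.01 , -0.361, -0.661]), np.float64(2.773723365078013e-18), False)
15 [ 0.75  0.15 -0.64] (array([0.648, 0.578, 2.086, 3.952, 0.478, 2.692]), np.float64(9.690304649985138e-25), False)
20 [ 0.8   0.16 -0.57] (array([0.661, 0.605, 2.122, 3.836, 0.609, 2.822]), np.float64(8.04250289182881e-31), False)
-20 [ 0.6  -0.23 -0.77] (array([ 0.742,  0.612,  1.826, -1.113,  0.691,  1.546]), np.float64(1.6194859022126146e-30), True)
-10 [ 0.59 -0.06 -0.81] (array([ 0.68 ,  0.566,  1.897, -1.162,  0.471,  1.55 ]), np.float64(1.8073302756322084e-30), False)
10 [ 0.52  0.28 -0.81] (array([ 0.523,  0.521,  2.006,  0.749, -0.024, -0.484]), np.float64(1.7216643184291633e-24), False)
20 [ 0.46  0.44 -0.77] (array([ 0.434,  0.527,  2.04 ,  1.976,  0.226, -1.787]), np.float64(2.389896097639843e-29), True)
```

```bash
python3 - <<'E'
from kin import *
u,v,a=frame(); K=np.array([.521,.374,.149])
B=R.from_matrix(np.column_stack([-v,-a,u]))
for t in(4,6,8,10):
    B2=R.from_rotvec(v*np.radians(t))*B; y=B2.as_matrix()[:,1]; P=K+.005*a+.019*y+0*a
    print(t,y.round(2),ik(P,B2)[::2])
    for th in(30,60,80):
        B3=R.from_rotvec(a*np.radians(th))*B2; y=B3.as_matrix()[:,1]; print('   a-rot',th,ik(K+.005*a+.019*y,B3)[::2])
E
```

```text
4 [ 0.51  0.1  -0.86] (array([ 0.595,  0.536,  1.921, -0.853,  0.268,  1.18 ]), True)
   a-rot 30 (array([ 0.611,  0.541,  1.915, -0.932,  0.306,  0.748]), True)
   a-rot 60 (array([ 0.625,  0.545,  1.921, -1.059,  0.327,  0.36 ]), True)
   a-rot 80 (array([ 0.632,  0.547,  1.929, -1.161,  0.332,  0.117]), False)
6 [ 0.48  0.09 -0.87] (array([ 0.59 ,  0.536,  1.903, -0.693,  0.295,  1.018]), True)
   a-rot 30 (array([ 0.613,  0.543,  1.895, -0.822,  0.346,  0.64 ]), True)
   a-rot 60 (array([ 0.634,  0.55 ,  1.902, -0.995,  0.372,  0.303]), True)
   a-rot 80 (array([ 0.644,  0.553,  1.915, -1.128,  0.377,  0.094]), True)
8 [ 0.45  0.09 -0.89] (array([ 0.585,  0.537,  1.884, -0.563,  0.327,  0.887]), True)
   a-rot 30 (array([ 0.615,  0.546,  1.874, -0.735,  0.388,  0.557]), True)
   a-rot 60 (array([ 0.643,  0.555,  1.884, -0.944,  0.418,  0.26 ]), True)
   a-rot 80 (array([ 0.656,  0.559,  1.901, -1.101,  0.423,  0.076]), True)
10 [ 0.41  0.08 -0.91] (array([ 0.579,  0.539,  1.866, -0.459,  0.364,  0.782]), True)
   a-rot 30 (array([ 0.617,  0.55 ,  1.852, -0.667,  0.433,  0.491]), True)
   a-rot 60 (array([ 0.651,  0.56 ,  1.865, -0.903,  0.464,  0.225]), True)
   a-rot 80 (array([ 0.668,  0.565,  1.886, -1.079,  0.468,  0.063]), True)
```

```bash
python3 - <<'E'
from kin import *
st()
u,v,a=frame(); C=cal('wrist')
a0=cv2.imread('pics/c5.png')
for K,col in((np.array([.521,.374,.149]),(0,0,255)),):
    pts=[K-.017*a+.017*(np.cos(t)*u+np.sin(t)*v) for t in np.linspace(0,6.28,24)]+[K+.007*a+s*.016*v+w*.006*u for s in(-1,1) for w in(-1,1)]
    for q in proj(C,np.array(pts)): cv2.circle(a0,tuple(int(round(i)) for i in q),1,col,-1)
cv2.imwrite('pics/c7.png',cv2.resize(a0[200:320,260:420],None,fx=5,fy=5))
E
```

```text
t 3.37 p [0.4873 0.3667 0.1988] F [ 0.4 -0.1 -0.3] g 39.6 q [ 0.64   0.399  1.99  -0.94   0.311  1.288]
```

View pics/c7.png

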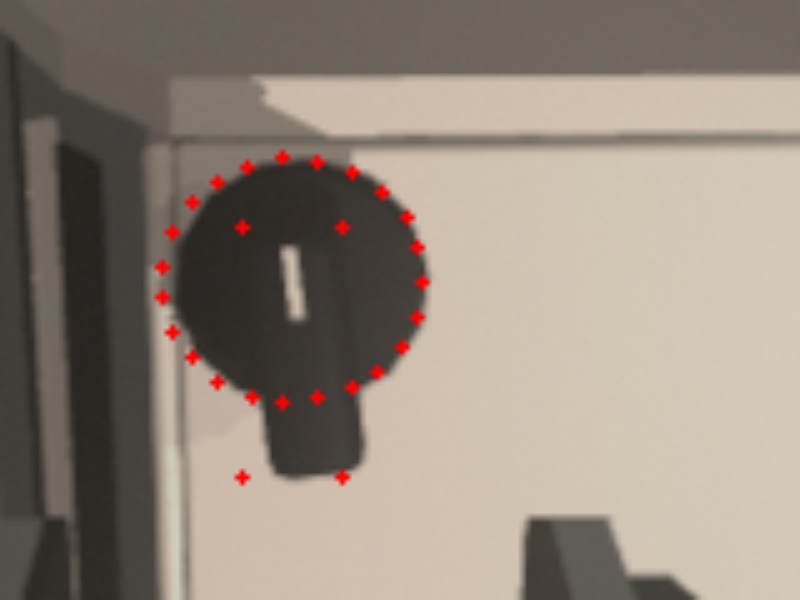

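```bash
cat >> h.py <<'E'
K0=np.array([.521,.374,.149])+.002*frame()[0]
E
python3 - <<'E'
from kin import *
u,v,a=frame(); 
B=R.from_matrix(np.column_stack([-v,-a,u]))
B2=R.from_rotvec(a*np.radians(5))*R.from_rotvec(v*np.radians(6))*B; y=B2.as_matrix()[:,1]
P=K0+.005*a+.019*y
print(ik(P,B2)[::2], (P-K0)@a)
plan(P,B2,5)
E
```

```text
(array([ 0.592,  0.537,  1.896, -0.7  ,  0.308,  0.94 ]), True) -0.013895916011997222
dist mm 74.5 ang 7.9 n 5
[{"translation": [-0.1, 14.9, -0.1], "rotation": [-1.2, -1.0, 0.0]}, {"translation": [-0.1, 14.9, 0.2], "rotation": [-1.2, -1.0, -0.1]}, {"translation": [-0.1, 14.9, 0.6], "rotation": [-1.2, -1.0, 0.0]}, {"translation": [-0.1, 14.9, 0.9], "rotation": [-1.2, -1.0, -0.1]}, {"translation": [0.0, 14.8, 1.1], "rotation": [-1.3, -1.1, 0.0]}]
```

{"name": "play_rows", "arguments": {
  "steps": [
    {"translation": [-0.1,14.9,-0.1],"rotation": [-1.2,-1.0,0.0]},
    {"translation": [-0.1,14.9,0.2],"rotation": [-1.2,-1.0,-0.1]},
    {"translation": [-0.1,14.9,0.6],"rotation": [-1.2,-1.0,0.0]},
    {"translation": [-0.1,14.9,0.9],"rotation": [-1.2,-1.0,-0.1]},
    {"translation": [0.0,14.8,1.1],"rotation": [-1.3,-1.1,0.0]}
  ]
}}

```text
clock: 3.78
ee_pos: [0.5294, 0.3755, 0.1376]
ee_rot: [-0.418, 0.291, -0.531, 0.677]
ft_force: [-0.3, -0.4, 0.4]
grip_width: 0.474
```

{"name": "play_rows", "arguments": {
  "steps": [
    {"translation": [0,0,0],"rotation": [0,0,0]},
    {"translation": [0,0,0],"rotation": [0,0,0]},
    {"translation": [0,0,0],"rotation": [0,0,0]},
    {"translation": [0,0,0],"rotation": [0,0,0]}
  ],
  "fingers": 25
}}

```text
clock: 4.12
ee_pos: [0.5287, 0.3753, 0.1379]
ee_rot: [-0.417, 0.291, -0.532, 0.677]
ft_force: [-0.3, 0.5, -0.2]
grip_width: 0.291
```

```bash
python3 look.py d1; python3 - <<'E'
import cv2
a=cv2.imread('pics/d1.png'); cv2.imwrite('pics/d2.png',cv2.resize(a[200:480,190:470],None,fx=2.1,fy=2.1))
E
```

```text
t 4.12 p [0.5287 0.3753 0.1379] F [-0.3  0.5 -0.2] g 24.9 q [ 0.592  0.536  1.896 -0.699  0.308  0.939]
```

View pics/d2.png

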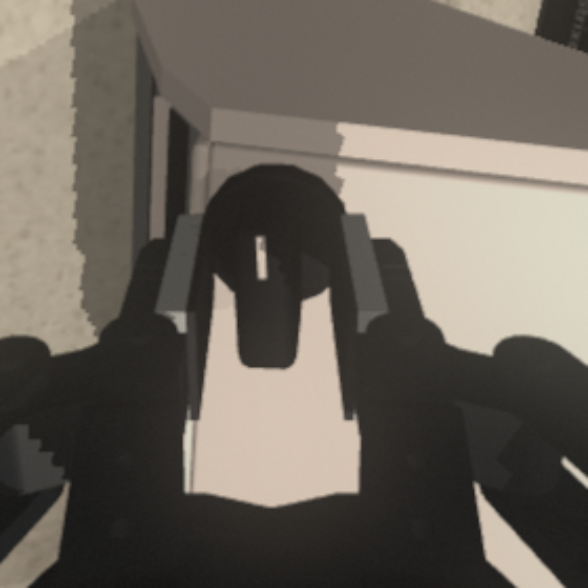

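{"name": "play_rows", "arguments": {
  "steps": [
    {"translation": [0,0,-0.5],"rotation": [0,0,0]},
    {"translation": [0,0,0],"rotation": [0,0,0]},
    {"translation": [0,0,0],"rotation": [0,0,0]},
    {"translation": [0,0,0],"rotation": [0,0,0]}
  ],
  "fingers": 2
}}

```text
clock: 4.5
ee_pos: [0.5284, 0.3752, 0.1374]
ee_rot: [-0.417, 0.291, -0.532, 0.677]
ft_force: [-5.5, -1.9, 6.8]
grip_width: 0.132
```

```bash
python3 - <<'E'
from h import *
st()
from kin import *
u,v,a=frame(); p,r=cur(); y=r.as_matrix()[:,1]; g=p-.019*y; print(((g-K0)@np.column_stack([u,v,a])*1000).round(1)); 
print(np.degrees(np.arccos(-y@a)))
E
```

```text
t 4.5 p [0.5284 0.3752 0.1374] F [-5.5 -1.9  6.8] g 11.3 q [ 0.593  0.537  1.897 -0.7    0.307  0.94 ]
[-0.5 -0.1  5.1]
6.025227078407904
```

{"name": "play_rows", "arguments": {
  "steps": [
    {"translation": [0,-0.5,0],"rotation": [0,-6,0]},
    {"translation": [0,-0.5,0],"rotation": [0,-6,0]},
    {"translation": [0,0,0],"rotation": [0,-6,0]},
    {"translation": [0,0,0],"rotation": [0,-6,0]},
    {"translation": [0,0,0],"rotation": [0,-6,0]}
  ]
}}

```text
clock: 4.92
ee_pos: [0.5278, 0.3751, 0.1373]
ee_rot: [-0.542, 0.104, -0.404, 0.729]
ft_force: [-10.4, 5.4, -0.6]
grip_width: 0.129
```

```bash
python3 -c "
from h import *
st()"
```

```text
t 4.92 p [0.5278 0.3751 0.1373] F [-10.4   5.4  -0.6] g 11.0 q [ 0.593  0.536  1.898 -0.697  0.308  0.409]
```

```bash
python3 -c "
from h import *
p,r=cur();print(r.inv().apply([-.9,.45,0]))"
```

```text
[-0.90289079 -0.3897248  -0.21307934]
```

{"name": "play_rows", "arguments": {
  "steps": [
    {"translation": [-0.9,-0.3,-0.2],"rotation": [0,-6,0]},
    {"translation": [0,0,0],"rotation": [0,-6,0]},
    {"translation": [0,0,0],"rotation": [0,-6,0]},
    {"translation": [0,0,0],"rotation": [0,-6,0]}
  ]
}}

```text
clock: 5.25
ee_pos: [0.5271, 0.3749, 0.1373]
ee_rot: [-0.615, -0.049, -0.282, 0.735]
ft_force: [-2.7, -5.7, 2.0]
grip_width: 0.124
```

```bash
python3 -c "
from h import *
st()"
```

```text
t 5.25 p [0.5271 0.3749 0.1373] F [-2.7 -5.7  2. ] g 10.6 q [ 0.594  0.536  1.899 -0.7    0.309 -0.006]
```

{"name": "play_rows", "arguments": {
  "steps": [
    {"translation": [0,0,0],"rotation": [0,-6,0]},
    {"translation": [0,0,0],"rotation": [0,-6,0]},
    {"translation": [0,0,0],"rotation": [0,-6,0]},
    {"translation": [0,0,0],"rotation": [0,-6,0]},
    {"translation": [0,0,0],"rotation": [0,-2,0]}
  ]
}}

```text
clock: 5.67
ee_pos: [0.5267, 0.3742, 0.1375]
ee_rot: [-0.663, -0.213, -0.137, 0.704]
ft_force: [-4.1, -9.1, 4.8]
grip_width: 0.123
```

{"name": "play_rows", "arguments": {
  "steps": [
    {"translation": [0,0,0],"rotation": [0,0,0]},
    {"translation": [0,0,0],"rotation": [0,0,0]},
    {"translation": [0,-10,0],"rotation": [0,0,0]},
    {"translation": [0,-40,0],"rotation": [0,0,0]},
    {"translation": [0,-40,0],"rotation": [0,0,0]}
  ],
  "fingers": 45
}}

```text
clock: 6.08
ee_pos: [0.4838, 0.3676, 0.2154]
ee_rot: [-0.662, -0.211, -0.138, 0.706]
ft_force: [1.2, 0.2, 0.3]
grip_width: 0.524
```

```bash
python3 look.py e1;python3 look.py e1; python3 -c "
from h import *
cv2.imwrite('pics/e2.png',arm.get_image('scene')[60:300,150:470].repeat(2,0).repeat(2,1))"
```

```text
t 6.08 p [0.4838 0.3676 0.2154] F [1.2 0.2 0.3] g 44.8 q [ 0.63   0.377  1.912 -0.512  0.444 -0.628]
t 6.13 p [0.4825 0.3685 0.2232] F [1.  2.9 7.7] g 45.0 q [ 0.632  0.365  1.91  -0.507  0.45  -0.632]
```

View pics/e1.png

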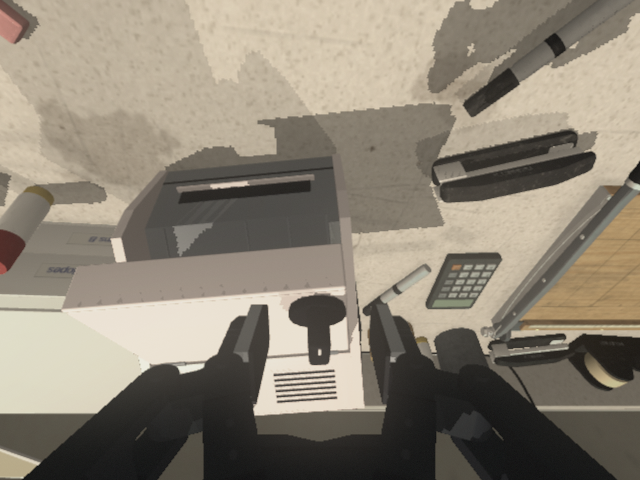

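View pics/e2.png

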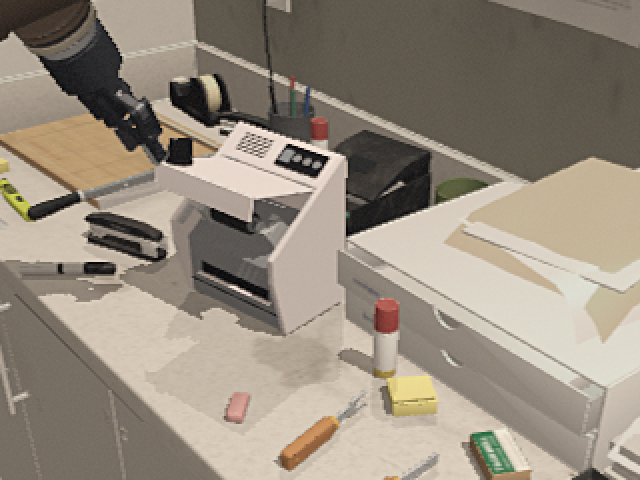

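{"name": "play_rows", "arguments": {
  "steps": [
    {"translation": [-10,-40,0],"rotation": [0,0,0]},
    {"translation": [-20,-36,0],"rotation": [0,0,0]},
    {"translation": [-30,-25,0],"rotation": [0,0,0]},
    {"translation": [-35,-15,0],"rotation": [0,0,0]},
    {"translation": [0,0,0],"rotation": [0,0,0]}
  ]
}}

```text
clock: 6.65
ee_pos: [0.3421, 0.3485, 0.2708]
ee_rot: [-0.662, -0.212, -0.138, 0.705]
ft_force: [0.9, 0.8, 1.3]
grip_width: 0.523
```

```bash
python3 look.py e3 roller pin_collar pin_tip pin_hole hub_hole rest_notch;python3 look.py e3 roller pin_collar pin_tip pin_hole hub_hole rest_notch
```

```text
t 6.65 p [0.3421 0.3485 0.2708] F [0.9 0.8 1.3] g 44.6 q [ 0.809  0.149  2.07  -0.552  0.574 -0.455]
roller [([284.6, 314.7], 0.66)]
pin_collar [([18.0, 167.7], 0.62), ([246.2, 316.8], 0.52)]
pin_tip [([227.1, 316.2], 0.57)]
pin_hole [([231.5, 316.6], 0.69)]
hub_hole [([317.8, 314.5], 0.8), ([110.2, 143.6], 0.36)]
rest_notch [([225.2, 322.0], 0.7)]
t 7.0 p [0.3475 0.3499 0.2712] F [-1.  -0.1  0. ] g 44.9 q [ 0.802  0.155  2.061 -0.549  0.574 -0.463]
roller [([285.2, 312.2], 0.76)]
pin_collar [([243.4, 313.7], 0.63)]
pin_tip [([226.4, 313.9], 0.52), ([16.7, 163.0], 0.42)]
pin_hole []
hub_hole [([316.2, 311.3], 0.92), ([19.0, 165.0], 0.44)]
rest_notch [([221.3, 318.6], 0.91)]
```

View pics/e3.png

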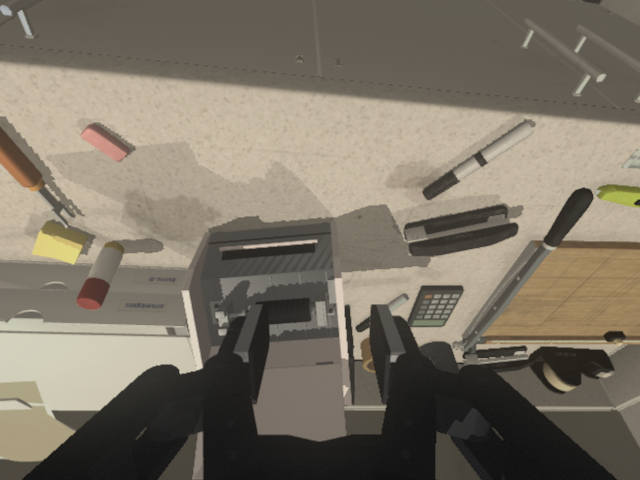

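```bash
python3 - <<'E'
from h import *
Cs={n:cal(n) for n in('scene','side')}; Cw=cal('wrist')
for n in Cs: cv2.imwrite(f'pics/f_{n}.png',arm.get_image(n))
Wd=dict(roller=[285.2,312.2],pin_collar=[243.4,313.7],pin_tip=[226.4,313.9],hub_hole=[316.2,311.3],rest_notch=[221.3,318.6])
for t in ['roller','pin_collar','pin_tip','pin_hole','hub_hole','rest_notch']:
    ob=[]
    for n in Cs:
        d=arm.place_of(t,n)
        if d: ob.append((Cs[n],np.array(d[0]['at'])[::-1]*[640,480])); print(n,[ (np.array(x['at'])[::-1]*[640,480]).round(1).tolist()+[round(x['conf'],2)] for x in d[:2]])
    if t in Wd: ob.append((Cw,Wd[t]))
    x,e=tri(ob); print(t,x.round(4),np.round(e,1))
a=cv2.imread('pics/f_scene.png'); cv2.imwrite('pics/f1.png',cv2.resize(a[100:240,220:360],None,fx=4.2,fy=4.2,interpolation=2))
a=cv2.imread('pics/f_side.png'); cv2.imwrite('pics/f2.png',cv2.resize(a[120:260,290:430],None,fx=4.2,fy=4.2,interpolation=2))
a=cv2.imread('pics/e3.png'); cv2.imwrite('pics/f3.png',cv2.resize(a[210:350,180:360],None,fx=4.2,fy=4.2,interpolation=2))
E
```

```text
scene [[263.2, 168.7, 0.6]]
side [[338.4, 183.7, 0.75], [297.9, 394.1, 0.23]]
roller [0.5677 0.3393 0.1277] [1.3 0.4 3.8]
scene [[282.9, 176.0, 0.35]]
side [[284.3, 339.0, 0.7]]
pin_collar [0.4925 0.1407 0.0792] [ 51.5 104.7 170.9]
scene [[339.6, 315.0, 0.57], [288.1, 176.6, 0.4]]
pin_tip [ 0.7014  0.1655 -0.1078] [59.9 87.9]
scene [[281.7, 178.0, 0.72]]
side [[347.9, 194.1, 0.76]]
pin_hole [0.593  0.2999 0.1101] [1.5 1.3]
scene [[256.5, 161.8, 0.8], [353.8, 260.5, 0.66]]
side [[336.8, 175.1, 0.75]]
hub_hole [0.5662 0.3754 0.1318] [1.1 0.8 0.8]
scene [[283.9, 172.2, 0.82]]
side [[341.9, 196.2, 0.88], [361.0, 133.6, 0.65]]
rest_notch [0.5766 0.2654 0.1366] [1.7 2.3 2.4]
```

View pics/f1.png

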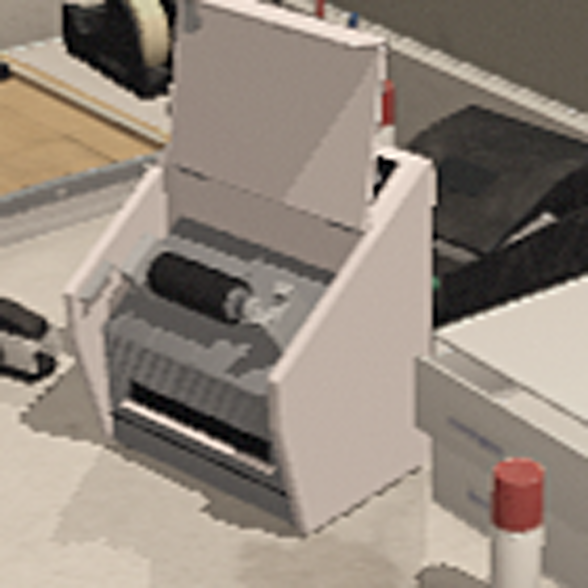

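View pics/f3.png

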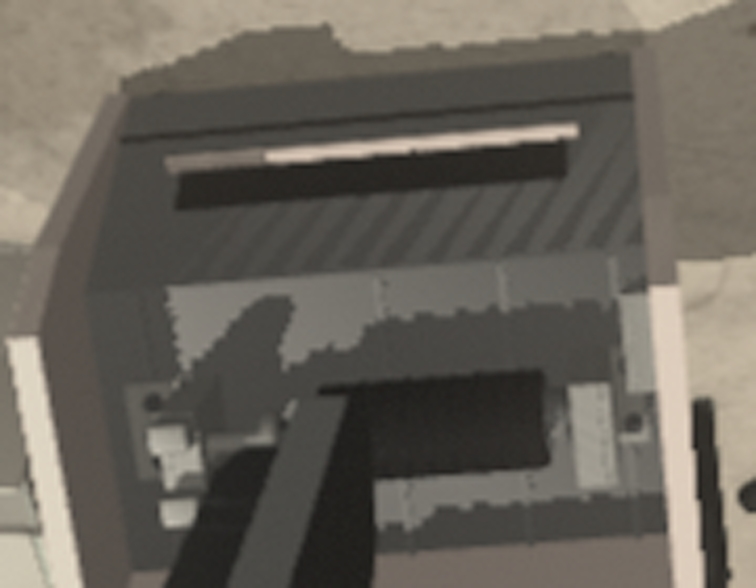

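```bash
python3 - <<'E'
from kin import *
u,v,a=frame()
B=R.from_matrix(np.column_stack([u,-a,v]))
p,r=cur()
for t in (0,8,15):
    B2=R.from_rotvec(v*np.radians(t))*B; x,y,z=B2.as_matrix().T
    T=np.array([.585,.29,.128]); P=T-.094*y+.002*x
    print(t,P.round(3),ik(P,B2))
    # fork operating pose
    P=T-.068*x+.019*y; print('fork',ik(P,B2)[::2]);P=P+.016*a; print('fork',ik(P,B2)[::2])
    if t==8: print(plan(T-.094*y+.002*x,B2) and '')
E
```

```text
0 [0.534 0.28  0.206] (array([ 0.429,  0.366,  2.023, -0.713,  0.203, -0.677]), np.float64(1.529072820046802e-29), True)
fork (array([ 0.425,  0.616,  2.108,  0.628, -0.223, -1.999]), False)
fork (array([ 0.43 ,  0.583,  2.123,  0.689, -0.21 , -2.058]), False)
8 [0.545 0.282 0.213] (array([ 0.41 ,  0.378,  1.907, -0.246,  0.405, -1.154]), np.float64(6.294758076336742e-25), True)
fork (array([ 0.415,  0.583,  2.043, -1.072,  0.112, -0.307]), True)
fork (array([ 0.419,  0.552,  2.056, -0.945,  0.123, -0.431]), True)
dist mm 217.8 ang 5.4 n 6
[{"translation": [23.1, 23.4, -15.4], "rotation": [0.1, -0.8, 0.3]}, {"translation": [23.0, 23.3, -15.7], "rotation": [0.1, -0.8, 0.3]}, {"translation": [22.9, 23.1, -16.1], "rotation": [0.1, -0.9, 0.3]}, {"translation": [22.8, 23.0, -16.5], "rotation": [0.1, -0.8, 0.4]}, {"translation": [22.7, 22.7, -16.9], "rotation": [0.0, -0.9, 0.3]}]
[{"translation": [22.5, 22.7, -17.2], "rotation": [0.1, -0.8, 0.4]}]

15 [0.555 0.284 0.217] (array([ 0.394,  0.406,  1.802, -0.12 ,  0.595, -1.286]), np.float64(4.307667494535665e-21), True)
fork (array([ 0.405,  0.568,  1.979, -0.276,  0.262, -1.108]), True)
fork (array([ 0.409,  0.537,  1.991, -0.263,  0.28 , -1.119]), True)
```

```bash
cat >> h.py <<'E'
def WR(t=15):
    u,v,a=frame(); return R.from_rotvec(v*np.radians(t))*R.from_matrix(np.column_stack([u,-a,v]))
E
python3 - <<'E'
from kin import *
B2=WR(); x,y,z=B2.as_matrix().T
T=np.array([.585,.29,.128]);plan(T-.094*y+.002*x,B2)
E
```

```text
dist mm 225.6 ang 10.3 n 6
[{"translation": [25.0, 23.6, -15.2], "rotation": [0.0, -0.8, 1.5]}, {"translation": [25.4, 23.0, -15.6], "rotation": [0.0, -0.9, 1.5]}, {"translation": [25.7, 22.3, -16.0], "rotation": [0.0, -0.8, 1.5]}, {"translation": [26.1, 21.6, -16.3], "rotation": [0.0, -0.9, 1.5]}, {"translation": [26.4, 20.9, -16.7], "rotation": [0.1, -0.8, 1.5]}]
[{"translation": [26.6, 20.3, -17.2], "rotation": [0.0, -0.9, 1.5]}]
```

{"name": "play_rows", "arguments": {
  "steps": [
    {"translation": [25.0,23.6,-15.2],"rotation": [0.0,-0.8,1.5]},
    {"translation": [25.4,23.0,-15.6],"rotation": [0.0,-0.9,1.5]},
    {"translation": [25.7,22.3,-16.0],"rotation": [0.0,-0.8,1.5]},
    {"translation": [26.1,21.6,-16.3],"rotation": [0.0,-0.9,1.5]},
    {"translation": [26.4,20.9,-16.7],"rotation": [0.1,-0.8,1.5]}
  ],
  "fingers": 40
}}

```text
clock: 8.47
ee_pos: [0.5222, 0.2943, 0.2258]
ee_rot: [-0.678, -0.194, -0.067, 0.706]
ft_force: [-0.1, 0.8, 0.2]
grip_width: 0.47
```

{"name": "play_rows", "arguments": {
  "steps": [
    {"translation": [26.6,20.3,-17.2],"rotation": [0.0,-0.9,1.5]},
    {"translation": [0,0,0],"rotation": [0,0,0]},
    {"translation": [0,0,0],"rotation": [0,0,0]}
  ]
}}

```text
clock: 8.72
ee_pos: [0.5566, 0.2829, 0.2156]
ee_rot: [-0.682, -0.189, -0.054, 0.705]
ft_force: [-0.1, -0.4, 0.8]
grip_width: 0.47
```

```bash
python3 look.py g1 roller pin_collar pin_tip pin_hole hub_hole rest_notch; python3 -c "
import cv2
a=cv2.imread('pics/g1.png');cv2.imwrite('pics/g2.png',cv2.resize(a[130:380,180:500],None,fx=2.4,fy=2.4))"
```

```text
t 8.72 p [0.5566 0.2829 0.2156] F [-0.1 -0.4  0.8] g 40.1 q [ 0.392  0.409  1.801 -0.121  0.596 -1.285]
roller [([392.6, 246.7], 0.56), ([353.6, 189.2], 0.33)]
pin_collar [([322.6, 247.8], 0.6)]
pin_tip [([290.1, 244.4], 0.56), ([291.9, 245.9], 0.34)]
pin_hole [([302.1, 247.5], 0.6)]
hub_hole [([450.3, 250.4], 0.69)]
rest_notch []
```

View pics/g2.png

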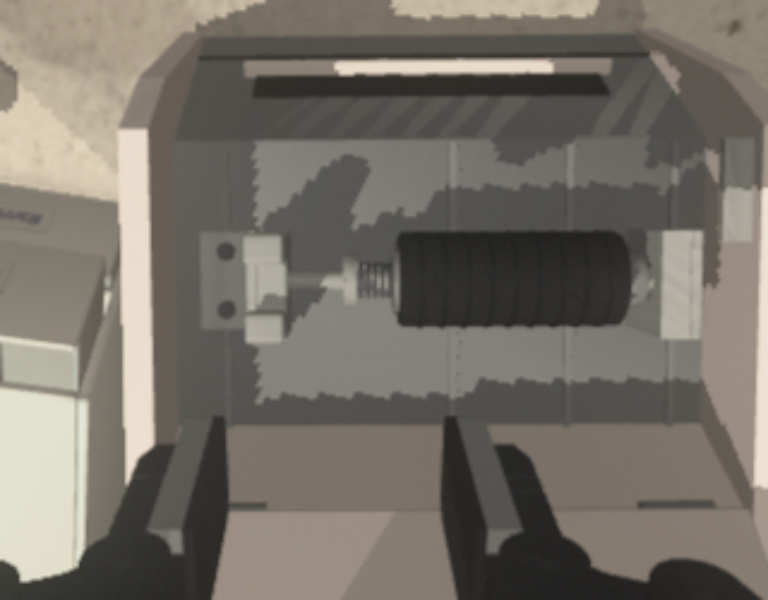

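```bash
python3 - <<'E'
from kin import *
C=cal('wrist'); u,v,a=frame(); f=np.cross(v,[0,0,1.])
for z in(.1225,.1265):
  P={n:onplane(C,uv,z) for n,uv in dict(rol=(393.9,246.3),L=(344.6,246),Rr=(443.3,246.5),col=(322.9,247),hub=(450.3,250.4)).items()}
  print(z,{k:p.round(4).tolist() for k,p in P.items()}, 'len',np.linalg.norm(P['L']-P['Rr']),'col-rol',np.linalg.norm(P['col']-P['rol']), 'yaw',np.degrees(np.arctan2(-(P['Rr']-P['L'])[0],(P['Rr']-P['L'])[1])))
Cs,Ci=cal('scene'),cal('side')
print(tri([(Cs,[263.2,168.7]),(Ci,[338.4,183.7]),(C,[393.9,246.3])]))
# bracket ears and hole
for nm,uv in dict(earface=(299.6,246.3),hubtopface=(180+661/2.4,130+285/2.4),frontedge=(180+450/2.4,130+140/2.4)).items():
    print(nm,[onplane(C,uv,z).round(4).tolist() for z in(.087,.1265,.141)])
st()
E
```

```text
0.1225 {'rol': [0.5787, 0.3436, 0.1225], 'L': [0.5854, 0.3089, 0.1225], 'Rr': [0.5719, 0.3784, 0.1225], 'col': [0.5894, 0.2938, 0.1225], 'hub': [0.5743, 0.3849, 0.1225]} len 0.07085991476782569 col-rol 0.05093907691409943 yaw 10.997113752054018
0.1265 {'rol': [0.5757, 0.3419, 0.1265], 'L': [0.5823, 0.3079, 0.1265], 'Rr': [0.5691, 0.376, 0.1265], 'col': [0.5862, 0.2931, 0.1265], 'hub': [0.5714, 0.3824, 0.1265]} len 0.06944332356711846 col-rol 0.049920731798033545 yaw 10.997113752053936
(array([0.56916705, 0.34030411, 0.12666725]), [np.float64(1.3691393437645742), np.float64(0.6218179903436224), np.float64(7.481421426789661)])
earface [[0.6209, 0.2805, 0.087], [0.5888, 0.2769, 0.1265], [0.577, 0.2756, 0.141]]
hubtopface [[0.5975, 0.4107, 0.087], [0.5693, 0.3853, 0.1265], [0.559, 0.3759, 0.141]]
frontedge [[0.5558, 0.3211, 0.087], [0.5346, 0.3107, 0.1265], [0.5268, 0.3069, 0.141]]
t 9.07 p [0.5546 0.2847 0.2175] F [ 1.3 -0.9 -0.2] g 39.9 q [ 0.396  0.404  1.802 -0.121  0.595 -1.285]
```

```bash
cat > look.py <<'E'
import sys,pickle
from h import *
o=arm.get_obs(); im=arm.get_image('wrist'); st()
pickle.dump(o,open('pics/%s.pkl'%sys.argv[1],'wb')); cv2.imwrite('pics/%s.png'%sys.argv[1],im)
for t in sys.argv[2:]:
    d=arm.place_of(t,'wrist'); print(t,[((np.array(x['at'])*[480,640])[::-1].round(1).tolist(),round(x['conf'],2)) for x in d[:3]])
E
cat >> h.py <<'E'
def calp(name):
    import pickle; return cal('wrist',pickle.load(open('pics/%s.pkl'%name,'rb')))
E
python3 look.py g3 roller pin_collar pin_hole hub_hole rest_notch; python3 -c "
import cv2
a=cv2.imread('pics/g3.png');cv2.imwrite('pics/g4.png',cv2.resize(a[130:330,180:500],None,fx=2.5,fy=2.5,interpolation=2))"
```

```text
t 9.12 p [0.5547 0.2846 0.2175] F [0.4 0.6 0.3] g 39.7 q [ 0.396  0.405  1.802 -0.121  0.595 -1.285]
roller [([387.5, 247.7], 0.79)]
pin_collar [([320.3, 247.5], 0.6), ([352.2, 191.7], 0.38)]
pin_hole [([296.1, 247.9], 0.65)]
hub_hole [([443.8, 249.7], 0.73)]
rest_notch [([290.3, 246.2], 0.6)]
```

View pics/g4.png

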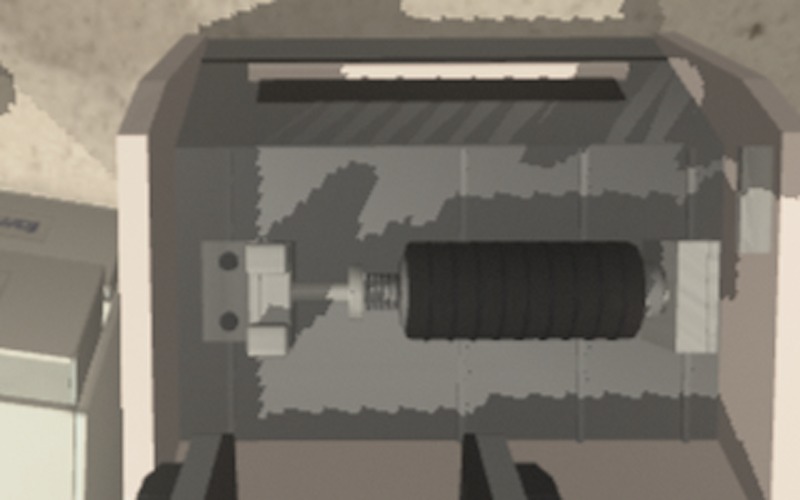

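```bash
python3 - <<'E'
from kin import *
from scipy.optimize import least_squares
C=calp('g3'); Cs,Ci=cal('scene'),cal('side')
# params: axis point x,y (roller mid), yaw ; z fixed? fit z with prior
def pts(p):
    x,y,z,yaw,e=p
    u,v,a=frame(yaw); o=np.array([x,y,z]); up=np.array([0,0,1.])
    f=np.array([np.cos(yaw),np.sin(yaw),0])
    d={}
    d['L']=o-.032*v; d['R']=o+.032*v; d['mid']=o; d['col']=o-.048*v
    d['fe']=o-.025*f; d['fe']=np.array([d['fe'][0],d['fe'][1],z-.0395])
    return d
def res(p):
    d=pts(p); r=[]
    q=lambda k,C=C:proj(C,d[k])[0]
    r+=[(q('L')[0]-341.2)*.7,(q('R')[0]-437.2)*.7,(q('mid')[1]-246),(q('col')-[319.6,246.8])[0],(q('col')-[319.6,246.8])[1], q('fe')[1]-188.8]
    r+=list((q('mid',Cs)-[263.2,168.7])*.4)+list((q('mid',Ci)-[338.4,183.7])*.4)
    r+=[(p[2]-.1265)/.001]
    return np.array(r)
s=least_squares(res,[.575,.342,.1265,.19,0]); print(s.x.round(4),np.degrees(s.x[3])); print(s.fun.round(2)); 
d=pts(s.x); print({k:t.round(4).tolist() for k,t in d.items()})
E
```

```text
[0.5765 0.3382 0.127  0.2034 0.    ] 11.656789757217396
[ 1.29 -2.07  0.81  0.67  0.28 -1.63  1.49 -0.68  1.24 -0.05  0.48]
{'L': [0.583, 0.3069, 0.127], 'R': [0.5701, 0.3696, 0.127], 'mid': [0.5765, 0.3382, 0.127], 'col': [0.5862, 0.2912, 0.127], 'fe': [0.5521, 0.3332, 0.0875]}
```

```bash
sed -i 's/YAW=np.radians(11.3)/YAW=np.radians(11.5)/' h.py; cat >> h.py <<'E'
def down(yaw):
    c,s=np.cos(yaw),np.sin(yaw); return R.from_matrix(np.array([[c,0,-s],[s,0,c],[0,-1,0]]))
E
python3 - <<'E'
from kin import *
p,r=cur(); B=down(np.radians(7.4)); T=np.array([.470,.040,.13])
print(ik(T,B)[::2],ik(T-[0,0,.125],B)[::2])
m=p+np.array([-.04,-.02,.06]); plan(m,r,2); plan(T,B,None,m,r)
E
```

```text
(array([-0.055,  0.424,  2.036,  0.   ,  0.681, -1.755]), True) (array([-0.055,  0.662,  2.116, -0.   ,  0.364, -1.755]), True)
dist mm 74.8 ang 0.0 n 2
[{"translation": [-10.0, -35.6, -5.9], "rotation": [0.0, 0.0, 0.0]}, {"translation": [-10.1, -35.5, -5.9], "rotation": [0.0, 0.0, 0.0]}]
dist mm 271.8 ang 20.3 n 7
[{"translation": [-19.0, 15.5, -30.1], "rotation": [-0.1, 0.6, 2.9]}, {"translation": [-17.9, 16.4, -30.3], "rotation": [-0.1, 0.6, 2.8]}, {"translation": [-16.8, 17.3, -30.4], "rotation": [-0.1, 0.5, 2.9]}, {"translation": [-15.6, 18.2, -30.5], "rotation": [-0.1, 0.6, 2.8]}, {"translation": [-14.4, 19.0, -30.7], "rotation": [-0.1, 0.5, 2.9]}]
[{"translation": [-13.1, 19.8, -30.8], "rotation": [-0.1, 0.5, 2.8]}, {"translation": [-11.9, 20.5, -30.8], "rotation": [0.0, 0.6, 2.9]}]
```

{"name": "play_rows", "arguments": {
  "steps": [
    {"translation": [-10.0,-35.6,-5.9],"rotation": [0.0,0.0,0.0]},
    {"translation": [-10.1,-35.5,-5.9],"rotation": [0.0,0.0,0.0]},
    {"translation": [-19.0,15.5,-30.1],"rotation": [-0.1,0.6,2.9]},
    {"translation": [-17.9,16.4,-30.3],"rotation": [-0.1,0.6,2.8]},
    {"translation": [-16.8,17.3,-30.4],"rotation": [-0.1,0.5,2.9]}
  ]
}}

```text
clock: 9.78
ee_pos: [0.4952, 0.1674, 0.2144]
ee_rot: [-0.694, -0.129, -0.011, 0.708]
ft_force: [0.7, 0.6, 0.0]
grip_width: 0.469
```

{"name": "play_rows", "arguments": {
  "steps": [
    {"translation": [-15.6,18.2,-30.5],"rotation": [-0.1,0.6,2.8]},
    {"translation": [-14.4,19.0,-30.7],"rotation": [-0.1,0.5,2.9]},
    {"translation": [-13.1,19.8,-30.8],"rotation": [-0.1,0.5,2.8]},
    {"translation": [-11.9,20.5,-30.8],"rotation": [0.0,0.6,2.9]},
    {"translation": [0,0,0],"rotation": [0,0,0]}
  ]
}}

```text
clock: 10.2
ee_pos: [0.4689, 0.0362, 0.1269]
ee_rot: [-0.705, -0.041, 0.047, 0.706]
ft_force: [-0.4, 1.3, -1.2]
grip_width: 0.472
```

{"name": "play_rows", "arguments": {
  "steps": [
    {"translation": [0,0,0],"rotation": [0,0,0]},
    {"translation": [0,0,0],"rotation": [0,0,0]}
  ]
}}

```text
clock: 10.37
ee_pos: [0.4704, 0.04, 0.1301]
ee_rot: [-0.705, -0.045, 0.045, 0.706]
ft_force: [-0.2, -0.5, -0.2]
grip_width: 0.469
```

```bash
python3 look.py h1 fork_grip fork_crotch fork_tool
```

```text
t 10.42 p [0.4704 0.0405 0.1304] F [-0.1  0.1  0.4] g 39.9 q [-5.500e-02  4.240e-01  2.035e+00  1.000e-03  6.830e-01 -1.756e+00]
fork_grip []
fork_crotch [([323.9, 323.9], 0.92)]
fork_tool [([316.1, 236.6], 0.85), ([450.6, 213.5], 0.58)]
```

View pics/h1.png

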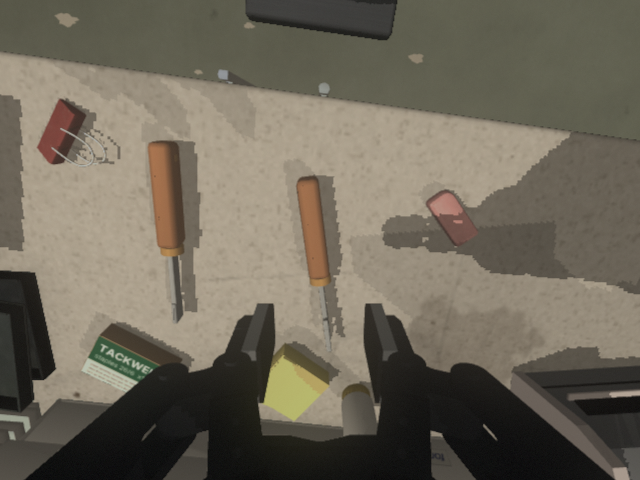

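```bash
python3 - <<'E'
from kin import *
C=calp('h1')
A=onplane(C,(308,179),.02);Bp=onplane(C,(320,283),.02);c=onplane(C,(323.9,323.9),.011);t=onplane(C,(329.5,350),.011)
print(A.round(4),Bp.round(4),c.round(4),t.round(4),np.linalg.norm(Bp-A),np.linalg.norm(c-A))
d=t-A; yaw=np.arctan2(d[1],d[0]); d2=Bp-A; print(np.degrees(yaw),np.degrees(np.arctan2(d2[1],d2[0])))
f=np.array([np.cos(yaw),np.sin(yaw),0]); 
# handle x -47..30 -> grip x=5
print('grip',(A+.052*f).round(4),(Bp-.025*f).round(4),(c-.070*f).round(4))
E
```

```text
[0.4258 0.0261 0.02  ] [0.5038 0.0447 0.02  ] [0.5446 0.0533 0.011 ] [0.5693 0.0614 0.011 ] 0.0801434144170557 0.12214934297061118
13.804426722761656 13.377402622754222
grip [0.4763 0.0385 0.02  ] [0.4795 0.0387 0.02  ] [0.4766 0.0365 0.011 ]
```

```bash
python3 - <<'E'
from kin import *
B=down(np.radians(13.5)); plan([.477,.038,.005],B,5)
E
```

```text
dist mm 125.8 ang 6.0 n 5
[{"translation": [1.2, 25.1, -0.7], "rotation": [0.0, -1.2, 0.0]}, {"translation": [1.2, 25.1, -0.8], "rotation": [0.0, -1.2, 0.0]}, {"translation": [1.2, 25.1, -0.8], "rotation": [0.0, -1.2, 0.0]}, {"translation": [1.2, 25.1, -0.8], "rotation": [0.0, -1.2, 0.0]}, {"translation": [1.2, 25.2, -0.9], "rotation": [0.0, -1.2, 0.1]}]
```

{"name": "play_rows", "arguments": {
  "steps": [
    {"translation": [1.2,25.1,-0.7],"rotation": [0.0,-1.2,0.0]},
    {"translation": [1.2,25.1,-0.8],"rotation": [0.0,-1.2,0.0]},
    {"translation": [1.2,25.1,-0.8],"rotation": [0.0,-1.2,0.0]},
    {"translation": [1.2,20,-0.8],"rotation": [0.0,-1.2,0.0]},
    {"translation": [1.2,13,-0.9],"rotation": [0.0,-1.2,0.1]}
  ]
}}

```text
clock: 10.98
ee_pos: [0.4763, 0.0378, 0.0203]
ee_rot: [-0.702, -0.082, 0.084, 0.702]
ft_force: [-0.6, -0.4, -0.8]
grip_width: 0.467
```

{"name": "play_rows", "arguments": {
  "steps": [
    {"translation": [0,9,0],"rotation": [0.0,0,0.0]},
    {"translation": [0,6,0],"rotation": [0.0,0,0.0]},
    {"translation": [0,2,0],"rotation": [0.0,0,0.0]},
    {"translation": [0,0,0],"rotation": [0.0,0,0.0]}
  ]
}}

```text
clock: 11.32
ee_pos: [0.4766, 0.0373, 0.0047]
ee_rot: [-0.702, -0.082, 0.083, 0.702]
ft_force: [-0.7, -0.3, -0.3]
grip_width: 0.466
```

```bash
python3 look.py h2
```

```text
t 11.37 p [0.4767 0.0372 0.005 ] F [-0.2 -0.1  1.1] g 39.9 q [-0.06   0.666  2.098  0.     0.38  -1.865]
```

View pics/h2.png

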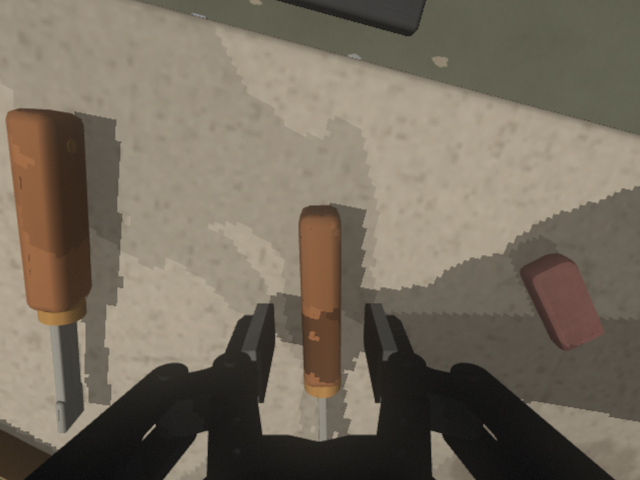

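{"name": "play_rows", "arguments": {
  "steps": [
    {"translation": [0,0,0],"rotation": [0.0,0,0.0]},
    {"translation": [0,0,0],"rotation": [0.0,0,0.0]},
    {"translation": [0,0,0],"rotation": [0.0,0,0.0]},
    {"translation": [0,0,0],"rotation": [0.0,0,0.0]},
    {"translation": [0,0,0],"rotation": [0.0,0,0.0]}
  ],
  "fingers": 2
}}

```text
clock: 11.78
ee_pos: [0.4768, 0.037, 0.0054]
ee_rot: [-0.702, -0.082, 0.083, 0.702]
ft_force: [-1.1, 0.5, 7.7]
grip_width: 0.17
```

{"name": "play_rows", "arguments": {
  "steps": [
    {"translation": [0,-10,0],"rotation": [0.0,0,0.0]},
    {"translation": [0,-30,0],"rotation": [0.0,0,0.0]},
    {"translation": [0,-30,0],"rotation": [0.0,0,0.0]},
    {"translation": [0,-20,0],"rotation": [0.0,0,0.0]},
    {"translation": [0,0,0],"rotation": [0.0,0,0.0]}
  ]
}}

```text
clock: 12.2
ee_pos: [0.4782, 0.037, 0.0988]
ee_rot: [0.702, 0.084, -0.081, -0.702]
ft_force: [0.3, -0.1, -0.4]
grip_width: 0.172
```

```bash
python3 look.py h3 fork_crotch; python3 - <<'E'
from kin import *
B=WR(15); x,y,z=B.as_matrix().T
col=np.array([.586,.291,.127]); u,v,a=frame()
# preposition: TCP such that crotch is 60mm short of stem (along x), mid gap between collar and bracket
stem=col-.007*v
h=arm.get_obs()
cr=.070*x-.015*y   # crotch rel TCP approx
for d in(.06,-.003): 
    P=stem-(cr+x*d); print(d,P.round(4),ik(P,B)[::2])
P=stem-(cr+x*.06)+.03*a
p,r=cur(); m=p+np.array([-.01,.05,.1]); plan(m,r,3); plan(P,B,None,m,r)
E
```

```text
t 12.25 p [0.4775 0.037  0.0969] F [-0.1  0.8 -1. ] g 14.5 q [-0.061  0.489  2.048  0.     0.603 -1.865]
fork_crotch [([317.8, 449.0], 0.64), ([166.8, 187.5], 0.42)]
0.06 [0.4727 0.2608 0.0684] (array([ 0.417,  0.554,  2.128, -0.559,  0.139, -0.813]), True)
-0.003 [0.5307 0.2726 0.09  ] (array([ 0.392,  0.561,  1.981, -0.251,  0.264, -1.148]), True)
dist mm 112.2 ang 0.0 n 3
[{"translation": [0.6, -33.3, 17.0], "rotation": [0.0, 0.0, 0.0]}, {"translation": [0.6, -33.3, 17.0], "rotation": [0.0, 0.0, 0.0]}, {"translation": [0.6, -33.4, 17.0], "rotation": [0.0, 0.0, 0.0]}]
dist mm 199.1 ang 20.1 n 5
[{"translation": [5.7, 20.5, 33.7], "rotation": [-0.1, 0.4, -4.0]}, {"translation": [4.1, 20.8, 33.7], "rotation": [-0.1, 0.4, -4.0]}, {"translation": [2.4, 21.0, 33.8], "rotation": [0.0, 0.4, -4.0]}, {"translation": [0.7, 21.1, 33.8], "rotation": [-0.1, 0.3, -4.0]}, {"translation": [-1.0, 21.0, 33.8], "rotation": [0.0, 0.4, -4.0]}]
```

View pics/h3.png

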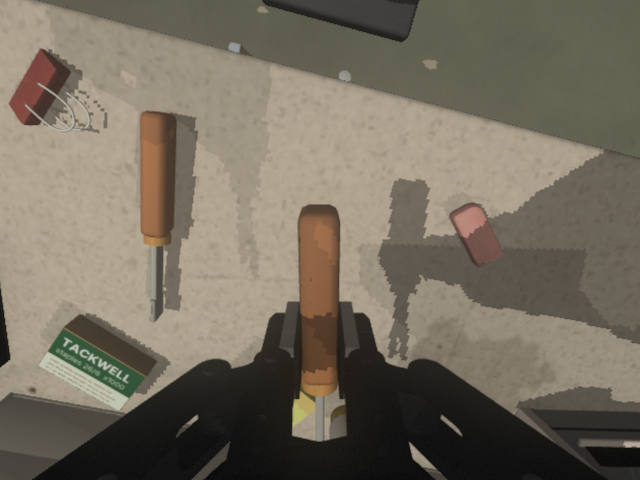

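```bash
python3 - <<'E'
from kin import *
import pickle
o=pickle.load(open('pics/h2.pkl','rb')); C=calp('h2')
for nm,uv,z in(('end',(320,207),.018),('front',(321.5,382),.022),('front',(321.5,387),.018),('bladeend?',(321.5,437),.017)):
    w=onplane(C,uv,z); print(nm,w.round(4),(R.from_quat(o['ee_rot']).inv().apply(w-o['ee_pos'])*1000).round(1))
C=calp('h3');o=pickle.load(open('pics/h3.pkl','rb'))
r=R.from_quat(o['ee_rot']);K=C
# assume tool-frame y plane same: handle top at tool y = -(0.022-0.005)
for nm,uv in(('end',(319,207)),('front',(320,387))):
    w=onplane(C,uv,o['ee_pos'][2]+.014); print(nm,(r.inv().apply(w-o['ee_pos'])*1000).round(1))
E
```

```text
end [0.4237 0.0245 0.018 ] [-54.4 -13.1  -0.2]
front [0.4963 0.0424 0.022 ] [ 20.3 -17.3   0.4]
front [0.5021 0.0438 0.018 ] [ 26.3 -13.3   0.5]
bladeend? [0.5308 0.0507 0.017 ] [ 55.9 -12.4   0.5]
end [-54.6 -14.2  -0.6]
front [ 25.8 -13.9  -0.2]
```

```bash
cat >> h.py <<'E'
CR=np.array([.0685,-.006,0])
COL=np.array([.586,.291,.127])
E
python3 - <<'E'
from kin import *
B=WR(15); u,v,a=frame()
stem=COL-.008*v
P=stem-B.apply(CR+[.045,0,0]); print(P.round(4),ik(P,B)[::2],ik(P+B.apply([.04,0,0]),B)[::2],ik(P+B.apply([.04,0,0])+.016*a,B)[::2])
p,r=cur(); m=p+np.array([-.02,.04,.08]); plan(m,r,3); plan(P,B,6,m,r)
E
```

```text
[0.4851 0.2623 0.0825] (array([ 0.409,  0.535,  2.092, -0.393,  0.186, -0.988]), True) (array([ 0.393,  0.542,  1.998, -0.252,  0.266, -1.147]), True) (array([ 0.397,  0.511,  2.01 , -0.239,  0.285, -1.157]), True)
dist mm 91.7 ang 0.0 n 3
[{"translation": [-3.4, -26.7, 14.5], "rotation": [0.0, 0.0, 0.0]}, {"translation": [-3.4, -26.6, 14.5], "rotation": [0.0, 0.0, 0.0]}, {"translation": [-3.4, -26.7, 14.6], "rotation": [0.0, 0.0, 0.0]}]
dist mm 209.2 ang 20.1 n 6
[{"translation": [11.7, 15.5, 28.9], "rotation": [-0.1, 0.3, -3.3]}, {"translation": [10.7, 16.1, 29.0], "rotation": [0.0, 0.3, -3.3]}, {"translation": [9.6, 16.7, 29.1], "rotation": [-0.1, 0.3, -3.4]}, {"translation": [8.4, 17.2, 29.2], "rotation": [0.0, 0.3, -3.3]}, {"translation": [7.2, 17.6, 29.2], "rotation": [-0.1, 0.3, -3.4]}]
[{"translation": [6.1, 17.9, 29.3], "rotation": [-0.1, 0.4, -3.3]}]
```

```bash
python3 - <<'E'
from kin import *
B=WR(15); u,v,a=frame()
stem=COL-.008*v
P=stem-B.apply(CR+[.045,0,0]); H=P+np.array([-.03,0,.07]); print(ik(H,B)[::2])
p,r=cur(); m=p+np.array([-.02,.03,.09]); plan(m,r,3); plan(H,B,6,m,r)
plan(P,B,4,H,B)
E
```

```text
(array([ 0.436,  0.38 ,  2.094, -0.243,  0.337, -1.119]), True)
dist mm 97.0 ang 0.0 n 3
[{"translation": [-4.2, -30.0, 11.3], "rotation": [0.0, 0.0, 0.0]}, {"translation": [-4.2, -30.0, 11.3], "rotation": [0.0, 0.0, 0.0]}, {"translation": [-4.2, -30.0, 11.2], "rotation": [0.0, 0.0, 0.0]}]
dist mm 198.1 ang 20.1 n 6
[{"translation": [7.2, 5.5, 31.7], "rotation": [-0.1, 0.3, -3.3]}, {"translation": [6.8, 5.9, 31.8], "rotation": [0.0, 0.3, -3.3]}, {"translation": [6.2, 6.2, 31.8], "rotation": [-0.1, 0.3, -3.4]}, {"translation": [5.7, 6.5, 31.9], "rotation": [0.0, 0.3, -3.3]}, {"translation": [5.1, 6.9, 31.9], "rotation": [-0.1, 0.3, -3.4]}]
[{"translation": [4.6, 7.1, 31.9], "rotation": [-0.1, 0.4, -3.3]}]
dist mm 76.2 ang 0.0 n 4
[{"translation": [0.9, 19.0, -1.5], "rotation": [0.0, 0.0, 0.0]}, {"translation": [0.9, 18.9, -1.5], "rotation": [0.0, 0.0, 0.0]}, {"translation": [0.9, 19.0, -1.5], "rotation": [0.0, 0.0, 0.0]}, {"translation": [1.0, 18.9, -1.5], "rotation": [0.0, 0.0, 0.0]}]
```

{"name": "play_rows", "arguments": {
  "steps": [
    {"translation": [-4.2,-30.0,11.3],"rotation": [0.0,0.0,0.0]},
    {"translation": [-4.2,-30.0,11.3],"rotation": [0.0,0.0,0.0]},
    {"translation": [-4.2,-30.0,11.2],"rotation": [0.0,0.0,0.0]},
    {"translation": [7.2,5.5,31.7],"rotation": [-0.1,0.3,-3.3]},
    {"translation": [6.8,5.9,31.8],"rotation": [0.0,0.3,-3.3]}
  ]
}}

```text
clock: 12.72
ee_pos: [0.4568, 0.1326, 0.1744]
ee_rot: [-0.697, -0.119, 0.037, 0.706]
ft_force: [0.3, 0.0, -1.0]
grip_width: 0.171
```

{"name": "play_rows", "arguments": {
  "steps": [
    {"translation": [6.2,6.2,31.8],"rotation": [-0.1,0.3,-3.4]},
    {"translation": [5.7,6.5,31.9],"rotation": [0.0,0.3,-3.3]},
    {"translation": [5.1,6.9,31.9],"rotation": [-0.1,0.3,-3.4]},
    {"translation": [4.6,7.1,31.9],"rotation": [-0.1,0.4,-3.3]},
    {"translation": [0,0,0],"rotation": [0.0,0.0,0.0]}
  ]
}}

```text
clock: 13.13
ee_pos: [0.4533, 0.2623, 0.1499]
ee_rot: [-0.681, -0.189, -0.05, 0.705]
ft_force: [-0.0, -0.5, -0.7]
grip_width: 0.167
```

```bash
python3 - <<'E'
from kin import *
st()
B=WR(15); u,v,a=frame()
P=COL-.008*v-B.apply(CR+[.045,0,0]); plan(P,B,5)
E
```

```text
t 13.13 p [0.4533 0.2623 0.1499] F [-0.  -0.5 -0.7] g 14.2 q [ 0.437  0.384  2.095 -0.236  0.34  -1.124]
dist mm 74.5 ang 0.5 n 5
[{"translation": [1.4, 14.8, -1.3], "rotation": [0.0, 0.0, -0.1]}, {"translation": [1.3, 14.8, -1.3], "rotation": [0.0, 0.0, -0.1]}, {"translation": [1.3, 14.8, -1.2], "rotation": [0.0, 0.0, -0.1]}, {"translation": [1.3, 14.8, -1.3], "rotation": [0.0, 0.0, -0.1]}, {"translation": [1.3, 14.7, -1.2], "rotation": [0.0, 0.0, -0.1]}]
```

{"name": "play_rows", "arguments": {
  "steps": [
    {"translation": [1.4,20,-1.6],"rotation": [0.0,0.0,-0.1]},
    {"translation": [1.3,20,-1.6],"rotation": [0.0,0.0,-0.1]},
    {"translation": [1.3,17,-1.5],"rotation": [0.0,0.0,-0.1]},
    {"translation": [1.3,12,-1],"rotation": [0.0,0.0,-0.1]},
    {"translation": [1.3,5,-0.6],"rotation": [0.0,0.0,-0.1]}
  ]
}}

```text
clock: 13.55
ee_pos: [0.4866, 0.2581, 0.0821]
ee_rot: [-0.682, -0.191, -0.051, 0.704]
ft_force: [0.2, -0.4, -0.8]
grip_width: 0.172
```

{"name": "play_rows", "arguments": {
  "steps": [
    {"translation": [0,0,0],"rotation": [0.0,0.0,0]},
    {"translation": [0,0,0],"rotation": [0.0,0.0,0]}
  ]
}}

```text
clock: 13.72
ee_pos: [0.4868, 0.2585, 0.0843]
ee_rot: [-0.681, -0.192, -0.052, 0.705]
ft_force: [-0.4, 0.4, -0.5]
grip_width: 0.169
```

```bash
cat > see.py <<'E'
import sys
from kin import *
n=sys.argv[1]; u,v,a=frame()
p,r=cur(); ims={k:arm.get_image(k) for k in('scene','side')}; st()
if len(sys.argv)>2:
  for t in sys.argv[2:]:
    ob=[]
    for k in ims:
        d=arm.place_of(t,k)
        print(t,k,[(np.array(x['at'])[::-1]*[640,480]).round(1).tolist()+[round(x['conf'],2)] for x in d[:2]])
pts=np.array([p+r.apply(CR),p+r.apply(CR+[.021,0,.0]),COL,COL-.022*v])
for k,(r0,r1,c0,c1) in dict(scene=(130,230,220,340),side=(130,230,290,410)).items():
    im=ims[k].copy(); s=5
    big=cv2.resize(im[r0:r1,c0:c1],None,fx=s,fy=s,interpolation=2)
    for q,col in zip(proj(cal(k),pts),((0,0,255),(0,255,255),(0,255,0),(255,0,0))):
        cv2.circle(big,(int((q[0]-c0+.5)*s),int((q[1]-r0+.5)*s)),3,col,1)
    cv2.imwrite(f'pics/{n}_{k}.png',big)
E
python3 see.py i1 fork_crotch pin_collar; python3 look.py i1
```

```text
t 13.82 p [0.4869 0.2587 0.0851] F [-0.6  0.5 -0.5] g 14.5 q [ 0.401  0.53   2.091 -0.378  0.19  -1.011]
fork_crotch scene [[273.3, 188.5, 0.63]]
fork_crotch side [[334.6, 204.3, 0.83]]
pin_collar scene [[279.8, 176.6, 0.58]]
pin_collar side []
t 14.07 p [0.487  0.2589 0.0851] F [-1.6 -0.4 -1.3] g 14.3 q [ 0.401  0.53   2.091 -0.378  0.189 -1.01 ]
```

View pics/i1_scene.png

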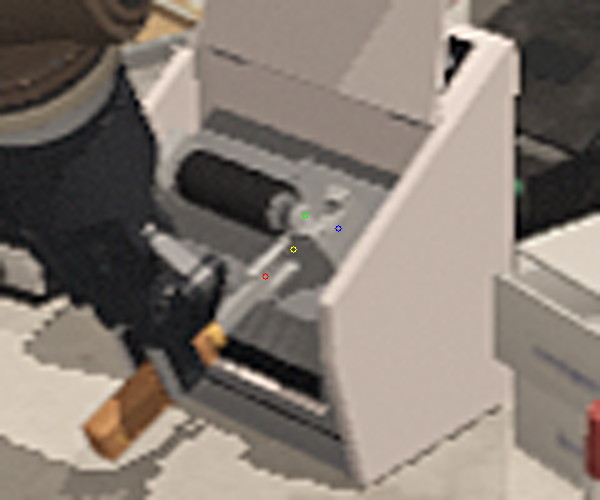

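View pics/i1_side.png

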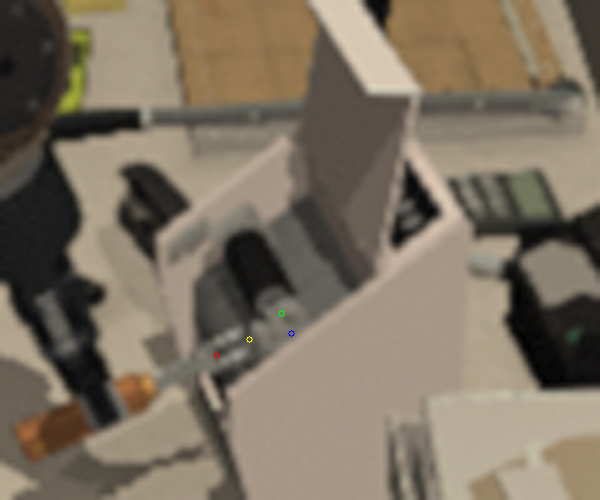

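View pics/i1.png

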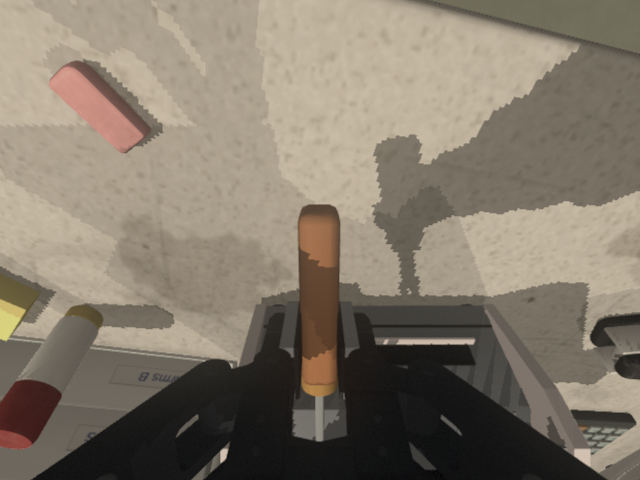

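```bash
python3 - <<'E'
from kin import *
u,v,a=frame()
outs=[]
for k,(r0,c0) in dict(scene=(155,255),side=(165,320)).items():
    im=cv2.imread(f'pics/f_{k}.png'); s=14
    big=cv2.resize(im[r0:r0+40,c0:c0+40],None,fx=s,fy=s,interpolation=2)
    C=cal(k)
    def dr(P,col,rad=2):
        for q in proj(C,np.atleast_2d(P)): cv2.circle(big,(int((q[0]-c0+.5)*s),int((q[1]-r0+.5)*s)),rad,col,-1)
    th=np.linspace(0,6.28,16)
    dr([COL+.008*(np.cos(t)*u+np.sin(t)*a) for t in th],(0,255,0))
    dr([COL+.016*v+.014*(np.cos(t)*u+np.sin(t)*a) for t in th],(0,0,255))
    H=COL-.016*v
    dr([H+sx*.015*u+.018*a+dy*v for sx in(-1,1) for dy in(0,-.011)],(255,0,0),3)
    dr([H+sx*.0065*u+.010*a for sx in(-1,1)],(255,255,0),3)
    outs.append(big)
cv2.imwrite('pics/j1.png',np.hstack(outs)[:, :1120] if False else cv2.resize(np.hstack(outs),(800,400)))
E
```

```text
(no output)
```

View pics/j1.png

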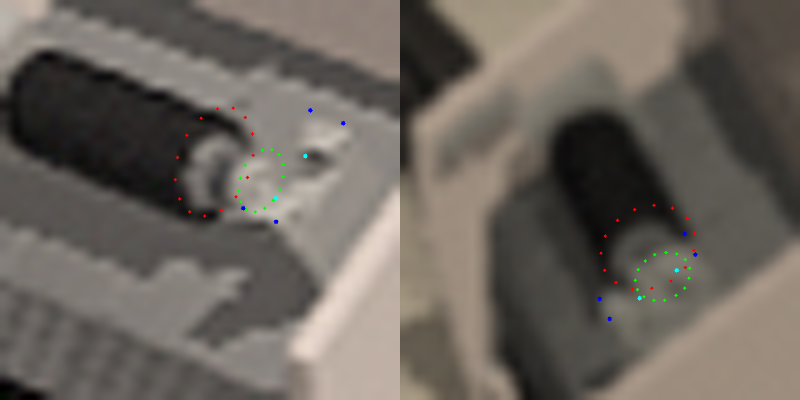

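```bash
python3 - <<'E'
from kin import *
B=WR(15); u,v,a=frame(); p,r=cur()
print('crotch err in tool',( r.inv().apply(COL-.008*v-p)-CR)*1000, 'ang',(r.inv()*B).as_rotvec(degrees=True).round(2))
P=COL-.008*v-B.apply(CR+[.028,0,0]); plan(P,B,3)
P2=COL-.008*v-B.apply(CR+[.004,0,0]); plan(P2,B,5,P,B)
E
```

```text
crotch err in tool [42.99179235  2.1625424   3.70705756] ang [ 0.07 -0.01  0.08]
dist mm 15.6 ang 0.1 n 3
[{"translation": [5.0, 0.7, 1.2], "rotation": [0.0, 0.0, 0.0]}, {"translation": [5.0, 0.7, 1.3], "rotation": [0.0, 0.0, 0.0]}, {"translation": [5.0, 0.6, 1.2], "rotation": [0.1, 0.0, 0.1]}]
dist mm 24.0 ang 0.0 n 5
[{"translation": [4.8, 0.0, 0.0], "rotation": [0.0, 0.0, 0.0]}, {"translation": [4.8, 0.0, 0.0], "rotation": [0.0, 0.0, 0.0]}, {"translation": [4.8, 0.0, 0.0], "rotation": [0.0, 0.0, 0.0]}, {"translation": [4.8, 0.0, 0.0], "rotation": [0.0, 0.0, 0.0]}, {"translation": [4.8, 0.0, 0.0], "rotation": [0.0, 0.0, 0.0]}]
```

{"name": "play_rows", "arguments": {
  "steps": [
    {"translation": [5.0,0.7,1.2],"rotation": [0.0,0.0,0.0]},
    {"translation": [5.0,0.7,1.3],"rotation": [0.0,0.0,0.0]},
    {"translation": [5.0,0.6,1.2],"rotation": [0,0.0,0.1]},
    {"translation": [0,0,0],"rotation": [0,0.0,0]}
  ]
}}

```text
clock: 14.4
ee_pos: [0.5021, 0.266, 0.0884]
ee_rot: [-0.681, -0.192, -0.053, 0.705]
ft_force: [-0.3, -0.1, -1.2]
grip_width: 0.174
```

{"name": "play_rows", "arguments": {
  "steps": [
    {"translation": [4.8,0,0],"rotation": [0.0,0.0,0.0]},
    {"translation": [4.8,0,0],"rotation": [0.0,0.0,0.0]},
    {"translation": [4.8,0,0],"rotation": [0.0,0.0,0.0]},
    {"translation": [2,0,0],"rotation": [0,0.0,0]},
    {"translation": [0,0,0],"rotation": [0,0.0,0]}
  ]
}}

```text
clock: 14.82
ee_pos: [0.5164, 0.2686, 0.0937]
ee_rot: [-0.681, -0.192, -0.053, 0.705]
ft_force: [-0.4, -0.4, -1.2]
grip_width: 0.173
```

```bash
python3 see.py i2; python3 - <<'E'
from kin import *
B=WR(15); u,v,a=frame(); p,r=cur()
print('crotch err in tool',( r.inv().apply(COL-.008*v-p)-CR)*1000)
E
```

```text
t 14.92 p [0.5158 0.2684 0.0934] F [-0.2  0.7 -1.1] g 14.4 q [ 0.396  0.542  2.013 -0.272  0.254 -1.123]
crotch err in tool [11.87898828 -0.59087076  0.14329801]
```

View pics/i2_scene.png

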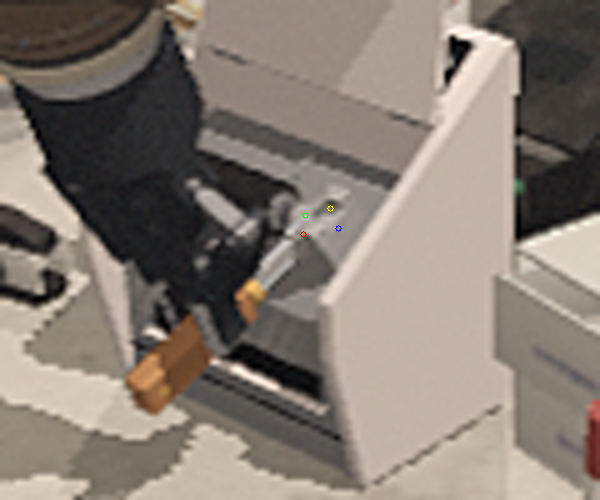

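View pics/i2_side.png

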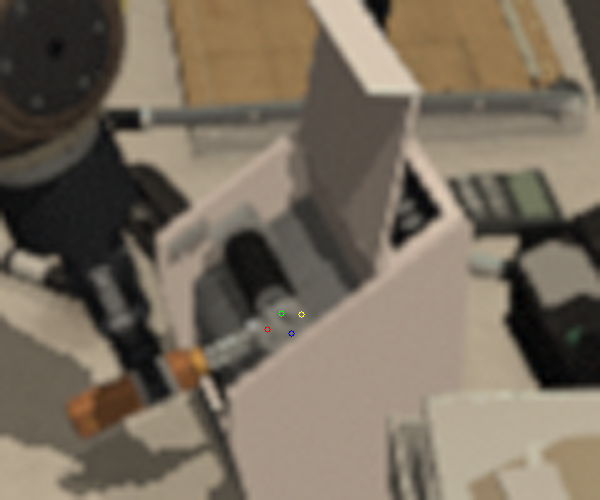

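{"name": "play_rows", "arguments": {
  "steps": [
    {"translation": [4,0,0],"rotation": [0.0,0.0,0.0]},
    {"translation": [4,0,0],"rotation": [0.0,0.0,0.0]},
    {"translation": [0,0,0],"rotation": [0,0.0,0]},
    {"translation": [0,0,0],"rotation": [0,0.0,0]}
  ]
}}

```text
clock: 15.25
ee_pos: [0.5234, 0.27, 0.0963]
ee_rot: [-0.681, -0.192, -0.052, 0.705]
ft_force: [0.1, -0.0, -0.4]
grip_width: 0.17
```

```bash
python3 see.py i3
```

```text
t 15.35 p [0.5232 0.27   0.0961] F [-0.9  0.2  0.4] g 14.6 q [ 0.393  0.544  1.994 -0.252  0.27  -1.146]
```

View pics/i3_scene.png

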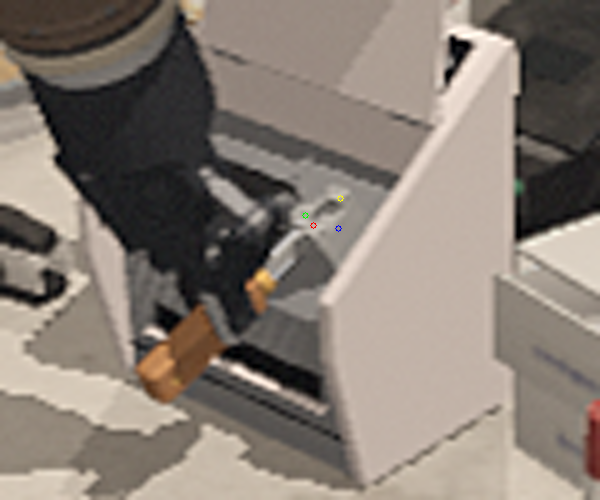

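{"name": "play_rows", "arguments": {
  "steps": [
    {"translation": [0,0,2],"rotation": [0.0,0.0,0.0]},
    {"translation": [0,0,2],"rotation": [0.0,0.0,0.0]},
    {"translation": [0,0,2],"rotation": [0,0.0,0]},
    {"translation": [0,0,2],"rotation": [0,0.0,0]},
    {"translation": [0,0,0],"rotation": [0,0.0,0]}
  ]
}}

```text
clock: 15.77
ee_pos: [0.5214, 0.2781, 0.0961]
ee_rot: [-0.681, -0.191, -0.052, 0.705]
ft_force: [-1.2, -2.3, -1.3]
grip_width: 0.17
```

{"name": "play_rows", "arguments": {
  "steps": [
    {"translation": [0,0,2],"rotation": [0.0,0.0,0.0]},
    {"translation": [0,0,2],"rotation": [0.0,0.0,0.0]},
    {"translation": [0,0,0],"rotation": [0,0.0,0]}
  ]
}}

```text
clock: 16.02
ee_pos: [0.5207, 0.2818, 0.0961]
ee_rot: [-0.681, -0.191, -0.052, 0.705]
ft_force: [0.1, -2.5, -1.9]
grip_width: 0.169
```

{"name": "play_rows", "arguments": {
  "steps": [
    {"translation": [0,0,2],"rotation": [0.0,0.0,0.0]},
    {"translation": [0,0,1],"rotation": [0.0,0.0,0.0]},
    {"translation": [0,0,0],"rotation": [0,0.0,0]},
    {"translation": [0,0,0],"rotation": [0,0.0,0]}
  ]
}}

```text
clock: 16.35
ee_pos: [0.5202, 0.2846, 0.0961]
ee_rot: [-0.681, -0.191, -0.052, 0.705]
ft_force: [-0.2, -4.5, -1.1]
grip_width: 0.17
```

```bash
python3 see.py i4; python3 - <<'E'
from kin import *
u,v,a=frame(); 
for i in range(4):
    o=arm.get_obs(); print('Fv',o['ft_force']@v,'Fu',o['ft_force']@u,'Fa',o['ft_force']@a); arm.get_image('side')
p,r=cur();print('crotch err in tool',( r.inv().apply(COL-p)-CR)*1000)
E
```

```text
t 16.45 p [0.5202 0.2846 0.0961] F [ 0.3 -3.7 -2.1] g 14.7 q [ 0.422  0.548  1.982 -0.278  0.281 -1.094]
Fv -3.635904847134643 Fu -1.5655065692622336 Fa -1.4360389081011717
Fv -4.399084274090369 Fu -1.1889956328668105 Fa -1.529840503708914
Fv -4.6017532123721745 Fu -2.161153330374308 Fa -1.2792748402183973
Fv -4.4226872714992185 Fu -2.005975017873619 Fa -0.8354315523578654
crotch err in tool [ 3.79355817 -0.58031988 -6.83081777]
```

View pics/i4_scene.png

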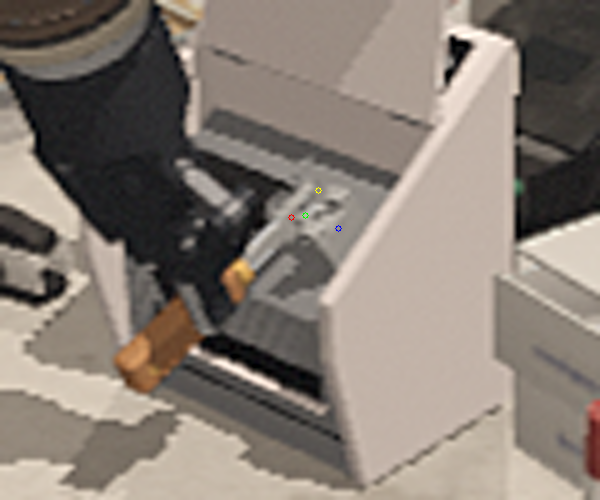

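View pics/i4_side.png

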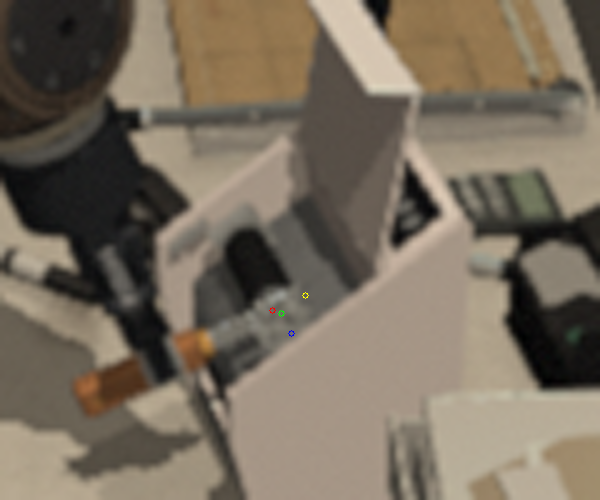

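{"name": "play_rows", "arguments": {
  "steps": [
    {"translation": [0,0,1],"rotation": [0.0,0.0,0.0]},
    {"translation": [0,0,1],"rotation": [0.0,0.0,0.0]},
    {"translation": [0,0,0],"rotation": [0,0.0,0]},
    {"translation": [0,0,0],"rotation": [0,0.0,0]}
  ]
}}

```text
clock: 16.98
ee_pos: [0.5198, 0.2867, 0.0962]
ee_rot: [-0.681, -0.191, -0.052, 0.705]
ft_force: [-0.2, -4.9, -1.5]
grip_width: 0.167
```

```bash
cat > ff.py <<'E'
from kin import *
u,v,a=frame(); F=[]
for i in range(4):
    o=arm.get_obs(); F.append(o['ft_force']); arm.get_image('side')
F=np.mean(F,0);print('Fv %.2f Fu %.2f Fa %.2f'%(F@v,F@u,F@a))
st();p,r=cur();print('COL - crotch in tool',(( r.inv().apply(COL-p)-CR)*1000).round(2))
E
python3 ff.py
```

```text
Fv -5.10 Fu -1.31 Fa -0.80
t 17.18 p [0.5198 0.2866 0.0962] F [-0.1 -5.7 -0.7] g 14.9 q [ 0.426  0.549  1.981 -0.281  0.283 -1.088]
COL - crotch in tool [ 3.8  -0.58 -8.91]
```

```bash
python3 -c "
from kin import *
u,v,a=frame();p,r=cur();print(r.inv().apply(a*8).round(2), r.inv().apply(v).round(3))"
```

```text
[-2.08 -7.73 -0.01] [-0.    -0.001  1.   ]
```

{"name": "play_rows", "arguments": {
  "steps": [
    {"translation": [-0.5,-2,0],"rotation": [0.0,0.0,0.0]},
    {"translation": [-0.5,-2,0],"rotation": [0.0,0.0,0.0]},
    {"translation": [-0.5,-2,0],"rotation": [0,0.0,0]},
    {"translation": [-0.3,-1,0],"rotation": [0,0.0,0]},
    {"translation": [0,0,0],"rotation": [0,0.0,0]}
  ]
}}

```text
clock: 17.6
ee_pos: [0.5158, 0.2858, 0.1024]
ee_rot: [-0.681, -0.191, -0.052, 0.705]
ft_force: [1.5, -4.6, -2.3]
grip_width: 0.173
```

```bash
python3 ff.py; python3 see.py i5
```

```text
Fv -5.11 Fu -1.07 Fa -2.31
t 17.8 p [0.5158 0.2858 0.1023] F [ 1.2 -5.4 -2.4] g 14.8 q [ 0.428  0.535  1.986 -0.275  0.292 -1.092]
COL - crotch in tool [ 5.53  6.55 -8.89]
t 17.9 p [0.5158 0.2858 0.1022] F [ 1.8 -5.4 -2.7] g 14.5 q [ 0.428  0.535  1.986 -0.275  0.292 -1.092]
```

View pics/i5_scene.png

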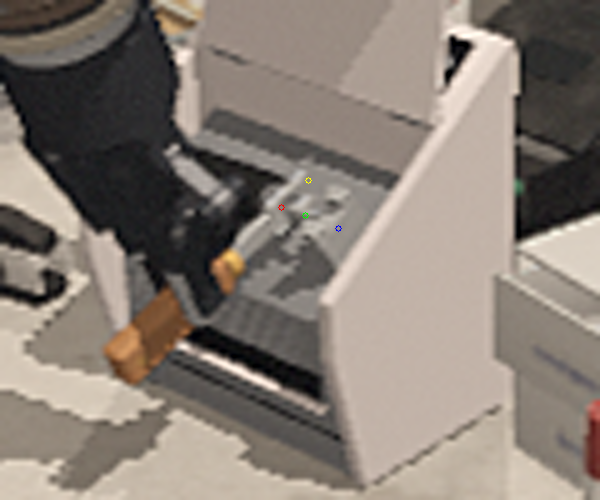

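{"name": "play_rows", "arguments": {
  "steps": [
    {"translation": [-0.5,-2,0],"rotation": [0.0,0.0,0.0]},
    {"translation": [-0.5,-2,0],"rotation": [0.0,0.0,0.0]},
    {"translation": [-0.5,-2,0],"rotation": [0,0.0,0]},
    {"translation": [-0.5,-2,0],"rotation": [0,0.0,0]},
    {"translation": [0,0,0],"rotation": [0,0.0,0]}
  ]
}}

```text
clock: 18.32
ee_pos: [0.5112, 0.2849, 0.1094]
ee_rot: [-0.681, -0.192, -0.052, 0.705]
ft_force: [1.4, -5.5, -2.1]
grip_width: 0.17
```

```bash
python3 ff.py; python3 see.py i6 pin_tip pin_collar rest_notch
```

```text
Fv -5.88 Fu -0.87 Fa -1.55
t 18.52 p [0.5113 0.2849 0.1091] F [ 2.  -5.1 -1.9] g 14.1 q [ 0.43   0.519  1.991 -0.268  0.302 -1.098]
COL - crotch in tool [ 7.54 14.59 -8.86]
t 18.62 p [0.5113 0.2849 0.1091] F [ 1.3 -5.3 -2.4] g 14.9 q [ 0.43   0.519  1.991 -0.268  0.302 -1.098]
pin_tip scene []
pin_tip side []
pin_collar scene [[261.8, 165.8, 0.44]]
pin_collar side []
rest_notch scene [[283.0, 171.9, 0.97]]
rest_notch side [[342.3, 194.4, 0.96], [364.9, 131.6, 0.36]]
```

View pics/i6_scene.png

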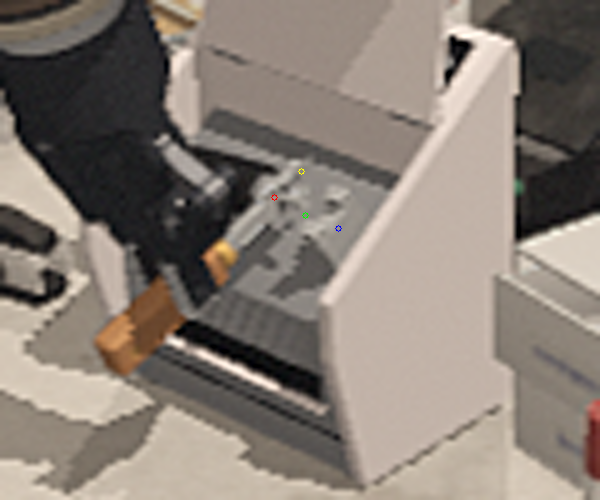

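View pics/i6_side.png

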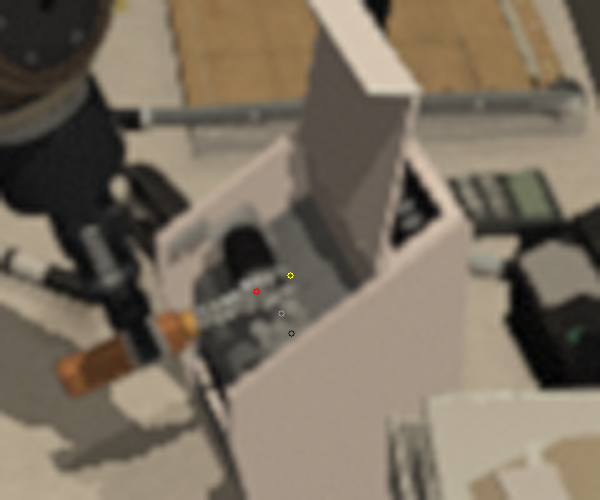

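```bash
python3 - <<'E'
from kin import *
u,v,a=frame()
outs=[]
for k,(r0,c0) in dict(scene=(150,255),side=(165,315)).items():
    im=arm.get_image(k); s=14
    big=cv2.resize(im[r0:r0+45,c0:c0+45],None,fx=s,fy=s,interpolation=2)
    outs.append(big)
cv2.imwrite('pics/j2.png',cv2.resize(np.hstack(outs),(800,400)))
E
```

```text
(no output)
```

View pics/j2.png

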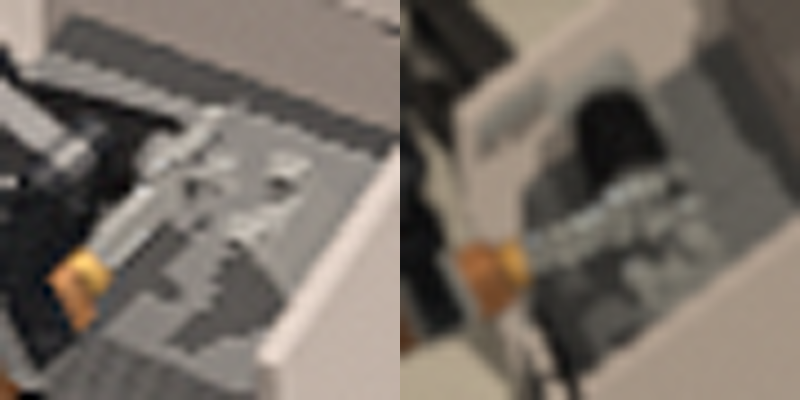

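{"name": "play_rows", "arguments": {
  "steps": [
    {"translation": [0,0,-2],"rotation": [0.0,0.0,0.0]},
    {"translation": [0,0,-2],"rotation": [0.0,0.0,0.0]},
    {"translation": [0,0,-2],"rotation": [0,0.0,0]},
    {"translation": [0,0,-2],"rotation": [0,0.0,0]},
    {"translation": [0,0,0],"rotation": [0,0.0,0]}
  ]
}}

```text
clock: 19.43
ee_pos: [0.513, 0.2769, 0.1091]
ee_rot: [-0.681, -0.192, -0.052, 0.705]
ft_force: [0.6, -2.3, -1.3]
grip_width: 0.171
```

```bash
python3 ff.py; cat > zz.py <<'E'
import sys
from kin import *
outs=[]
for k,(r0,c0) in dict(scene=(150,255),side=(165,315)).items():
    im=arm.get_image(k); s=14
    outs.append(cv2.resize(im[r0:r0+45,c0:c0+45],None,fx=s,fy=s,interpolation=2))
cv2.imwrite('pics/%s.png'%sys.argv[1],cv2.resize(np.hstack(outs),(800,400)))
E
python3 zz.py j3
```

```text
Fv -2.92 Fu -0.82 Fa -1.26
t 19.63 p [0.5129 0.2772 0.109 ] F [ 1.2 -3.6 -1.5] g 14.9 q [ 0.415  0.516  1.998 -0.255  0.296 -1.125]
COL - crotch in tool [ 7.51 14.47 -1.  ]
```

View pics/j3.png

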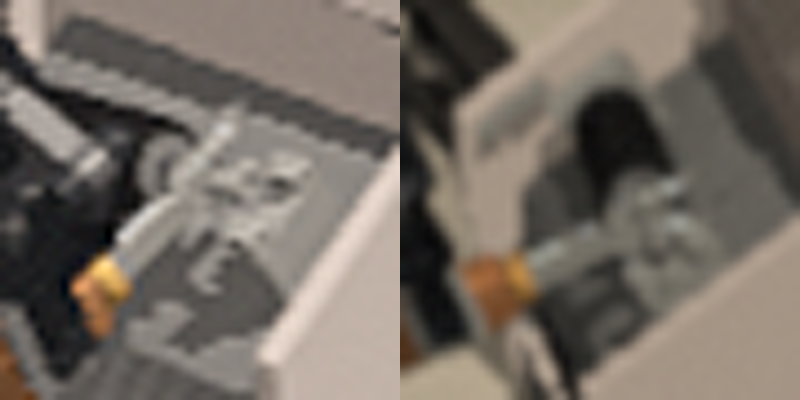

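{"name": "play_rows", "arguments": {
  "steps": [
    {"translation": [0,0,-2],"rotation": [0.0,0.0,0.0]},
    {"translation": [0,0,-2],"rotation": [0.0,0.0,0.0]},
    {"translation": [0,0,0],"rotation": [0,0.0,0]},
    {"translation": [0,0,0],"rotation": [0,0.0,0]}
  ]
}}

```text
clock: 20.07
ee_pos: [0.5138, 0.2732, 0.1091]
ee_rot: [-0.681, -0.192, -0.052, 0.705]
ft_force: [0.5, -0.4, -1.2]
grip_width: 0.172
```

```bash
python3 ff.py;python3 zz.py j4
```

```text
Fv -0.63 Fu -0.63 Fa -1.17
t 20.27 p [0.5137 0.2732 0.109 ] F [ 0.4  0.1 -1.1] g 14.3 q [ 0.407  0.515  2.001 -0.248  0.293 -1.139]
COL - crotch in tool [ 7.54 14.47  3.01]
```

View pics/j4.png

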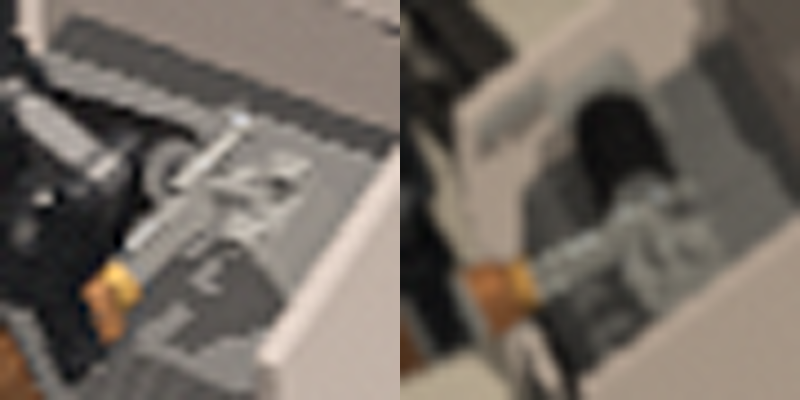

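{"name": "play_rows", "arguments": {
  "steps": [
    {"translation": [0.4,1.5,-0.7],"rotation": [0.0,0.0,0.0]},
    {"translation": [0.4,1.5,-0.7],"rotation": [0.0,0.0,0.0]},
    {"translation": [0,0,0],"rotation": [0,0.0,0]},
    {"translation": [0,0,0],"rotation": [0,0.0,0]}
  ]
}}

```text
clock: 20.7
ee_pos: [0.5157, 0.2721, 0.1063]
ee_rot: [-0.681, -0.191, -0.052, 0.705]
ft_force: [-0.5, 0.2, -0.6]
grip_width: 0.17
```

```bash
python3 ff.py;python3 zz.py j5
```

```text
Fv -0.05 Fu -0.82 Fa -0.55
t 20.9 p [0.5158 0.2722 0.1065] F [-0.1  0.2 -0.7] g 14.4 q [ 0.403  0.521  2.    -0.248  0.288 -1.142]
COL - crotch in tool [ 6.73 11.46  4.48]
```

View pics/j5.png

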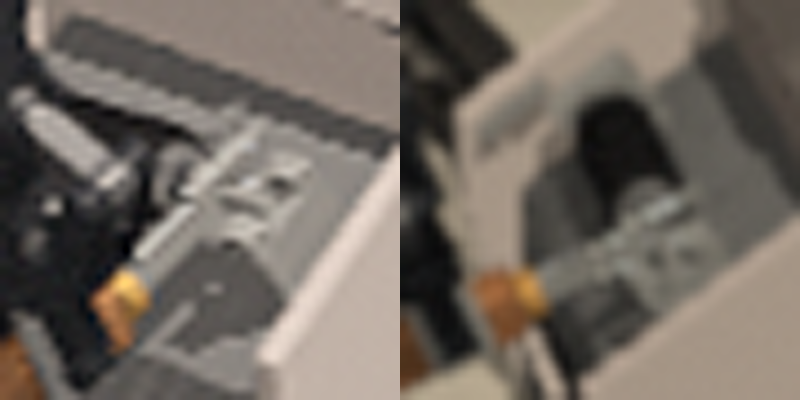

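{"name": "play_rows", "arguments": {
  "steps": [
    {"translation": [-3,0.2,0],"rotation": [0.0,0.0,0.0]},
    {"translation": [-5,0,0],"rotation": [0.0,0.0,0.0]},
    {"translation": [-7,0,0],"rotation": [0,0.0,0]},
    {"translation": [-10,0,0],"rotation": [0,0.0,0]},
    {"translation": [-10,0,0],"rotation": [0,0.0,0]}
  ]
}}

```text
clock: 21.42
ee_pos: [0.4826, 0.2654, 0.094]
ee_rot: [-0.681, -0.191, -0.052, 0.705]
ft_force: [0.2, 0.6, -1.6]
grip_width: 0.169
```

```bash
python3 zz.py j6; python3 - <<'E'
from kin import *
st()
# plan: place fork back. put-down spot: original (TCP .4767,.0372,.005) yaw 13.5
p,r=cur(); m=p+np.array([-.05,-.01,.08]); plan(m,r,3)
T=np.array([.4767,.0372,.006]); B=down(np.radians(13.5))
H=T+[0,0,.09]; plan(H,B,None,m,r)
E
```

```text
t 21.52 p [0.4817 0.2652 0.0937] F [ 0.6 -0.5  0.6] g 14.6 q [ 0.418  0.513  2.086 -0.352  0.218 -1.022]
dist mm 94.9 ang 0.0 n 3
[{"translation": [-7.0, -30.8, 0.0], "rotation": [0.0, 0.0, 0.0]}, {"translation": [-6.9, -30.9, 0.0], "rotation": [0.0, 0.0, 0.0]}, {"translation": [-7.0, -30.8, 0.0], "rotation": [0.0, 0.0, 0.0]}]
dist mm 235.7 ang 19.9 n 6
[{"translation": [-4.3, 12.3, -37.1], "rotation": [0.1, -0.3, 3.3]}, {"translation": [-3.8, 12.4, -37.1], "rotation": [0.1, -0.3, 3.3]}, {"translation": [-3.3, 12.6, -37.1], "rotation": [0.1, -0.3, 3.3]}, {"translation": [-2.7, 12.7, -37.1], "rotation": [0.0, -0.4, 3.3]}, {"translation": [-2.3, 12.8, -37.0], "rotation": [0.1, -0.3, 3.3]}]
[{"translation": [-1.7, 12.9, -37.0], "rotation": [0.0, -0.4, 3.3]}]
```

View pics/j6.png

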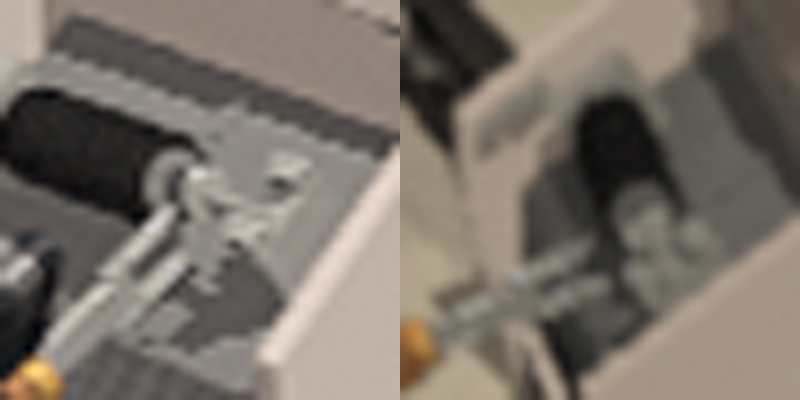

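{"name": "play_rows", "arguments": {
  "steps": [
    {"translation": [-15,-15,0.0],"rotation": [0.0,0.0,0.0]},
    {"translation": [-7,-38,0.0],"rotation": [0.0,0.0,0.0]},
    {"translation": [-2,-38,0.0],"rotation": [0.0,0.0,0.0]},
    {"translation": [-4.3,12.3,-37.1],"rotation": [0.1,-0.3,3.3]},
    {"translation": [-3.8,12.4,-37.1],"rotation": [0.1,-0.3,3.3]}
  ]
}}

```text
clock: 21.93
ee_pos: [0.4453, 0.1883, 0.1503]
ee_rot: [-0.688, -0.162, -0.01, 0.707]
ft_force: [1.7, -0.2, -1.8]
grip_width: 0.168
```

{"name": "play_rows", "arguments": {
  "steps": [
    {"translation": [-3.3,12.6,-37.1],"rotation": [0.1,-0.3,3.3]},
    {"translation": [-2.7,12.7,-37.1],"rotation": [0.0,-0.4,3.3]},
    {"translation": [-2.3,12.8,-37.0],"rotation": [0.1,-0.3,3.3]},
    {"translation": [-1.7,12.9,-37.0],"rotation": [0.0,-0.4,3.3]},
    {"translation": [0,0,0],"rotation": [0,0,0]}
  ]
}}

```text
clock: 22.35
ee_pos: [0.4778, 0.0367, 0.0939]
ee_rot: [0.703, 0.084, -0.079, -0.702]
ft_force: [-0.7, -0.2, -0.9]
grip_width: 0.169
```

```bash
python3 - <<'E'
from kin import *
st()
T=np.array([.4767,.0372,.025]); B=down(np.radians(13.5)); plan(T,B,5)
E
```

```text
t 22.35 p [0.4778 0.0367 0.0939] F [-0.7 -0.2 -0.9] g 14.4 q [-6.200e-02  4.940e-01  2.052e+00  1.000e-03  5.900e-01 -1.865e+00]
dist mm 68.9 ang 0.4 n 5
[{"translation": [-0.3, 13.8, 0.2], "rotation": [0.0, 0.0, 0.1]}, {"translation": [-0.2, 13.8, 0.2], "rotation": [0.0, -0.1, 0.1]}, {"translation": [-0.2, 13.8, 0.1], "rotation": [0.0, 0.0, 0.1]}, {"translation": [-0.2, 13.8, 0.2], "rotation": [0.0, -0.1, 0.0]}, {"translation": [-0.2, 13.7, 0.1], "rotation": [0.1, 0.0, 0.1]}]
```

{"name": "play_rows", "arguments": {
  "steps": [
    {"translation": [-0.3,20,0.2],"rotation": [0.0,0.0,0.1]},
    {"translation": [-0.2,20,0.2],"rotation": [0.0,-0.1,0.1]},
    {"translation": [-0.2,18,0.1],"rotation": [0.0,0.0,0.1]},
    {"translation": [-0.2,12,0.2],"rotation": [0.0,-0.1,0.0]},
    {"translation": [-0.2,7,0.1],"rotation": [0,0.0,0]}
  ]
}}

```text
clock: 22.77
ee_pos: [0.4746, 0.0421, 0.0174]
ee_rot: [0.702, 0.085, -0.083, -0.702]
ft_force: [-0.4, 0.8, -1.9]
grip_width: 0.166
```

{"name": "play_rows", "arguments": {
  "steps": [
    {"translation": [0,5,0],"rotation": [0.0,0.0,0]},
    {"translation": [0,3,0],"rotation": [0.0,0.0,0]},
    {"translation": [0,1.5,0],"rotation": [0.0,0.0,0]},
    {"translation": [0,0,0],"rotation": [0.0,0.0,0]}
  ]
}}

```text
clock: 23.1
ee_pos: [0.475, 0.042, 0.0093]
ee_rot: [0.702, 0.086, -0.083, -0.702]
ft_force: [0.2, 0.3, 0.2]
grip_width: 0.171
```

```bash
python3 -c "
from h import *
st()"
```

```text
t 23.1 p [0.475  0.042  0.0093] F [0.2 0.3 0.2] g 14.6 q [-0.05   0.655  2.104 -0.     0.378 -1.86 ]
```

{"name": "play_rows", "arguments": {
  "steps": [
    {"translation": [0,2,0],"rotation": [0.0,0.0,0]},
    {"translation": [0,1.3,0],"rotation": [0.0,0.0,0]},
    {"translation": [0,0,0],"rotation": [0.0,0.0,0]}
  ]
}}

```text
clock: 23.35
ee_pos: [0.4749, 0.042, 0.0058]
ee_rot: [0.702, 0.086, -0.083, -0.702]
ft_force: [1.0, -0.2, 0.4]
grip_width: 0.168
```

```bash
python3 -c "
from h import *
st()"
```

```text
t 23.35 p [0.4749 0.042  0.0058] F [ 1.  -0.2  0.4] g 14.3 q [-0.05   0.663  2.105 -0.     0.37  -1.86 ]
```

{"name": "play_rows", "arguments": {
  "steps": [
    {"translation": [0,0,0],"rotation": [0.0,0.0,0]},
    {"translation": [0,0,0],"rotation": [0.0,0.0,0]},
    {"translation": [0,0,0],"rotation": [0.0,0.0,0]},
    {"translation": [0,-15,0],"rotation": [0.0,0.0,0]},
    {"translation": [0,-35,0],"rotation": [0.0,0.0,0]}
  ],
  "fingers": 40
}}

```text
clock: 23.77
ee_pos: [0.4732, 0.042, 0.0537]
ee_rot: [-0.702, -0.083, 0.085, 0.702]
ft_force: [0.8, 0.3, -0.0]
grip_width: 0.469
```

{"name": "play_rows", "arguments": {
  "steps": [
    {"translation": [0,-35,0],"rotation": [0.0,0.0,0]},
    {"translation": [0,-30,0],"rotation": [0.0,0.0,0]},
    {"translation": [0,0,0],"rotation": [0.0,0.0,0]}
  ]
}}

```text
clock: 24.02
ee_pos: [0.4762, 0.042, 0.1256]
ee_rot: [0.703, 0.088, -0.08, -0.701]
ft_force: [0.1, -0.3, 0.5]
grip_width: 0.468
```

```bash
python3 look.py k1; python3 - <<'E'
from kin import *
u,v,a=frame()
al=np.radians(6.3)
ax=v*np.cos(al)-a*np.sin(al)   # roller axis dir toward plain end (descending)
mid=COL+.048*v+.005*a
for t in(0,5,8,10,12,15):
    z0=R.from_rotvec(v*np.radians(t)).apply(u)  # jaw dir before
    for s in(-1,1):
        x=s*ax; z=-s*z0; z=z*(-1) if s==1 else z
        # need right-handed: x cross y = z, y = z cross x
        for zz in(z0,-z0):
            y=np.cross(zz,x)
            if y[2]<0:
                B=R.from_matrix(np.column_stack([x,y/np.linalg.norm(y),zz])); P=mid-.006*(-y)*-1+.019*y-.0*y
                P=mid-.006*y+.019*y
                print(t,s,B.as_matrix()[:,1].round(2),ik(P,B)[::2], ik(P-.06*y,B)[::2])
E
```

```text
t 24.07 p [0.4755 0.042  0.1234] F [-0.4  0.6  0.7] g 39.8 q [-0.05   0.439  2.034 -0.     0.659 -1.86 ]
0 -1 [ 0.58  0.01 -0.81] (array([ 0.539,  0.597,  1.895, -1.265,  0.312,  1.539]), False) (array([ 0.573,  0.492,  1.927, -1.068,  0.361,  1.359]), True)
0 1 [ 0.58  0.01 -0.81] (array([ 0.539,  0.597,  1.895, -1.265,  0.312, -1.603]), False) (array([ 0.573,  0.492,  1.927, -1.068,  0.361, -1.783]), True)
5 -1 [ 0.51 -0.01 -0.86] (array([ 0.528,  0.596,  1.849, -0.878,  0.35 ,  1.145]), True) (array([ 0.558,  0.493,  1.868, -0.741,  0.422,  1.021]), True)
5 1 [ 0.51 -0.01 -0.86] (array([ 0.528,  0.596,  1.849, -0.878,  0.35 , -1.997]), True) (array([ 0.558,  0.493,  1.868, -0.741,  0.422, -2.121]), True)
8 -1 [ 0.46 -0.02 -0.89] (array([ 0.522,  0.597,  1.82 , -0.699,  0.392,  0.963]), True) (array([ 0.549,  0.497,  1.832, -0.597,  0.473,  0.871]), True)
8 1 [ 0.46 -0.02 -0.89] (array([ 0.522,  0.597,  1.82 , -0.699,  0.392, -2.179]), True) (array([ 0.549,  0.497,  1.832, -0.597,  0.473, -2.27 ]), True)
10 -1 [ 0.43 -0.02 -0.9 ] (array([ 0.518,  0.599,  1.8  , -0.603,  0.425,  0.864]), True) (array([ 0.543,  0.5  ,  1.807, -0.519,  0.512,  0.79 ]), True)
10 1 [ 0.43 -0.02 -0.9 ] (array([ 0.518,  0.599,  1.8  , -0.603,  0.425, -2.278]), True) (array([ 0.543,  0.5  ,  1.807, -0.519,  0.512, -2.352]), True)
12 -1 [ 0.4  -0.03 -0.92] (array([ 0.513,  0.602,  1.78 , -0.521,  0.461,  0.781]), True) (array([ 0.537,  0.505,  1.783, -0.452,  0.553,  0.721]), True)
12 1 [ 0.4  -0.03 -0.92] (array([ 0.513,  0.602,  1.78 , -0.521,  0.461, -2.361]), True) (array([ 0.537,  0.505,  1.783, -0.452,  0.553, -2.421]), True)
15 -1 [ 0.35 -0.04 -0.93] (array([ 0.507,  0.607,  1.75 , -0.422,  0.52 ,  0.679]), True) (array([ 0.528,  0.514,  1.745, -0.371,  0.617,  0.635]), True)
15 1 [ 0.35 -0.04 -0.93] (array([ 0.507,  0.607,  1.75 , -0.422,  0.52 , -2.462]), True) (array([ 0.528,  0.514,  1.745, -0.371,  0.617, -2.506]), True)
```

View pics/k1.png

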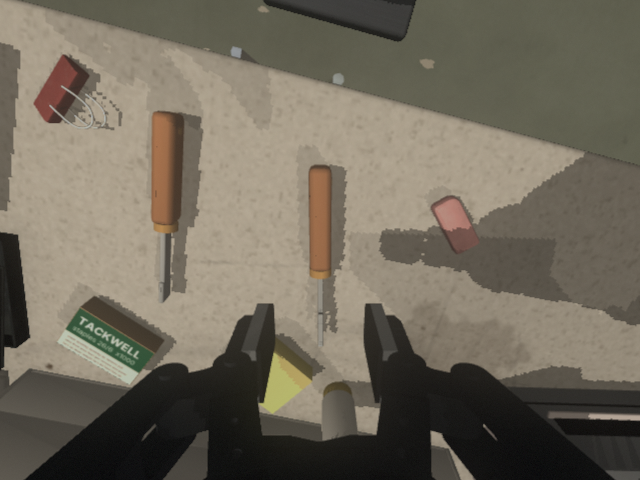

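```bash
cat >> h.py <<'E'
def ROL(t=8,al=6.3):
    u,v,a=frame(); al=np.radians(al); ax=v*np.cos(al)-a*np.sin(al)
    z=R.from_rotvec(v*np.radians(t)).apply(u); x=-ax; y=np.cross(z,x); y/=np.linalg.norm(y); z=np.cross(x,y)
    return R.from_matrix(np.column_stack([x,y,z])), ax
E
python3 - <<'E'
from kin import *
B,ax=ROL(); u,v,a=frame(); y=B.as_matrix()[:,1]
mid=COL+.048*v+.005*a; P=mid-.08*y; print(P.round(3),ik(P,B)[::2])
p,r=cur(); w=(r.inv()*B).as_rotvec(); rm=r*R.from_rotvec(w*.5); m=np.array([.45,.19,.26])
print(ik(m,rm)[::2])
plan(m,rm,8); plan(P,B,8,m,rm)
E
```

```text
[0.537 0.339 0.202] (array([ 0.565,  0.443,  1.832, -0.55 ,  0.525,  0.838]), True)
(array([ 0.247,  0.175,  1.999,  0.049,  0.704, -0.783]), True)
dist mm 203.0 ang 48.7 n 8
[{"translation": [1.4, -17.1, 18.7], "rotation": [1.0, 5.8, -1.6]}, {"translation": [0.0, -16.8, 19.0], "rotation": [1.0, 5.8, -1.6]}, {"translation": [-1.5, -16.5, 19.3], "rotation": [1.0, 5.8, -1.6]}, {"translation": [-3.0, -16.2, 19.3], "rotation": [1.0, 5.8, -1.6]}, {"translation": [-4.5, -15.9, 19.2], "rotation": [1.0, 5.8, -1.6]}]
[{"translation": [-5.9, -15.8, 19.0], "rotation": [1.0, 5.8, -1.6]}, {"translation": [-7.4, -15.6, 18.6], "rotation": [1.0, 5.7, -1.7]}, {"translation": [-8.8, -15.5, 18.0], "rotation": [1.0, 5.8, -1.6]}]
dist mm 181.6 ang 48.7 n 8
[{"translation": [-2.5, 11.4, 19.5], "rotation": [1.0, 5.8, -1.6]}, {"translation": [-4.7, 11.7, 18.9], "rotation": [1.0, 5.8, -1.6]}, {"translation": [-7.0, 11.8, 18.1], "rotation": [1.0, 5.8, -1.6]}, {"translation": [-9.1, 11.9, 17.1], "rotation": [1.0, 5.8, -1.6]}, {"translation": [-11.0, 11.9, 15.8], "rotation": [1.0, 5.8, -1.6]}]
[{"translation": [-12.9, 11.8, 14.4], "rotation": [1.0, 5.8, -1.6]}, {"translation": [-14.7, 11.7, 12.8], "rotation": [1.0, 5.7, -1.7]}, {"translation": [-16.1, 11.5, 11.1], "rotation": [1.0, 5.8, -1.6]}]
```

{"name": "play_rows", "arguments": {
  "steps": [
    {"translation": [1.4,-17.1,18.7],"rotation": [1.0,5.8,-1.6]},
    {"translation": [0.0,-16.8,19.0],"rotation": [1.0,5.8,-1.6]},
    {"translation": [-1.5,-16.5,19.3],"rotation": [1.0,5.8,-1.6]},
    {"translation": [-3.0,-16.2,19.3],"rotation": [1.0,5.8,-1.6]},
    {"translation": [-4.5,-15.9,19.2],"rotation": [1.0,5.8,-1.6]}
  ]
}}

```text
clock: 24.48
ee_pos: [0.4583, 0.1351, 0.206]
ee_rot: [-0.662, 0.05, -0.142, 0.735]
ft_force: [0.2, 0.1, -0.7]
grip_width: 0.47
```

{"name": "play_rows", "arguments": {
  "steps": [
    {"translation": [-5.9,-15.8,19.0],"rotation": [1.0,5.8,-1.6]},
    {"translation": [-7.4,-15.6,18.6],"rotation": [1.0,5.7,-1.7]},
    {"translation": [-8.8,-15.5,18.0],"rotation": [1.0,5.8,-1.6]},
    {"translation": [-2.5,11.4,19.5],"rotation": [1.0,5.8,-1.6]},
    {"translation": [-4.7,11.7,18.9],"rotation": [1.0,5.8,-1.6]}
  ]
}}

```text
clock: 24.9
ee_pos: [0.4714, 0.2282, 0.2434]
ee_rot: [-0.574, 0.178, -0.356, 0.716]
ft_force: [0.1, -0.6, -1.2]
grip_width: 0.467
```

{"name": "play_rows", "arguments": {
  "steps": [
    {"translation": [-7.0,11.8,18.1],"rotation": [1.0,5.8,-1.6]},
    {"translation": [-9.1,11.9,17.1],"rotation": [1.0,5.8,-1.6]},
    {"translation": [-11.0,11.9,15.8],"rotation": [1.0,5.8,-1.6]},
    {"translation": [-12.9,11.8,14.4],"rotation": [1.0,5.8,-1.6]},
    {"translation": [-14.7,11.7,12.8],"rotation": [1.0,5.7,-1.7]}
  ]
}}

```text
clock: 25.32
ee_pos: [0.5159, 0.3079, 0.209]
ee_rot: [-0.469, 0.28, -0.52, 0.657]
ft_force: [-0.4, -0.8, 0.2]
grip_width: 0.469
```

{"name": "play_rows", "arguments": {
  "steps": [
    {"translation": [-16.1,11.5,11.1],"rotation": [1.0,5.8,-1.6]},
    {"translation": [0,0,0],"rotation": [0,0,0]},
    {"translation": [0,0,0],"rotation": [0,0,0]},
    {"translation": [0,0,0],"rotation": [0,0,0]}
  ]
}}

```text
clock: 25.65
ee_pos: [0.5232, 0.3225, 0.2034]
ee_rot: [-0.448, 0.297, -0.546, 0.643]
ft_force: [0.8, -0.4, 0.7]
grip_width: 0.467
```

```bash
python3 look.py l1 roller pin_collar pin_tip hub_hole rest_notch
```

```text
t 25.7 p [0.5234 0.3223 0.2039] F [ 0.  -0.1 -0.6] g 39.8 q [ 0.537  0.412  1.87  -0.472  0.51   0.657]
roller [([344.3, 237.5], 0.66)]
pin_collar [([331.7, 301.6], 0.95), ([335.1, 310.2], 0.42)]
pin_tip [([331.0, 324.3], 0.63), ([134.1, 443.0], 0.33)]
hub_hole [([347.6, 180.7], 0.88), ([340.4, 238.6], 0.33)]
rest_notch [([333.7, 324.2], 0.73)]
```

View pics/l1.png

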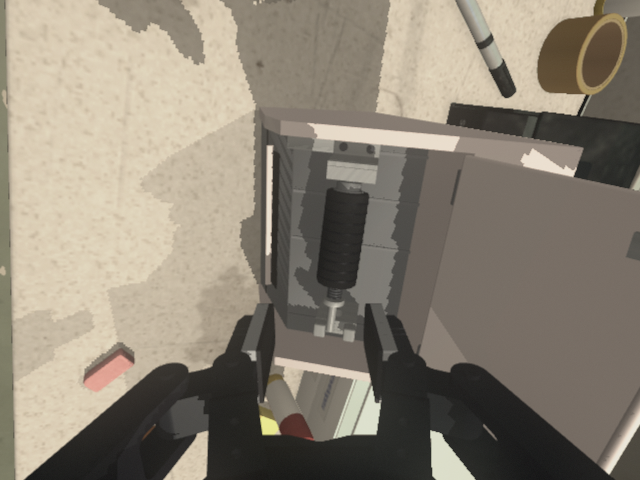

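```bash
python3 - <<'E'
from kin import *
C=calp('l1'); u,v,a=frame(); mid=COL+.048*v+.005*a
B,ax=ROL()
print('mid',mid.round(4),'proj',proj(C,mid).round(1), 'col',proj(C,mid-.048*ax).round(1),'tip',proj(C,mid-.07*ax).round(1),'ends',proj(C,[mid-.032*ax,mid+.032*ax]).round(1).tolist())
for uv in((343,238),(344.3,237.5)):
    print(onplane(C,uv,mid[2]).round(4))
E
```

```text
mid [0.5736 0.3375 0.1311] proj [[344.2 236.7]] col [[336.6 301.4]] tip [[333.4 328.6]] ends [[339.0, 280.6], [349.7, 189.0]]
[0.573  0.3364 0.1311]
[0.5739 0.3369 0.1311]
```

```bash
python3 - <<'E'
from kin import *
u,v,a=frame(); mid=COL+.048*v+.005*a-np.array([.0004,.0006,0])
B,ax=ROL(); y=B.as_matrix()[:,1]
P=mid-.05*y;plan(P,B,4); plan(mid+.013*y,B,5,P,B)
E
```

```text
dist mm 42.1 ang 5.4 n 4
[{"translation": [-3.0, 9.5, 3.5], "rotation": [0.3, 1.3, -0.3]}, {"translation": [-3.1, 9.4, 3.4], "rotation": [0.4, 1.2, -0.4]}, {"translation": [-3.3, 9.5, 3.3], "rotation": [0.3, 1.3, -0.3]}, {"translation": [-3.4, 9.4, 3.2], "rotation": [0.4, 1.2, -0.4]}]
dist mm 63.0 ang 0.0 n 5
[{"translation": [0.0, 12.6, 0.0], "rotation": [0.0, 0.0, 0.0]}, {"translation": [0.0, 12.6, 0.0], "rotation": [0.0, 0.0, 0.0]}, {"translation": [0.0, 12.6, 0.0], "rotation": [0.0, 0.0, 0.0]}, {"translation": [0.0, 12.6, 0.0], "rotation": [0.0, 0.0, 0.0]}, {"translation": [0.0, 12.6, 0.0], "rotation": [0.0, 0.0, 0.0]}]
```

{"name": "play_rows", "arguments": {
  "steps": [
    {"translation": [-3.0,9.5,3.5],"rotation": [0.3,1.3,-0.3]},
    {"translation": [-3.1,9.4,3.4],"rotation": [0.4,1.2,-0.4]},
    {"translation": [-3.3,9.5,3.3],"rotation": [0.3,1.3,-0.3]},
    {"translation": [-3.4,9.4,3.2],"rotation": [0.4,1.2,-0.4]},
    {"translation": [0,0,0],"rotation": [0,0,0]}
  ],
  "fingers": 42
}}

```text
clock: 26.37
ee_pos: [0.5503, 0.3382, 0.1738]
ee_rot: [-0.418, 0.313, -0.578, 0.627]
ft_force: [-0.6, 0.4, 0.0]
grip_width: 0.492
```

```bash
python3 look.py l2; python3 - <<'E'
from kin import *
u,v,a=frame(); mid=COL+.048*v+.005*a-np.array([.0004,.0006,0])
B,ax=ROL(); y=B.as_matrix()[:,1]
p,r=cur(); print((r.inv()*B).as_rotvec(degrees=True).round(2),(r.inv().apply(mid-p)*1000).round(1)); C=calp('l2'); print(proj(C,[mid,mid-.032*ax,mid+.032*ax]))
E
```

```text
t 26.42 p [0.5499 0.338  0.1744] F [-0.4 -0.3 -0.4] g 42.0 q [ 0.551  0.492  1.834 -0.595  0.477  0.877]
[0.04 0.07 0.03] [ 0.4 49.2  0.6]
[[319.36391088 275.72927857]
 [319.38842386 324.09887665]
 [319.33679503 222.22362967]]
```

View pics/l2.png

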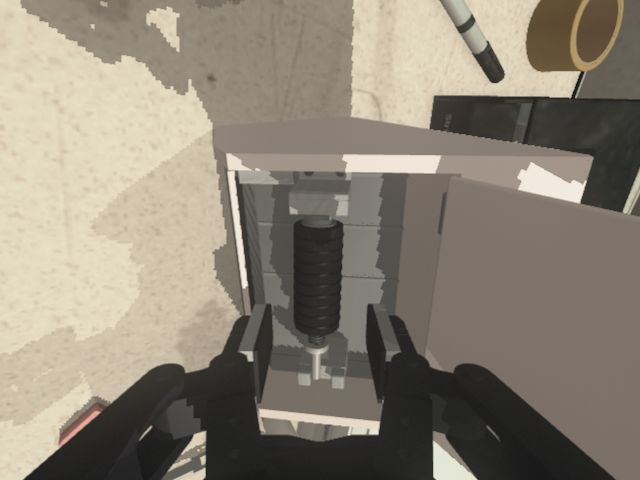

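{"name": "play_rows", "arguments": {
  "steps": [
    {"translation": [0,15,0],"rotation": [0,0,0]},
    {"translation": [0,17,0],"rotation": [0,0,0]},
    {"translation": [0,14,0],"rotation": [0,0,0]},
    {"translation": [0,9,0],"rotation": [0,0,0]},
    {"translation": [0,5,0.5],"rotation": [0,0,0]}
  ]
}}

```text
clock: 26.83
ee_pos: [0.5784, 0.3367, 0.1205]
ee_rot: [-0.418, 0.313, -0.578, 0.627]
ft_force: [0.3, 0.1, -0.1]
grip_width: 0.489
```

{"name": "play_rows", "arguments": {
  "steps": [
    {"translation": [0,2,0],"rotation": [0,0,0]},
    {"translation": [0,0,0],"rotation": [0,0,0]}
  ]
}}

```text
clock: 27.0
ee_pos: [0.5793, 0.337, 0.12]
ee_rot: [-0.418, 0.313, -0.578, 0.628]
ft_force: [-0.0, -0.0, -0.2]
grip_width: 0.491
```

```bash
python3 look.py l3
```

```text
t 27.05 p [0.5792 0.3372 0.1205] F [ 0.5 -0.1  0.3] g 41.6 q [ 0.523  0.595  1.821 -0.699  0.393  0.97 ]
```

View pics/l3.png

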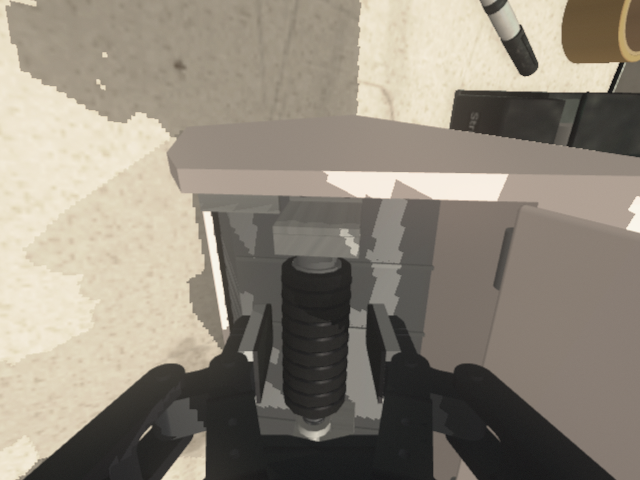

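{"name": "play_rows", "arguments": {
  "steps": [
    {"translation": [0,0,-0.6],"rotation": [0,0,0]},
    {"translation": [0,0,0],"rotation": [0,0,0]},
    {"translation": [0,0,0],"rotation": [0,0,0]},
    {"translation": [0,0,0],"rotation": [0,0,0]},
    {"translation": [0,0,0],"rotation": [0,0,0]}
  ],
  "fingers": 5
}}

```text
clock: 27.47
ee_pos: [0.5786, 0.3373, 0.1207]
ee_rot: [-0.417, 0.312, -0.578, 0.628]
ft_force: [-3.8, -0.9, 6.8]
grip_width: 0.306
```

```bash
python3 ff.py
```

```text
Fv 0.53 Fu 0.56 Fa 7.62
t 27.67 p [0.5786 0.3372 0.1207] F [-3.7 -0.3  6.2] g 25.9 q [ 0.523  0.595  1.822 -0.702  0.392  0.973]
COL - crotch in tool [-21.31   4.6    1.84]
```

{"name": "play_rows", "arguments": {
  "steps": [
    {"translation": [1.5,-0.7,0],"rotation": [0,0,0]},
    {"translation": [2,-0.4,0],"rotation": [0,0,0]},
    {"translation": [2,0,0],"rotation": [0,0,0]},
    {"translation": [2,0,0],"rotation": [0,0,0]},
    {"translation": [2,0,0],"rotation": [0,0,0]}
  ]
}}

```text
clock: 28.08
ee_pos: [0.5794, 0.3274, 0.1218]
ee_rot: [-0.418, 0.313, -0.578, 0.628]
ft_force: [0.1, 2.2, -1.4]
grip_width: 0.307
```

```bash
python3 ff.py; python3 look.py l4; python3 zz.py l5
```

```text
Fv 0.47 Fu -0.44 Fa -0.28
t 28.28 p [0.5794 0.3274 0.1218] F [-0.1 -1.1 -0.3] g 25.9 q [ 0.508  0.588  1.833 -0.699  0.383  0.959]
COL - crotch in tool [-31.17   5.05   2.2 ]
t 28.33 p [0.5794 0.3275 0.1218] F [-1.4 -0.8 -0.6] g 26.0 q [ 0.508  0.588  1.833 -0.699  0.383  0.959]
```

View pics/l4.png

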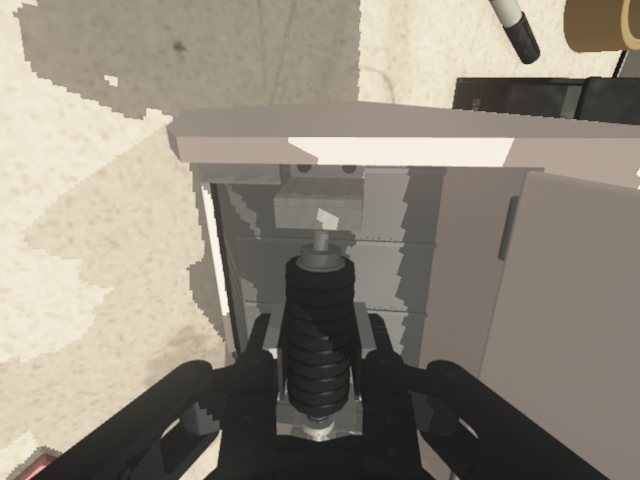

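View pics/l5.png

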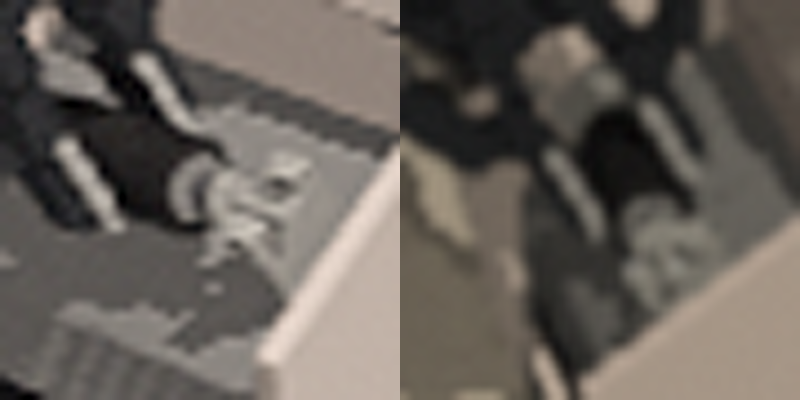

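{"name": "play_rows", "arguments": {
  "steps": [
    {"translation": [0,-4,-0.5],"rotation": [0,0,0]},
    {"translation": [0,-6,-0.8],"rotation": [0,0,0]},
    {"translation": [0,-8,-1.1],"rotation": [0,0,0]},
    {"translation": [0,-12,-1.6],"rotation": [0,0,0]},
    {"translation": [0,-15,-2],"rotation": [0,0,0]}
  ]
}}

```text
clock: 28.85
ee_pos: [0.5525, 0.3275, 0.1597]
ee_rot: [-0.418, 0.313, -0.578, 0.628]
ft_force: [0.0, -0.2, -1.2]
grip_width: 0.306
```

```bash
python3 ff.py; python3 look.py m1; python3 - <<'E'
from h import *
arm.get_image('side');arm.get_image('scene')
for k in('side','scene'):
    for x in arm.place_of('parts_tray',k)[:2]: 
        uv=np.array(x['at'])[::-1]*[640,480]; print(k,uv.round(1),x['conf'],onplane(cal(k),uv,0).round(3))
    m=arm.silhouettes('parts_tray',k)
    if m:
        ct=max(cv2.findContours(m[0]['mask'].astype(np.uint8),0,2)[0],key=cv2.contourArea); h=cv2.convexHull(ct); ap=cv2.approxPolyN(h,4)[0] if hasattr(cv2,'approxPolyN') else h; print(m[0]['conf'],ap.tolist()); print([onplane(cal(k),q,.026).round(3).tolist() for q in ap])
E
```

```text
Fv 0.10 Fu -0.23 Fa -0.39
t 29.05 p [0.5532 0.3278 0.1598] F [ 0.2  0.3 -1.4] g 26.1 q [ 0.531  0.508  1.857 -0.634  0.434  0.906]
COL - crotch in tool [-30.66  50.88   7.7 ]
t 29.1 p [0.5533 0.3276 0.1592] F [-1.2 -0.7 -1.6] g 25.9 q [ 0.531  0.509  1.857 -0.634  0.434  0.906]
side [297.3 392.8] 0.86 [ 0.448 -0.289  0.   ]
0.75 [[330, 355], [320, 432], [259, 428], [276, 352]]
[[0.52, -0.213, 0.026], [0.493, -0.4, 0.026], [0.376, -0.385, 0.026], [0.401, -0.198, 0.026]]
scene [415.  389.2] 0.97 [ 0.447 -0.293  0.   ]
0.86 [[487, 404], [425, 447], [351, 359], [409, 330]]
[[0.496, -0.392, 0.026], [0.366, -0.38, 0.026], [0.39, -0.196, 0.026], [0.518, -0.211, 0.026]]
```

View pics/m1.png

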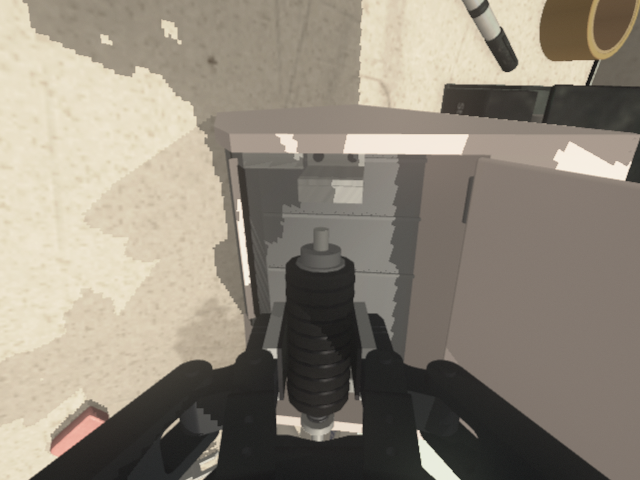

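```bash
cat >> h.py <<'E'
ty=np.radians(-7.5); TY=np.array([-np.sin(ty),np.cos(ty),0]); 
def TB(): 
    x=-TY; y=np.array([0,0,-1.]); return R.from_matrix(np.column_stack([x,y,np.cross(x,y)]))
TC=np.array([.4475,-.291,0])
E
python3 - <<'E'
from kin import *
p,r=cur(); B=TB(); T=TC+.008*TY
m=p+np.array([-.07,-.01,.10]); print(ik(m,r)[::2]); plan(m,r,4)
H=T+np.array([0,0,.14]); print(ik(H,B)[::2],ik(T+[0,0,.008],B)[::2])
m2=np.array([.49,.05,.22]); w=(r.inv()*B).as_rotvec(); rm=r*R.from_rotvec(w*.5); print(ik(m2,rm)[::2]);
plan(m2,rm,7,m,r); plan(H,B,10,m2,rm)
E
```

```text
(array([ 0.586,  0.298,  1.891, -0.493,  0.609,  0.786]), True)
dist mm 122.5 ang 0.0 n 4
[{"translation": [2.3, -30.2, -4.3], "rotation": [0.0, 0.0, 0.0]}, {"translation": [2.4, -30.2, -4.4], "rotation": [0.0, 0.0, 0.0]}, {"translation": [2.3, -30.2, -4.3], "rotation": [0.0, 0.0, 0.0]}, {"translation": [2.4, -30.3, -4.4], "rotation": [0.0, 0.0, 0.0]}]
(array([-0.688,  0.476,  1.889,  0.   ,  0.777, -0.557]), True) (array([-0.688,  0.694,  1.97 , -0.   ,  0.478, -0.557]), True)
(array([-0.021,  0.244,  2.028, -0.036,  0.628, -0.007]), True)
dist mm 270.2 ang 16.1 n 7
[{"translation": [37.3, 6.0, -7.9], "rotation": [-2.0, 1.2, 0.1]}, {"translation": [37.5, 6.2, -6.9], "rotation": [-2.0, 1.2, 0.1]}, {"translation": [37.6, 6.3, -5.9], "rotation": [-2.0, 1.2, 0.1]}, {"translation": [37.8, 6.4, -4.9], "rotation": [-2.0, 1.1, 0.1]}, {"translation": [37.8, 6.5, -3.9], "rotation": [-2.0, 1.2, 0.1]}]
[{"translation": [37.9, 6.6, -2.9], "rotation": [-1.9, 1.1, 0.1]}, {"translation": [38.0, 6.6, -2.0], "rotation": [-2.0, 1.2, 0.1]}]
dist mm 345.0 ang 16.1 n 10
[{"translation": [33.0, 7.7, -6.4], "rotation": [-1.4, 0.8, 0.1]}, {"translation": [33.1, 7.7, -5.8], "rotation": [-1.4, 0.8, 0.1]}, {"translation": [33.2, 7.8, -5.1], "rotation": [-1.4, 0.8, 0.1]}, {"translation": [33.3, 7.9, -4.5], "rotation": [-1.4, 0.8, 0.1]}, {"translation": [33.4, 7.9, -3.8], "rotation": [-1.4, 0.8, 0.1]}]
[{"translation": [33.4, 8.0, -3.2], "rotation": [-1.4, 0.8, 0.0]}, {"translation": [33.5, 8.0, -2.5], "rotation": [-1.4, 0.8, 0.1]}, {"translation": [33.5, 8.0, -1.8], "rotation": [-1.3, 0.9, 0.0]}, {"translation": [33.5, 8.1, -1.2], "rotation": [-1.4, 0.8, 0.1]}, {"translation": [33.6, 8.0, -0.4], "rotation": [-1.3, 0.9, 0.0]}]
```

{"name": "play_rows", "arguments": {
  "steps": [
    {"translation": [2.3,-24,-4.3],"rotation": [0.0,0.0,0.0]},
    {"translation": [2.4,-32,-4.4],"rotation": [0.0,0.0,0.0]},
    {"translation": [2.3,-32,-4.3],"rotation": [0.0,0.0,0.0]},
    {"translation": [2.4,-32,-4.4],"rotation": [0.0,0.0,0.0]},
    {"translation": [20,0,-8],"rotation": [-1,0.5,0]}
  ]
}}

```text
clock: 29.82
ee_pos: [0.4786, 0.2985, 0.2611]
ee_rot: [-0.418, 0.319, -0.577, 0.625]
ft_force: [0.8, 0.6, -1.1]
grip_width: 0.302
```

```bash
python3 - <<'E'
from kin import *
st(); p,r=cur(); B=TB(); T=TC+.008*TY; H=T+np.array([0,0,.14])
m2=np.array([.48,.05,.22]); w=(r.inv()*B).as_rotvec(); rm=r*R.from_rotvec(w*.5)
plan(m2,rm,8); plan(H,B,10,m2,rm)
E
```

```text
t 29.82 p [0.4786 0.2985 0.2611] F [ 0.8  0.6 -1.1] g 25.8 q [ 0.555  0.272  1.917 -0.461  0.601  0.74 ]
dist mm 251.9 ang 15.7 n 8
[{"translation": [30.3, 5.1, -7.0], "rotation": [-1.7, 1.0, 0.1]}, {"translation": [30.4, 5.3, -6.3], "rotation": [-1.7, 1.0, 0.1]}, {"translation": [30.5, 5.4, -5.6], "rotation": [-1.7, 1.0, 0.1]}, {"translation": [30.6, 5.5, -4.9], "rotation": [-1.7, 1.0, 0.1]}, {"translation": [30.7, 5.5, -4.2], "rotation": [-1.7, 1.0, 0.0]}]
[{"translation": [30.8, 5.7, -3.4], "rotation": [-1.7, 1.0, 0.1]}, {"translation": [30.9, 5.7, -2.8], "rotation": [-1.7, 1.0, 0.0]}, {"translation": [30.9, 5.7, -2.0], "rotation": [-1.6, 1.0, 0.1]}]
dist mm 344.0 ang 15.7 n 10
[{"translation": [33.1, 7.9, -5.3], "rotation": [-1.4, 0.8, 0.1]}, {"translation": [33.1, 7.9, -4.6], "rotation": [-1.3, 0.8, 0.1]}, {"translation": [33.2, 8.0, -4.0], "rotation": [-1.4, 0.8, 0.0]}, {"translation": [33.3, 8.0, -3.4], "rotation": [-1.3, 0.8, 0.1]}, {"translation": [33.3, 8.1, -2.7], "rotation": [-1.4, 0.8, 0.0]}]
[{"translation": [33.4, 8.1, -2.0], "rotation": [-1.3, 0.8, 0.1]}, {"translation": [33.4, 8.1, -1.4], "rotation": [-1.4, 0.8, 0.0]}, {"translation": [33.4, 8.1, -0.7], "rotation": [-1.3, 0.8, 0.1]}, {"translation": [33.5, 8.0, -0.1], "rotation": [-1.4, 0.8, 0.0]}, {"translation": [33.4, 8.1, 0.6], "rotation": [-1.3, 0.8, 0.1]}]
```

{"name": "play_rows", "arguments": {
  "steps": [
    {"translation": [30.3,5.1,-7.0],"rotation": [-1.7,1.0,0.1]},
    {"translation": [30.4,5.3,-6.3],"rotation": [-1.7,1.0,0.1]},
    {"translation": [30.5,5.4,-5.6],"rotation": [-1.7,1.0,0.1]},
    {"translation": [30.6,5.5,-4.9],"rotation": [-1.7,1.0,0.1]},
    {"translation": [30.7,5.5,-4.2],"rotation": [-1.7,1.0,0.0]}
  ]
}}

```text
clock: 30.23
ee_pos: [0.4793, 0.1396, 0.231]
ee_rot: [-0.439, 0.391, -0.567, 0.577]
ft_force: [0.5, 1.7, -1.5]
grip_width: 0.302
```

{"name": "play_rows", "arguments": {
  "steps": [
    {"translation": [30.8,5.7,-3.4],"rotation": [-1.7,1.0,0.1]},
    {"translation": [30.9,5.7,-2.8],"rotation": [-1.7,1.0,0.0]},
    {"translation": [30.9,5.7,-2.0],"rotation": [-1.6,1.0,0.1]},
    {"translation": [33.1,7.9,-5.3],"rotation": [-1.4,0.8,0.1]},
    {"translation": [33.1,7.9,-4.6],"rotation": [-1.3,0.8,0.1]}
  ]
}}

```text
clock: 30.65
ee_pos: [0.4732, -0.0206, 0.2003]
ee_rot: [0.452, -0.452, 0.555, -0.532]
ft_force: [0.5, 0.2, -1.3]
grip_width: 0.303
```

{"name": "play_rows", "arguments": {
  "steps": [
    {"translation": [33.2,8.0,-4.0],"rotation": [-1.4,0.8,0.0]},
    {"translation": [33.3,8.0,-3.4],"rotation": [-1.3,0.8,0.1]},
    {"translation": [33.3,8.1,-2.7],"rotation": [-1.4,0.8,0.0]},
    {"translation": [33.4,8.1,-2.0],"rotation": [-1.3,0.8,0.1]},
    {"translation": [33.4,8.1,-1.4],"rotation": [-1.4,0.8,0.0]}
  ]
}}

```text
clock: 31.07
ee_pos: [0.4562, -0.1875, 0.1607]
ee_rot: [0.462, -0.504, 0.542, -0.489]
ft_force: [0.9, -0.1, -1.0]
grip_width: 0.307
```

{"name": "play_rows", "arguments": {
  "steps": [
    {"translation": [33.4,8.1,-0.7],"rotation": [-1.3,0.8,0.1]},
    {"translation": [33.5,8.0,-0.1],"rotation": [-1.4,0.8,0.0]},
    {"translation": [25,6,0.6],"rotation": [-1.3,0.8,0.1]},
    {"translation": [0,0,0],"rotation": [0,0,0]},
    {"translation": [0,0,0],"rotation": [0,0,0]}
  ]
}}

```text
clock: 31.48
ee_pos: [0.4474, -0.2784, 0.1388]
ee_rot: [-0.466, 0.534, -0.533, 0.463]
ft_force: [0.5, 0.9, -1.8]
grip_width: 0.303
```

```bash
python3 look.py n1; python3 - <<'E'
from kin import *
p,r=cur(); B=TB(); T=TC+.008*TY
plan(T+np.array([0,0,.03]),B,5)
C=calp('n1'); TX=np.array([TY[1],-TY[0],0])
print(proj(C,[TC+sx*.055*TX+sy*.085*TY+[0,0,.026] for sx in(-1,1) for sy in(-1,1)]).round(0).tolist())
E
```

```text
t 31.53 p [ 0.4474 -0.2773  0.1392] F [-0.7  0.5 -2.1] g 25.6 q [-0.678  0.473  1.897 -0.007  0.774 -0.537]
dist mm 109.3 ang 0.4 n 5
[{"translation": [1.0, 21.8, 0.5], "rotation": [0.1, -0.1, 0.0]}, {"translation": [1.1, 21.8, 0.4], "rotation": [0.0, 0.0, 0.0]}, {"translation": [1.0, 21.9, 0.4], "rotation": [0.1, -0.1, 0.1]}, {"translation": [1.1, 21.8, 0.4], "rotation": [0.0, 0.0, 0.0]}, {"translation": [1.1, 21.9, 0.4], "rotation": [0.1, -0.1, 0.1]}]
[[256.0, 351.0], [240.0, 139.0], [388.0, 351.0], [402.0, 138.0]]
```

View pics/n1.png

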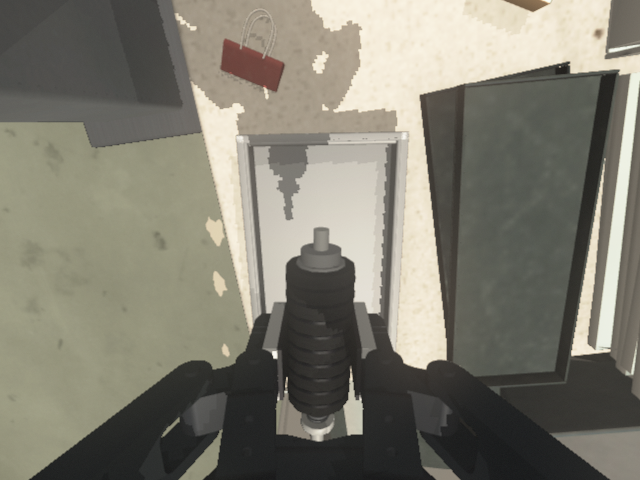

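{"name": "play_rows", "arguments": {
  "steps": [
    {"translation": [1.0,26,0.5],"rotation": [0.1,-0.1,0.0]},
    {"translation": [1.1,28,0.4],"rotation": [0.0,0.0,0.0]},
    {"translation": [1.0,26,0.4],"rotation": [0.1,-0.1,0.1]},
    {"translation": [1.1,18,0.4],"rotation": [0.0,0.0,0.0]},
    {"translation": [1.1,11,0.4],"rotation": [0.1,-0.1,0.1]}
  ]
}}

```text
clock: 31.95
ee_pos: [0.4486, -0.2816, 0.0292]
ee_rot: [-0.467, 0.531, -0.531, 0.467]
ft_force: [-0.2, -0.1, -1.4]
grip_width: 0.303
```

```bash
python3 look.py n2
```

```text
t 32.0 p [ 0.4484 -0.2818  0.0282] F [-0.6  1.5 -3.3] g 25.8 q [-0.686  0.657  1.963  0.002  0.523 -0.56 ]
```

View pics/n2.png

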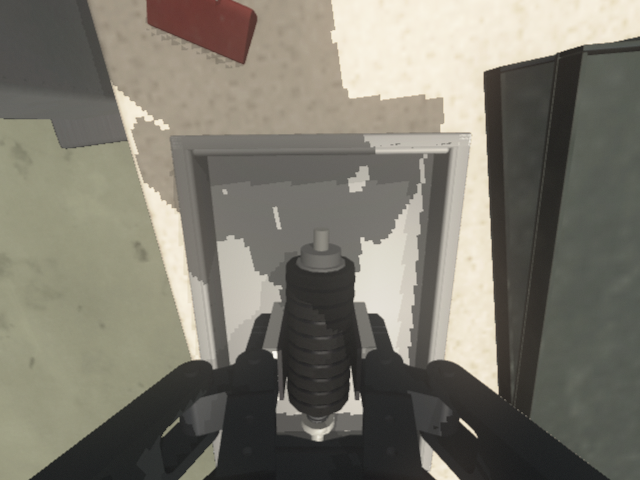

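Centred in the tray. Lower slowly.

{"name": "play_rows", "arguments": {
  "steps": [
    {"translation": [0,7,0],"rotation": [0,0,0]},
    {"translation": [0,5,0],"rotation": [0,0,0]},
    {"translation": [0,4,0],"rotation": [0,0,0]},
    {"translation": [0,2,0],"rotation": [0,0,0]},
    {"translation": [0,0,0],"rotation": [0,0,0]}
  ]
}}

```text
clock: 32.42
ee_pos: [0.449, -0.2831, 0.0127]
ee_rot: [0.466, -0.531, 0.532, -0.467]
ft_force: [0.4, 0.9, -1.1]
grip_width: 0.308
```

```bash
python3 ff.py
```

```text
Fv 0.37 Fu -0.57 Fa -0.82
t 32.62 p [ 0.449  -0.2832  0.013 ] F [-0.2 -0.5 -1.2] g 26.0 q [-6.880e-01  6.850e-01  1.968e+00  1.000e-03  4.870e-01 -5.590e-01]
COL - crotch in tool [-655.58 -108.15   61.69]
```

{"name": "play_rows", "arguments": {
  "steps": [
    {"translation": [0,2,0],"rotation": [0,0,0]},
    {"translation": [0,2,0],"rotation": [0,0,0]},
    {"translation": [0,1,0],"rotation": [0,0,0]},
    {"translation": [0,0,0],"rotation": [0,0,0]}
  ]
}}

```text
clock: 32.95
ee_pos: [0.449, -0.2834, 0.0082]
ee_rot: [0.466, -0.531, 0.532, -0.467]
ft_force: [-2.7, -0.8, 8.7]
grip_width: 0.304
```

```bash
python3 ff.py
```

```text
Fv -0.25 Fu 3.01 Fa 8.35
t 33.15 p [ 0.449  -0.2834  0.0082] F [-2.7 -0.5  8.7] g 26.0 q [-6.880e-01  6.930e-01  1.969e+00  1.000e-03  4.770e-01 -5.590e-01]
COL - crotch in tool [-655.7  -113.09   61.71]
```

Contact with the tray floor (about 9 N). Release and lift off.

{"name": "play_rows", "arguments": {
  "steps": [
    {"translation": [0,0,0],"rotation": [0,0,0]},
    {"translation": [0,0,0],"rotation": [0,0,0]},
    {"translation": [0,0,0],"rotation": [0,0,0]},
    {"translation": [0,-8,0],"rotation": [0,0,0]},
    {"translation": [0,-25,0],"rotation": [0,0,0]}
  ],
  "fingers": 42
}}

```text
clock: 33.57
ee_pos: [0.4478, -0.2823, 0.0389]
ee_rot: [-0.466, 0.533, -0.53, 0.466]
ft_force: [-0.7, 0.5, -1.0]
grip_width: 0.494
```

{"name": "play_rows", "arguments": {
  "steps": [
    {"translation": [0,-35,0],"rotation": [0,0,0]},
    {"translation": [0,-40,0],"rotation": [0,0,0]},
    {"translation": [0,-30,0],"rotation": [0,0,0]},
    {"translation": [0,0,0],"rotation": [0,0,0]},
    {"translation": [0,0,0],"rotation": [0,0,0]}
  ]
}}

```text
clock: 33.98
ee_pos: [0.4491, -0.2833, 0.1477]
ee_rot: [0.466, -0.53, 0.533, -0.467]
ft_force: [-0.2, 0.3, -0.7]
grip_width: 0.491
```

```bash
python3 look.py o1 roller; python3 -c "
from h import *
cv2.imwrite('pics/o_scene.png',arm.get_image('scene'));cv2.imwrite('pics/o_side.png',arm.get_image('side'));st()"
```

```text
t 34.03 p [ 0.4486 -0.2829  0.1462] F [-0.8  0.5  0.2] g 41.9 q [-6.880e-01  4.660e-01  1.884e+00  1.000e-03  7.890e-01 -5.580e-01]
roller [([318.6, 233.8], 0.74)]
t 34.18 p [ 0.4483 -0.2827  0.1446] F [-0.3 -0.1 -0.5] g 41.9 q [-6.880e-01  4.690e-01  1.885e+00  1.000e-03  7.890e-01 -5.580e-01]
```

View pics/o1.png

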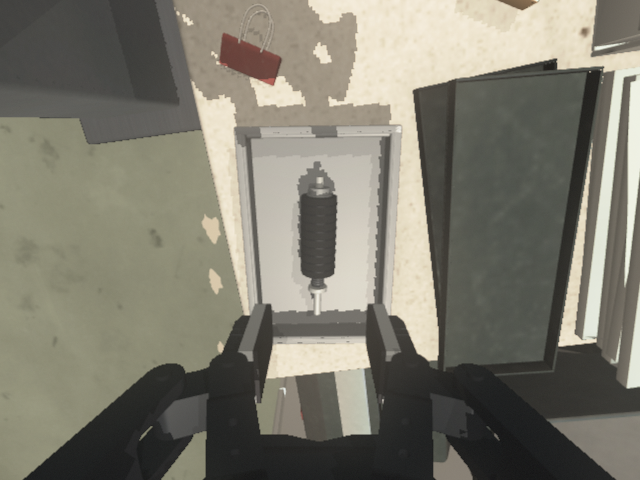

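View pics/o_scene.png

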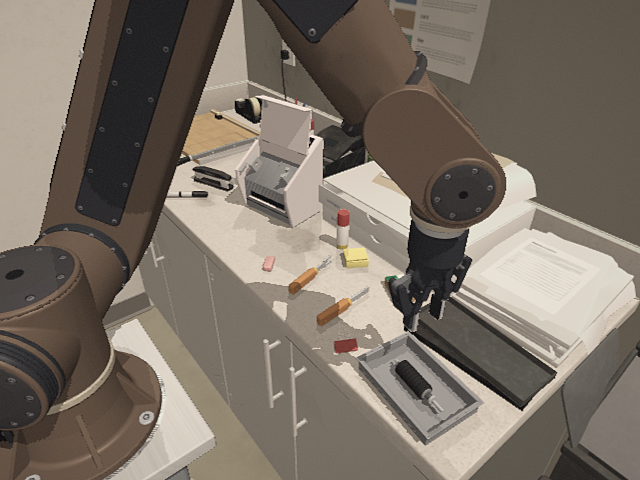

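View pics/o_side.png

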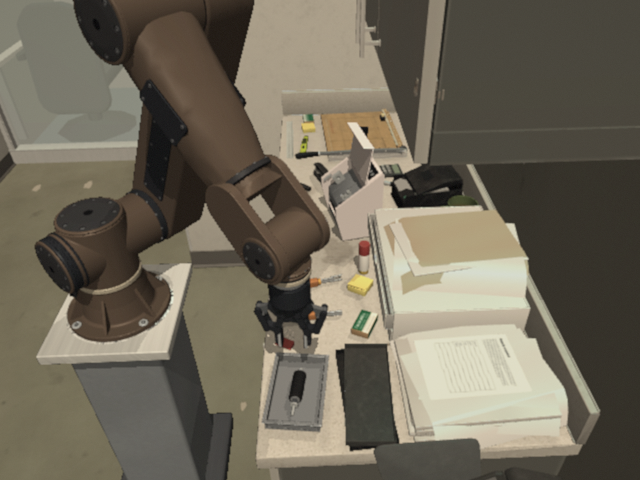

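```bash
python3 -c "
from station import arm
print(arm.hand_in())"
```

```text
the job is handed in; nothing more can be done
None
```

The job is done and handed in at about 34 s of the 72 s allowed. The hand-in call gives no verdict.

**What I did:**
- I turned the knob until the cover sprang fully open.
- With the forked tool I pressed the pin in by about 9 mm, judging by a spring force of about 5.1 N. I then lifted that end and parked it in the notch.
- I laid the forked tool back on the worktop close to where it had been.
- I drew the roller about 10 mm along its axis to the spring end, lifted it free and set it down in the parts tray.

**Last checks:** the final wrist, scene and side pictures show the roller lying flat along the tray and the cover standing open. The forked tool lies on the worktop and the other things are where they were. The gripper hangs about 0.14 m above the worktop with close to zero force on it.

**What disagreed along the way:**
- My first estimate of the feeder's heading was off by about 4 degrees; I corrected it from wrist pictures before touching anything.
- The knob showed up to about 12 N of sideways load while turning, because the grip was about 1 mm off its axis.
- The opening cover pushed on the gripper with about 8 N for a moment.
- Setting the roller down, I met the tray floor at about 9 N before letting go.

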